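Charge the vibratory cleaner and lock its setting

TASK

Get the vibratory cleaner ready to clean the steel test bars: put every bar lying on the table into the bowl first, then pour all the ceramic balls from the handled cup over them and stand the empty cup upright in the middle of the cork coaster. Only when the bowl is loaded, turn the control box's knob so that its pointer is on the set mark, and then slide the lock fully home over the knob without disturbing the setting. Leave the bottle, beaker and dish where they stand.

Things in the scene. Friction and masses are not known exactly. Their poses are not given: they have to be found in the camera images.
- cleaner: fixed vibratory cleaner: white base 190 x 190 x 45 mm carrying an open round grey bowl, 168 mm across the rim (inside 160 mm), 80 mm deep, walls 4 mm, rim 125 mm above the table. Origin: centre of the underside, on the bowl's axis; z up
- bowl_in (a point): centre of the bowl's inner floor, 50 mm above the table
- control: fixed white control box, 130 (x) x 225 (y) x 55 mm high, with the knob and the sliding lock on its top; it stands anywhere within reach and may be turned a little. Origin: centre of its underside; x is its short side, y its long side, z up. Knob axis at x 0, y +52 mm
- knob (a joint): angle of the black amplitude knob (rad, 0 to 4.2), growing clockwise seen from above; at 0 its pointer points along the box's -x. Light friction (0.04 N m); stays where left. The knob is a disc 42 mm across and 10 mm high with an upright grip bar on it, 42 mm long, 13 mm thick, reaching from 10 to 35 mm above the box top; the bar lies along the pointer
- knob_tip (a point): tip of the knob's white pointer (a stripe on one end of the bar), 30 mm from the knob's axis, 10 mm above the box top
- mark (a joint): angle of the set mark, counted like the knob's; the pointer is on the mark when both are equal. It differs from start to start. The mark is a small brass tab 13 x 8 mm, 7 mm high, at 33 to 46 mm from the knob's axis; it cannot be touched
- mark_tip (a point): where the tip of the knob's pointer must be: 30 mm from the knob's axis in the direction of the mark, 10 mm above the box top
- lock (a joint): travel of the sliding lock (m): 0 = fully open, 0.110 = fully home over the knob; slides along the box's +y, friction 2 N, stays where left
- lock_grip (a point): on the lock's black fin, 60 mm above the box top and 10 mm below the fin's top. The lock is a steel hood 100 (x) x 80 (y) x 43 mm high, open at both y ends, with a fin on its roof 50 mm long (box x), 14 mm thick (box y), rising from 43 to 70 mm above the box top
- cup: loose steel cup, 75 mm high, 74 mm across the foot, 84 mm across the rim, wall 3 mm, 180 g, with a straight round black handle 16 mm thick sticking out level along the cup's -x, 50 mm above the foot, from 38 to 116 mm from the cup's axis. Origin: centre of the underside; z along the cup's axis. It holds the balls at the start
- coaster: fixed round cork coaster, 110 mm across, 6 mm thick. Origin: centre of its underside
- bar1: loose flat steel test bar, 70 (x) x 20 (y) x 10 (z) mm, 100 g, lying on the table. Origin: centre of its underside. May be absent
- bar2: loose flat steel test bar, 70 (x) x 20 (y) x 10 (z) mm, 100 g, lying on the table. Origin: centre of its underside. May be absent
- bar3: loose flat steel test bar, 70 (x) x 20 (y) x 10 (z) mm, 100 g, lying on the table. Origin: centre of its underside. May be absent
- bar4: loose flat steel test bar, 70 (x) x 20 (y) x 10 (z) mm, 100 g, lying on the table. Origin: centre of its underside. May be absent
- ball1: white ceramic ball, 21 mm across, 14 g, in the cup at the start. Origin: its centre. May be absent
- ball2: white ceramic ball, 21 mm across, 14 g, in the cup at the start. Origin: its centre. May be absent
- ball3: white ceramic ball, 21 mm across, 14 g, in the cup at the start. Origin: its centre. May be absent
- ball4: white ceramic ball, 21 mm across, 14 g, in the cup at the start. Origin: its centre. May be absent
- ball5: white ceramic ball, 21 mm across, 14 g, in the cup at the start. Origin: its centre. May be absent
- ball6: white ceramic ball, 21 mm across, 14 g, in the cup at the start. Origin: its centre. May be absent
- reagent: bystander, leave alone: loose amber reagent bottle, 68 mm across, 150 mm high. Origin: centre of the underside
- beaker: bystander, leave alone: loose empty glass beaker, 72 mm across, 90 mm high. Origin: centre of the underside
- dish: bystander, leave alone: loose shallow white dish, 90 mm across, 18 mm high. Origin: centre of the underside
Things that resemble listed ones, but are neither listed nor needed, are in the scene too. Leave any blue or green look-alike of the bar4 alone.

How it is judged:
By the outcome, as a careful person would: the job done as asked, in the order asked, and still so for the second after the job is handed in, with the robot touching nothing.
Of bar1, bar2, bar3, bar4 only 3 to 4 are there at a start; the rules pass over those that are not, and their reading is None.
Of ball1, ball2, ball3, ball4, ball5, ball6 only 3 to 6 are there at a start; the rules pass over those that are not, and their reading is None.
At some moment in a run one of bar1, bar2, bar3, bar4 may be knocked a few centimetres aside while the robot is not near it.
It also fails if it takes over 208 s, if anything falls off the work surface, if the arm or the gripper's body presses on something with over 40 N, if the wrist force passes 120 N, or if a joint passes its speed limit or range.

ROBOT

A 7-joint arm with a two-finger parallel gripper is mounted at the origin on the work surface. World frame = base frame: x ahead of the robot, y to its left, z up, the work surface at z = 0. Lengths are in m, angles in rad, forces in N, time in s.
With the tool pointing down it reaches from about 0.4 to 0.85 m from the base axis. Payload 10.4 kg.
Tool frame: the origin (TCP) lies between the finger pads; the fingertips stand 25 mm ahead of it and the grasp point (between the pads) lies 6 mm ahead of it; x points along the fingers, y is the direction in which the jaws open and shut, and the axes are right-handed (so a half turn about x gives the same grasp; the last joint's range is limited). The gripper opens to 87 mm and grips with 3 to 60 N. Pads are 19 mm wide; open, the fingers measure 117 mm over their backs; the gripper's body (75 mm by 190 mm) begins 51 mm behind the grasp point.
Start: joints at [-1.37, 0.332, -0.065, 1.46, 0.022, 1.35, -0.088], TCP at [0.139, 0.609, 0.248] pointing down, gripper open.
Joint ranges: [-2.6, 2.6], [-0.5, 2.12], [-1.47, 1.34], [0.16, 2.42], [-1.27, 4.41], [0.06, 2.06], [-2.6, 2.6]. Speed limits (rad/s): [2.22, 2.22, 2.79, 2.79, 3.14, 3.14, 3.14].

INTERFACE

Orientations are given as a unit quaternion [x, y, z, w].
In Python, from bench import r gives the robot as it stands.
- The arm moves only by the shell command python3 -m pendant 'ROWS' [FORCE]. ROWS is JSON, a list of rows, each an object with "translation": the shift along the world's x, y, z in cm, a list of three; "angular": the turn, a rotation vector about the world's x, y, z in degrees, a list of three; "hand": the opening, from -1 (shut) to 1 (fully open). In form: [{"translation": [dx, dy, dz], "angular": [wx, wy, wz], "hand": hand}, ...]. A call has 1 to 20 rows; each row shifts and turns the commanded pose from where the row before left it; what a row does not reach is not made up. A row lasts 1/10 s, in which the tool goes at most 50 mm and 8.59 degrees, less where a joint would pass 70% of its speed; a pose out of reach is approached as far as the arm can. A call is refused whole if a number of a shift passes 5 or a number of a turn 8.59, either way. A call with a gripper value outside its range is refused whole. The fingers move at their own pace and stop on an object; FORCE is the grip in N (left out, the last holds). Time passes only in rows, so rows that do not move let the fingers close. It gives the time, the measured TCP pose, the force and the opening at its end, in the units of the state.
- r.read_state(): the state, without advancing time (a new reading comes with each control period).
- r.camera(name): name is "scene" or "top" or "wrist"; returns the picture (480x640x3 uint8, red, green, blue); there is no depth.
- r.camera_info(name): a dict with "fx", "fy", "cx", "cy" (pixels), "rvec" (rotation vector, rad) and "tvec" (3), from world to camera coordinates, as OpenCV has them; the wrist camera has in their place "mount" (4x4, takes a point from camera to tool coordinates, whose origin is the TCP and whose axes are the tool frame's). Camera axes: x right, y down, z forward; pixel columns grow to the right and rows downward; lengths in m; the calibration is good to about 2 mm. The wrist camera is an equidistant fisheye: a pixel r from the principal point sees the ray r / f radians off the axis. A picture is of the moment at which its call begins: read the wrist's pose just before it. camera_info takes no time and is no camera call.
- r.close_job(): hands the job in, once; it reports no verdict.
Trained networks look in the newest picture that a camera, given by its name, has taken for a name from the list of things; names that differ only in an ending like _2 or _b are one class to them, and where a whole thing is asked for, a point or a joint stands for the part that bears it (a point fixed in the world has none). Each returns a list of dicts, best first, with "confidence" (0 to 1); they miss things now and then, are a little off and sometimes report something else, mostly with a low value. They report only what shows in the picture. A call takes as long as a camera call. They do not tell look-alikes from the thing itself.
- r.find_in(camera, name): "point" ([row, column] in pixels, amid what is visible of it).
- r.mark_of(camera, name): "point" ([row, column] in pixels: a listed point, or the origin of a listed thing).
The state is a dict: "time": time; "joint_positions": joint angles; "joint_vel": joint speeds; "joint_torque": joint torques, N m; "ee_pos": TCP position; "eef_rot": TCP orientation; "ft_force": force on the tool from outside, world axes, zero at the start; "torque": the same for the moment, N m; "width": finger opening in m.
Only numpy, scipy, OpenCV 4.12 (cv2) and the standard library are available. Lean on these libraries where they do the work, as an engineer would, in place of code of your own. Each camera call takes 0.05 s, during which the arm holds its last target.

## Working session

There is one attempt and no reset: what is moved stays moved. The work goes in short steps, Python scripts to look and compute and a shell command to move; the robot and the scene stay as the last step left them, time stands still between calls to the robot, and variables do not carry over. Pictures are saved under pics/ and viewed, and the job is handed in when it is done.

```bash
ls; mkdir -p pics
cat > h.py <<'E'
from bench import r
import numpy as np, cv2
from scipy.spatial.transform import Rotation as R
def shot(n,f):
    im=r.camera(n); cv2.imwrite('pics/'+f,im[:,:,::-1]); return im
def ray(cam,pt):
    """pt row,col -> origin, dir world"""
    i=r.camera_info(cam); v,u=pt
    x=(u-i['cx'])/i['fx']; y=(v-i['cy'])/i['fy']
    if 'mount' in i:
        th=np.hypot(x,y); d=np.array([x/th*np.sin(th),y/th*np.sin(th),np.cos(th)]) if th>1e-9 else np.array([0,0,1.])
        M=np.array(i['mount']); s=r.read_state(); Q=R.from_quat(s['eef_rot']).as_matrix()
        return Q@M[:3,3]+np.array(s['ee_pos']), Q@(M[:3,:3]@d)
    Rm=cv2.Rodrigues(np.array(i['rvec']))[0]; t=np.array(i['tvec']).ravel()
    return -Rm.T@t, Rm.T@np.array([x,y,1.])
def atz(cam,pt,z):
    o,d=ray(cam,pt); return o+d*(z-o[2])/d[2]
def proj(cam,P):
    i=r.camera_info(cam);P=np.array(P,float)
    if 'mount' in i:
        M=np.array(i['mount']); s=r.read_state(); Q=R.from_quat(s['eef_rot']).as_matrix()
        c=M[:3,:3].T@(Q.T@(P-np.array(s['ee_pos']))-M[:3,3])
        th=np.arctan2(np.hypot(c[0],c[1]),c[2]); n=np.hypot(c[0],c[1])+1e-12
        return i['cy']+i['fy']*th*c[1]/n, i['cx']+i['fx']*th*c[0]/n
    c=cv2.Rodrigues(np.array(i['rvec']))[0]@P+np.array(i['tvec']).ravel()
    return i['cy']+i['fy']*c[1]/c[2], i['cx']+i['fx']*c[0]/c[2]
E
python3 - <<'E'
from h import *
s=r.read_state(); print(s)
for n in ['scene','top','wrist']:
    shot(n,n+'0.png'); print(n,r.camera_info(n))
E
```

```text
pics
{'time': 0.0, 'joint_positions': array([-1.36961081,  0.33289356, -0.06470104,  1.46096255,  0.02160596,
        1.3499101 , -0.08849317]), 'joint_vel': array([-1.41116652e-04, -6.03784147e-04, -3.72780023e-04, -2.59262377e-04,
        2.13930176e-05, -7.73546788e-04,  1.54108320e-03]), 'joint_torque': array([-2.50117246e-04, -6.23240662e+01,  2.47763208e-02, -3.89908934e+01,
       -6.12008781e-02,  3.95159447e-02,  1.54932427e-04]), 'ee_pos': array([0.13862673, 0.6090574 , 0.24673025]), 'eef_rot': array([ 0.07842288,  0.70271788, -0.07946587,  0.70265398]), 'ft_force': array([0.6765198 , 0.30084918, 0.11482418]), 'torque': array([ 0.01601457, -0.02518148, -0.01051439]), 'width': 0.08717402933005677}
scene {'fx': 510.4117670649515, 'fy': 510.4117670649515, 'cx': 316.6612123718386, 'cy': 235.91570571059142, 'rvec': array([ 2.07553806,  1.57608369, -0.497011  ]), 'tvec': array([-0.17746867, -0.39447221,  1.45898035])}
top {'fx': 437.48494123976104, 'fy': 437.48494123976104, 'cx': 326.19705077947407, 'cy': 240.7563536346843, 'rvec': array([ 2.12409865, -2.10328052,  0.19532013]), 'tvec': array([-0.00609432,  0.56328478,  0.79843366])}
wrist {'fx': 371.64829954431775, 'fy': 371.64829954431775, 'cx': 319.38104222766395, 'cy': 231.03339795543943, 'mount': array([[ 8.41365150e-04, -2.42334866e-01,  9.70192303e-01,
        -1.37716387e-01],
       [ 9.99999643e-01,  1.22362181e-04, -8.36650861e-04,
         3.64751593e-05],
       [ 8.40348283e-05,  9.70192660e-01,  2.42334882e-01,
        -6.56689689e-02],
       [ 0.00000000e+00,  0.00000000e+00,  0.00000000e+00,
         1.00000000e+00]])}
```

View pics/scene0.png

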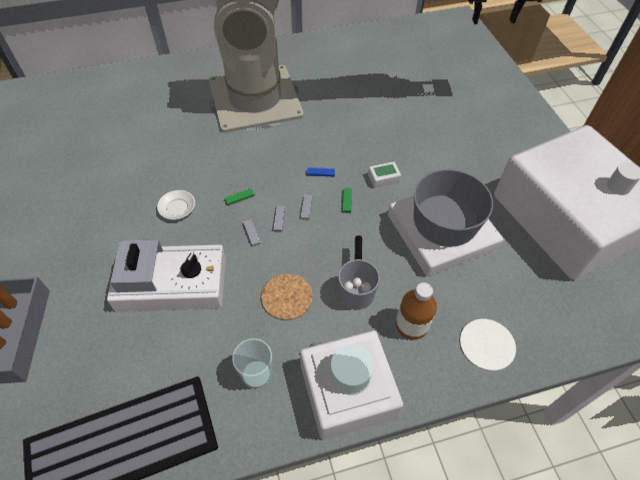

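View pics/top0.png

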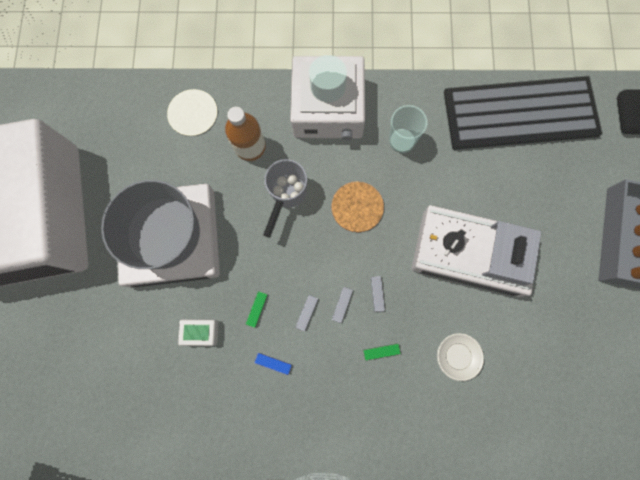

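View pics/wrist0.png

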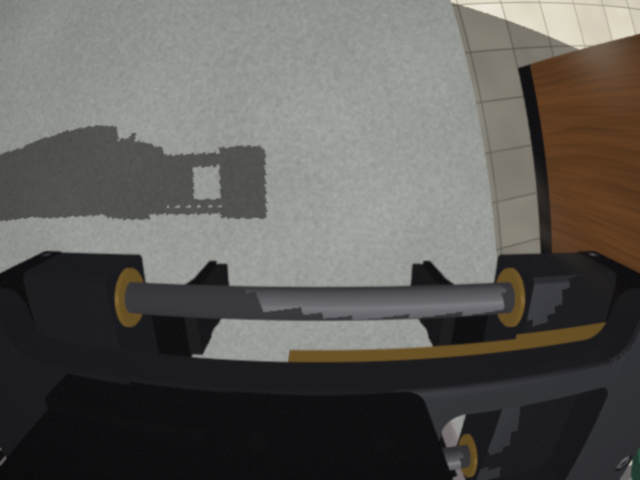

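Scene view: three grey bars at about (232,251), (218,279), (206,306). The green and blue bars are look-alikes. The cup is at (285,358) with its handle towards the base, the coaster at (296,287), the control box at (277,168) and the bowl at (210,452). The top view agrees. Next I measure them.

Run:
```python
from h import *
Z={'cleaner':0,'bowl_in':.05,'control':0,'knob_tip':.065,'mark_tip':.065,'lock_grip':.115,'cup':0,'coaster':0,'bar1':0,'ball1':.015,'reagent':0,'beaker':0,'dish':0}
r.camera('top'); r.camera('scene')
for cam in ['top','scene']:
    for n,z in Z.items():
        for d in r.mark_of(cam,n)[:6]:
            p=d['point']; print(cam,n,round(d['confidence'],2),np.round(p,1),np.round(atz(cam,p,z),3))
print(r.read_state()['time'])
```

```text
top cleaner 0.6 [235.7 174.6] [0.582 0.317 0.   ]
top cleaner 0.52 [179.5 294.2] [0.707 0.07  0.   ]
top bowl_in 0.79 [231.8 159.2] [0.579 0.33  0.05 ]
top control 0.83 [253.2 465.4] [ 0.551 -0.287  0.   ]
top control 0.51 [356.4 457.8] [ 0.344 -0.262  0.   ]
top control 0.25 [201.7 282.7] [0.658 0.093 0.   ]
top knob_tip 0.95 [253.8 446.2] [ 0.538 -0.23   0.065]
top mark_tip 0.5 [234.8 441. ] [ 0.575 -0.222  0.065]
top lock_grip 0.91 [247.5 518.9] [ 0.542 -0.348  0.115]
top cup 0.88 [193.2 292.3] [0.677 0.073 0.   ]
top coaster 0.76 [208.1 358.7] [ 0.645 -0.068  0.   ]
top coaster 0.52 [198.3 281.5] [0.665 0.096 0.   ]
top coaster 0.38 [255.2 470.4] [ 0.547 -0.297  0.   ]
top bar1 0.75 [352.5 379.3] [ 0.35  -0.107  0.   ]
top bar1 0.71 [294.1 377.8] [ 0.465 -0.106  0.   ]
top bar1 0.71 [306.5 340.2] [ 0.439 -0.03   0.   ]
top bar1 0.68 [363.7 272.4] [0.326 0.104 0.   ]
top bar1 0.6 [311.1 304. ] [0.429 0.043 0.   ]
top bar1 0.54 [310.5 257.3] [0.429 0.138 0.   ]
top ball1 0.53 [179.5 291.3] [0.702 0.075 0.015]
top ball1 0.48 [197.  295.1] [0.664 0.066 0.015]
top ball1 0.42 [198.7 28
[... 1014 characters left out ...]
0.102  0.   ]
scene bar1 0.68 [198.1 239.6] [ 0.353 -0.11   0.   ]
scene bar1 0.64 [175.  322.9] [0.335 0.107 0.   ]
scene bar1 0.62 [200.2 347.5] [0.43  0.142 0.   ]
scene bar1 0.52 [221.2 278.3] [ 0.447 -0.035  0.   ]
scene bar1 0.47 [209.6 306.7] [0.432 0.039 0.   ]
scene ball1 0.64 [280.5 356.5] [0.658 0.089 0.015]
scene ball1 0.59 [285.4 364.6] [0.674 0.102 0.015]
scene ball1 0.48 [265.6 204.6] [ 0.534 -0.219  0.015]
scene ball1 0.46 [236.4 255.3] [ 0.487 -0.097  0.015]
scene reagent 0.92 [324.8 413.6] [0.782 0.173 0.   ]
scene beaker 0.71 [236.2 251.3] [ 0.473 -0.105  0.   ]
scene beaker 0.69 [375.  255.1] [ 0.799 -0.163  0.   ]
scene dish 0.63 [207.8 176.3] [ 0.342 -0.262  0.   ]
1.55
```

Run:
```python
import cv2,numpy as np
a=cv2.imread('pics/top0.png')
x=cv2.resize(a[195:305,400:550],None,fx=5,fy=5,interpolation=cv2.INTER_CUBIC); cv2.imwrite('pics/top0_ctl.png',x)
x=cv2.resize(a[150:250,240:390],None,fx=5,fy=5,interpolation=cv2.INTER_CUBIC); cv2.imwrite('pics/top0_cup.png',x)
```

```text
(no output)
```

View pics/top0_ctl.png

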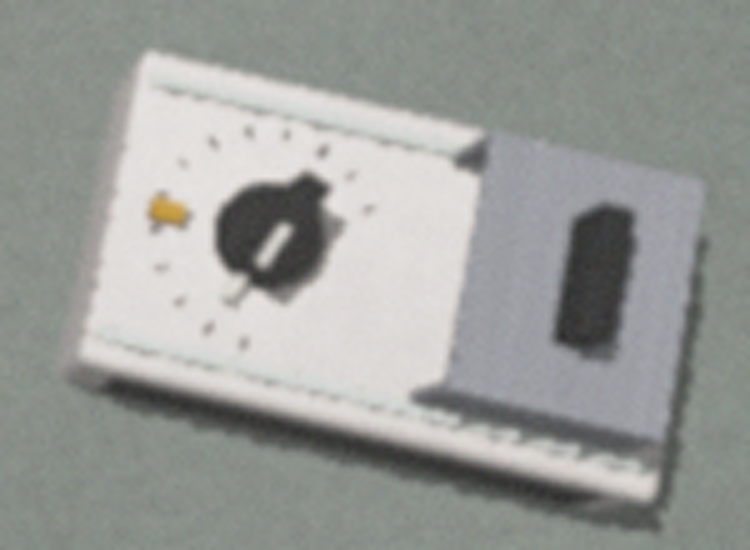

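View pics/top0_cup.png

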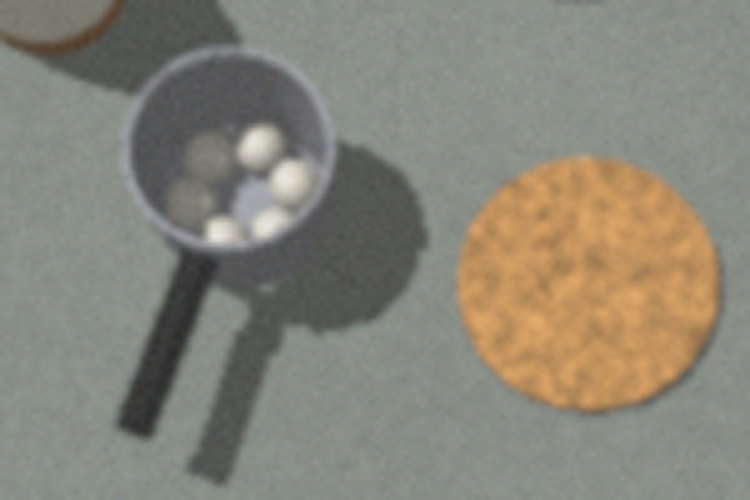

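```bash
cat > seg.py <<'E'
from h import *
def bars(cam='top',im=None,z=.010,f=None):
    if im is None: im=r.camera(cam)
    # grey bright low-sat blobs in table region
    hsv=cv2.cvtColor(im,cv2.COLOR_RGB2HSV)
    m=((hsv[:,:,2]>135)&(hsv[:,:,1]<45)).astype(np.uint8)
    out=[]
    c,_=cv2.findContours(m,cv2.RETR_EXTERNAL,cv2.CHAIN_APPROX_NONE)
    for k in c:
        P=np.array([atz(cam,(p[0][1],p[0][0]),z)[:2] for p in k])
        if len(P)<20: continue
        (x,y),(w,h),a=cv2.minAreaRect((P*1000).astype(np.float32))
        L,W=max(w,h),min(w,h)
        if 45<L<90 and 10<W<32:
            ang=a if w>h else a+90
            out.append((x/1000,y/1000,(ang+90)%180-90,L,W))
    return out
E
python3 - <<'E'
from seg import *
im=cv2.imread('pics/top0.png')[:,:,::-1].copy()
for b in bars('top',im): print(np.round(b,3))
print(im[313,307],im[304,343],im[294,378],im[330,330])
E
```

```text
Traceback (most recent call last):
  File "seg.py", line 10, in bars
    P=np.array([atz(cam,(p[0][1],p[0][0]),z)[:2] for p in k])
                ~~~^^^^^^^^^^^^^^^^^^^^^^^^^
  File "h.py", line 17, in atz
    o,d=ray(cam,pt); return o+d*(z-o[2])/d[2]
        ~~~^^^^^^^^
  File "h.py", line 8, in ray
    i=r.camera_info(cam); v,u=pt
ValueError: time passes only in moves, steps and waits
```

The crops show six balls (two of them in shadow). The pointer is at the lower left of the bar, the brass mark is at the box's far (+y) end, and the lock is open. My camera_info calls hit a limit, so I'll cache them.

```bash
python3 - <<'E'
from bench import r
import pickle
pickle.dump({n:r.camera_info(n) for n in ['scene','top','wrist']},open('ci.pkl','wb'))
E
sed -i 's/r.camera_info(cam)/CI[cam]/; 1i import pickle; CI=pickle.load(open("ci.pkl","rb"))' h.py
sed -i 's/s=r.read_state(); Q/s=ST(); Q/' h.py
cat >> h.py <<'E'
_s=None
def ST(new=False):
    global _s
    if _s is None or new: _s=r.read_state()
    return _s
E
python3 - <<'E'
from seg import *
im=cv2.imread('pics/top0.png')[:,:,::-1].copy()
for b in bars('top',im): print(np.round(b,3))
print(im[313,307],im[304,343],im[294,378],im[330,330])
E
```

```text
[169 170 175] [168 171 177] [164 165 174] [139 148 140]
```

```bash
sed -i "s/m=((hsv.*/m=((im[:,:,2].astype(int)>im[:,:,1]+1)\&(im[:,:,0]>150)\&(hsv[:,:,1]<35)).astype(np.uint8); m=cv2.morphologyEx(m,cv2.MORPH_OPEN,np.ones((3,3)))/" seg.py
python3 - <<'E'
from seg import *
im=cv2.imread('pics/top0.png')[:,:,::-1].copy()
for b in bars('top',im): print(np.round(b,3))
# geometry
C=lambda *a: np.round(atz(*a),4)
# control box corners (top z=.055) & knob centre & marks in top crop px /5 + offset
def px(x,y,ox=400,oy=195): return (y/5+oy-.4, x/5+ox-.4)
print('mark tab',C('top',px(169,211),.062))
print('pointer stripe ends',C('top',px(262,268),.09),C('top',px(287,228),.09))
print('bar far end',C('top',px(315,188),.09))
print('fin', C('top',px(596,277),.125))
cy=np.array
fin=[(575,215),(610,205),(632,212),(615,350),(590,352),(557,340)]
for c,n in [((150,52),'tl'),((480,130),'tlhood'),((80,355),'bl'),((655,495),'br')]: print(n,C('top',px(*c),.055))
print('hood roof corners',[C('top',px(*c),.098) for c in [(487,133),(703,182),(660,440),(447,388)]])
print('cup rim', [C('top',px(*c,240,150),.075)[:2] for c in [(230,48),(230,250),(127,148),(333,150)]],'handle end',C('top',px(135,425,240,150),.058),'handle start',C('top',px(198,255,240,150),.058))
print('coaster',[C('top',px(*c,240,150),.006)[:2] for c in [(590,157),(590,410),(458,283),(720,283)]])
E
```

```text
[ 4.2600e-01  3.9000e-02 -2.1481e+01  6.8938e+01  1.8644e+01]
[ 4.4300e-01 -3.2000e-02 -1.8424e+01  6.8512e+01  1.8882e+01]
[ 0.466 -0.103  5.595 67.296 16.914]
mark tab [ 0.5716 -0.2079  0.062 ]
pointer stripe ends [ 0.5444 -0.2349  0.09  ] [ 0.5596 -0.2449  0.09  ]
bar far end [ 0.575  -0.2561  0.09  ]
fin [ 0.5358 -0.3431  0.125 ]
tl [ 0.6373 -0.2044  0.055 ]
tlhood [ 0.6066 -0.3324  0.055 ]
bl [ 0.5161 -0.1733  0.055 ]
br [ 0.4646 -0.3894  0.055 ]
hood roof corners [array([ 0.5947, -0.3184,  0.098 ]), array([ 0.5767, -0.3968,  0.098 ]), array([ 0.481 , -0.3734,  0.098 ]), array([ 0.4992, -0.2978,  0.098 ])]
cup rim [array([0.7233, 0.0814]), array([0.6402, 0.079 ]), array([0.6815, 0.1207]), array([0.6813, 0.0397])] handle end [0.574  0.1159 0.058 ] handle start [0.6431 0.0935 0.058 ]
coaster [array([ 0.7029, -0.0652]), array([ 0.593 , -0.0648]), array([ 0.6471, -0.0096]), array([ 0.6479, -0.1194])]
```

```bash
cat > go.py <<'E'
from h import *
def frame(point,jaw):
    x=np.array(point,float);x/=np.linalg.norm(x)
    y=np.array(jaw,float); y-=x*(x@y); y/=np.linalg.norm(y)
    return np.stack([x,y,np.cross(x,y)],1)
def plan(pos,point=(0,0,-1),jaw_deg=None,jaw=None,sign=None):
    s=ST(True); Q=R.from_quat(s['eef_rot'])
    p=np.array(s['ee_pos'])
    print('t',round(s['time'],2),'at',np.round(p,4),'x',np.round(Q.as_matrix()[:,0],2),'jaw',np.round(Q.as_matrix()[:,1],3),'w',round(s['width'],4),'F',np.round(s['ft_force'],1),'q',np.round(s['joint_positions'],2))
    if jaw is None: jaw=(np.cos(np.radians(jaw_deg)),np.sin(np.radians(jaw_deg)),0)
    jaw=np.array(jaw)
    for sg in ([1,-1] if sign is None else [sign]):
        T=R.from_matrix(frame(point,sg*jaw)); v=np.degrees((T*Q.inv()).as_rotvec())
        d=(np.array(pos)-p)*100
        n=max(np.abs(d).max()/5,np.linalg.norm(d)/5,np.linalg.norm(v)/8.59)
        print('sign',sg,'d_cm',np.round(d,2),'rot',np.round(v,1),'rows>=',round(n,1))
E
python3 - <<'E'
from go import *
im=shot('top','top1.png')
from seg import bars
for b in bars('top',im): print(np.round(b,3))
plan((.466,-.103,.10),jaw_deg=95.6)
E
```

```text
[ 4.2600e-01  3.9000e-02 -2.1723e+01  6.8163e+01  1.8657e+01]
[ 4.4300e-01 -3.2000e-02 -1.8424e+01  6.8419e+01  1.8882e+01]
[ 0.466 -0.103  5.593 67.295 17.068]
t 1.6 at [0.1387 0.6094 0.2476] x [ 0.  0. -1.] jaw [0.222 0.975 0.   ] w 0.0871 F [-0.4 -0.2 -0.4] q [-1.37  0.33 -0.06  1.46  0.02  1.35 -0.09]
sign 1 d_cm [ 32.73 -71.24 -14.76] rot [-0.  -0.  18.4] rows>= 16.0
sign -1 d_cm [ 32.73 -71.24 -14.76] rot [  -0.     0.  -161.6] rows>= 18.8
```

```bash
python3 -m pendant '[{"translation":[1.6,-3.6,0],"angular":[0,0,0.9],"hand":0},{"translation":[1.6,-3.6,0],"angular":[0,0,0.9],"hand":0},{"translation":[1.6,-3.6,0],"angular":[0,0,0.9],"hand":0},{"translation":[1.6,-3.6,0],"angular":[0,0,0.9],"hand":0},{"translation":[1.6,-3.6,0],"angular":[0,0,0.9],"hand":0},{"translation":[1.6,-3.6,0],"angular":[0,0,0.9],"hand":0},{"translation":[1.6,-3.6,0],"angular":[0,0,0.9],"hand":0},{"translation":[1.6,-3.6,0],"angular":[0,0,0.9],"hand":0},{"translation":[1.6,-3.6,0],"angular":[0,0,0.9],"hand":0},{"translation":[1.6,-3.6,0],"angular":[0,0,0.9],"hand":0},{"translation":[1.6,-3.6,0],"angular":[0,0,0.9],"hand":0},{"translation":[1.6,-3.6,0],"angular":[0,0,0.9],"hand":0},{"translation":[1.6,-3.6,0],"angular":[0,0,0.9],"hand":0},{"translation":[1.6,-3.6,0],"angular":[0,0,0.9],"hand":0},{"translation":[1.6,-3.6,0],"angular":[0,0,0.9],"hand":0},{"translation":[1.6,-3.6,0],"angular":[0,0,0.9],"hand":0},{"translation":[1.6,-3.6,0],"angular":[0,0,0.9],"hand":0},{"translation":[1.6,-3.6,0],"angular":[0,0,0.9],"hand":0},{"translation":[1.6,-3.6,0],"angular":[0,0,0.9],"hand":0},{"translation":[0,0,0],"angular":[0,0,0],"hand":0}]'
python3 - <<'E'
from go import *
im=shot('wrist','w1.png'); plan((.466,-.103,.10),jaw_deg=95.6)
for b in [(.466,-.103,.01),(.443,-.032,.01),(.426,.039,.01)]: print(np.round(proj('wrist',b)))
E
```

```text
time: 3.6
ee_pos: [0.4437, -0.0793, 0.2481]
eef_rot: [-0.025, 0.706, 0.024, 0.707]
ft_force: [0.1, 0.6, -0.6]
width: 0.0433
t 3.65 at [ 0.443  -0.0767  0.2478] x [ 0. -0. -1.] jaw [-0.07   0.998 -0.   ] w 0.0434 F [0.1 1.2 0.3] q [-0.79 -0.15  0.81  1.93  0.11  1.31  1.62]
sign 1 d_cm [  2.3   -2.63 -14.78] rot [0.  0.  1.6] rows>= 3.0
sign -1 d_cm [  2.3   -2.63 -14.78] rot [   0.    -0.  -178.4] rows>= 20.8
[224. 293.]
[207. 363.]
[197. 431.]
```

View pics/w1.png

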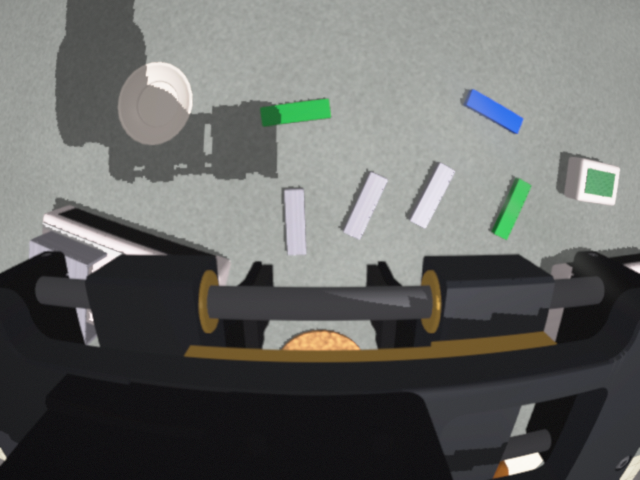

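The wrist view shows the bars at (222,294), (205,365) and (195,432), matching my projections within 3 px. Now the first grasp.

```bash
python3 -m pendant '[{"translation":[0.8,-0.9,-3],"angular":[0,0,0.5],"hand":0},{"translation":[0.8,-0.9,-3],"angular":[0,0,0.5],"hand":0},{"translation":[0.7,-0.8,-3],"angular":[0,0,0.6],"hand":0},{"translation":[0,0,-3],"angular":[0,0,0],"hand":0},{"translation":[0,0,-3],"angular":[0,0,0],"hand":0},{"translation":[0,0,-3],"angular":[0,0,0],"hand":0},{"translation":[0,0,0],"angular":[0,0,0],"hand":0},{"translation":[0,0,0],"angular":[0,0,0],"hand":0}]'
python3 - <<'E'
from go import *
plan((.466,-.103,.027),jaw_deg=95.6)
E
```

```text
time: 4.45
ee_pos: [0.4656, -0.1002, 0.068]
eef_rot: [-0.036, 0.707, 0.036, 0.706]
ft_force: [0.5, -0.0, 0.5]
width: 0.0436
t 4.45 at [ 0.4656 -0.1002  0.068 ] x [-0. -0. -1.] jaw [-0.103  0.995  0.   ] w 0.0436 F [ 0.5 -0.   0.5] q [-0.68  0.27  0.89  2.07 -0.27  0.91  2.03]
sign 1 d_cm [ 0.04 -0.28 -4.1 ] rot [ 0.  -0.1 -0.3] rows>= 0.8
sign -1 d_cm [ 0.04 -0.28 -4.1 ] rot [1.000e-01 0.000e+00 1.797e+02] rows>= 20.9
```

```bash
python3 -m pendant '[{"translation":[0,-0.1,-2],"angular":[0,0,0],"hand":0},{"translation":[0,-0.2,-2],"angular":[0,0,0],"hand":0},{"translation":[0,0,0],"angular":[0,0,0],"hand":0},{"translation":[0,0,0],"angular":[0,0,0],"hand":-1},{"translation":[0,0,0],"angular":[0,0,0],"hand":-1},{"translation":[0,0,0],"angular":[0,0,0],"hand":-1},{"translation":[0,0,0],"angular":[0,0,0],"hand":-1},{"translation":[0,0,0],"angular":[0,0,0],"hand":-1},{"translation":[0,0,5],"angular":[0,0,0],"hand":-1},{"translation":[0,0,5],"angular":[0,0,0],"hand":-1},{"translation":[0,0,5],"angular":[0,0,0],"hand":-1},{"translation":[0,0,3],"angular":[0,0,0],"hand":-1},{"translation":[0,0,0],"angular":[0,0,0],"hand":-1}]' 30
python3 - <<'E'
from go import *
im=shot('wrist','w2.png')
plan((.54,.33,.22),jaw_deg=95.6)
E
```

```text
time: 5.75
ee_pos: [0.4677, -0.1038, 0.2114]
eef_rot: [-0.035, 0.704, 0.037, 0.709]
ft_force: [0.7, -1.0, -1.5]
width: 0.0196
t 5.8 at [ 0.4666 -0.1034  0.2091] x [ 0.  0. -1.] jaw [-0.103  0.995  0.002] w 0.0192 F [ 0.2  0.4 -1.5] q [-0.84 -0.01  0.98  1.93  0.    1.21  1.81]
sign 1 d_cm [ 7.34 43.34  1.09] rot [-0.1  0.2 -0.3] rows>= 8.8
sign -1 d_cm [ 7.34 43.34  1.09] rot [ -0.3  -0.2 179.7] rows>= 20.9
```

View pics/w2.png

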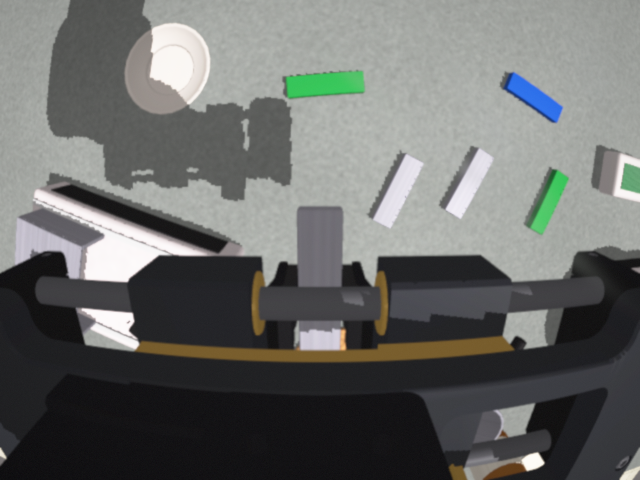

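```bash
python3 -m pendant '[{"translation":[1,3.7,0],"angular":[0,0,0],"hand":-1},{"translation":[1,3.7,0],"angular":[0,0,0],"hand":-1},{"translation":[1,3.7,0],"angular":[0,0,0],"hand":-1},{"translation":[1,3.7,0],"angular":[0,0,0],"hand":-1},{"translation":[1,3.7,0],"angular":[0,0,0],"hand":-1},{"translation":[1,3.7,0],"angular":[0,0,0],"hand":-1},{"translation":[1,3.7,0],"angular":[0,0,0],"hand":-1},{"translation":[1,3.7,0],"angular":[0,0,0],"hand":-1},{"translation":[1,3.7,0],"angular":[0,0,0],"hand":-1},{"translation":[1,3.7,0],"angular":[0,0,0],"hand":-1},{"translation":[1,3.7,0],"angular":[0,0,0],"hand":-1},{"translation":[0,0,0],"angular":[0,0,0],"hand":-1},{"translation":[0,0,0],"angular":[0,0,0],"hand":-1}]'
python3 - <<'E'
from go import *
im=shot('wrist','w3.png')
plan((.577,.302,.11),jaw_deg=95.6)
E
```

```text
time: 7.1
ee_pos: [0.5751, 0.3035, 0.2049]
eef_rot: [-0.038, 0.707, 0.036, 0.705]
ft_force: [0.1, -0.3, -1.4]
width: 0.0197
t 7.15 at [0.5754 0.3022 0.2057] x [-0. -0. -1.] jaw [-0.102  0.995 -0.002] w 0.0195 F [ 1.1 -0.3 -0.5] q [-1.07  0.48  0.71  1.48 -0.32  1.3   1.34]
sign 1 d_cm [ 0.16 -0.02 -9.57] rot [ 0.1 -0.1 -0.2] rows>= 1.9
sign -1 d_cm [ 0.16 -0.02 -9.57] rot [  0.2   0.2 179.8] rows>= 20.9
```

View pics/w3.png

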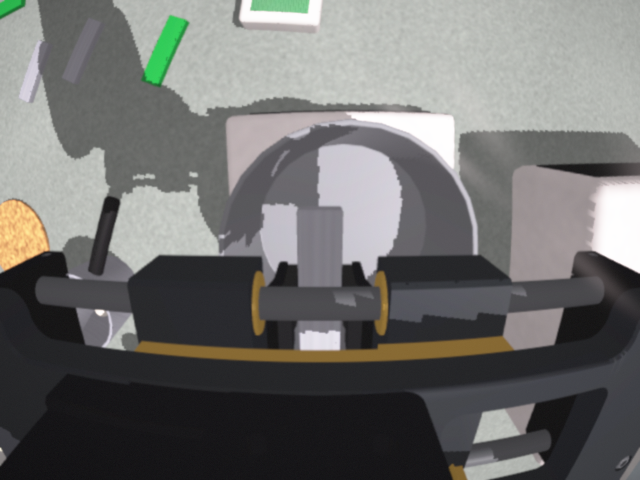

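The bar is over the bowl at (235,320), with the rim spanning columns 225–475. Lower and release.

```bash
python3 -m pendant '[{"translation":[0,0,-3],"angular":[0,0,0],"hand":-1},{"translation":[0,0,-3],"angular":[0,0,0],"hand":-1},{"translation":[0,0,-3],"angular":[0,0,0],"hand":-1},{"translation":[0,0,-1],"angular":[0,0,0],"hand":-1},{"translation":[0,0,0],"angular":[0,0,0],"hand":-1},{"translation":[0,0,0],"angular":[0,0,0],"hand":-0.1},{"translation":[0,0,0],"angular":[0,0,0],"hand":-0.1},{"translation":[0,0,0],"angular":[0,0,0],"hand":-0.1},{"translation":[0,0,0],"angular":[0,0,0],"hand":-0.1},{"translation":[0,0,4],"angular":[0,0,0],"hand":-0.1},{"translation":[0,0,4],"angular":[0,0,0],"hand":-0.1},{"translation":[0,0,4],"angular":[0,0,0],"hand":-0.1},{"translation":[0,0,0],"angular":[0,0,0],"hand":0},{"translation":[0,0,0],"angular":[0,0,0],"hand":0}]'
python3 - <<'E'
from go import *
from seg import bars
im=shot('wrist','w4.png'); im=shot('top','top2.png')
for b in bars('top',im): print(np.round(b,3))
plan((.443,-.032,.10),jaw_deg=71.6)
E
```

```text
time: 8.55
ee_pos: [0.5761, 0.3037, 0.2287]
eef_rot: [-0.036, 0.706, 0.037, 0.707]
ft_force: [-0.4, -0.7, -0.2]
width: 0.0426
t 8.65 at [0.5752 0.3034 0.2266] x [-0. -0. -1.] jaw [-0.103  0.995 -0.   ] w 0.0432 F [-0.3 -0.6 -0.9] q [-1.07  0.47  0.72  1.45 -0.31  1.34  1.34]
sign 1 d_cm [-13.22 -33.54 -12.66] rot [  0.   -0.1 -24.3] rows>= 7.6
sign -1 d_cm [-13.22 -33.54 -12.66] rot [1.000e-01 0.000e+00 1.557e+02] rows>= 18.1
```

View pics/w4.png

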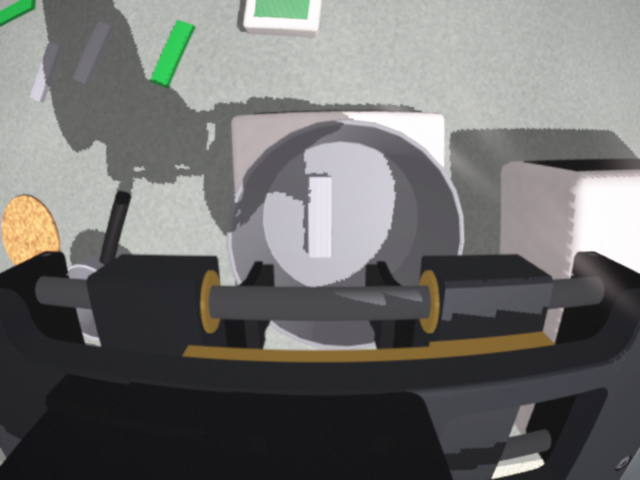

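View pics/top2.png

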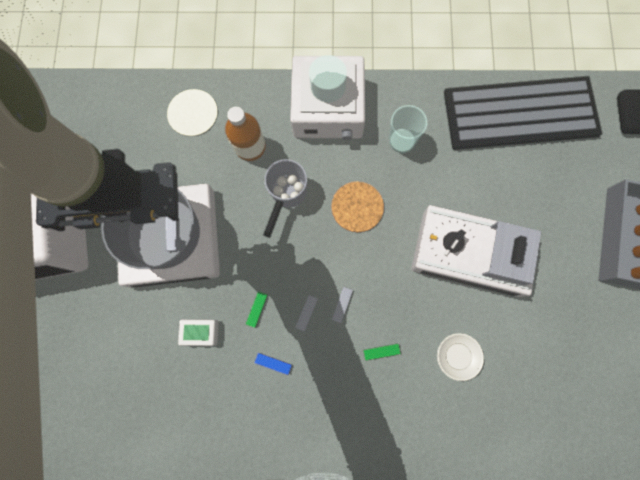

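Bar 1 lies in the bowl (216,319). The other two bars haven't moved. On to bar 2.

```bash
python3 -m pendant '[{"translation":[-1.5,-3.7,0],"angular":[0,0,-2.7],"hand":0},{"translation":[-1.5,-3.7,0],"angular":[0,0,-2.7],"hand":0},{"translation":[-1.5,-3.7,0],"angular":[0,0,-2.7],"hand":0},{"translation":[-1.5,-3.7,0],"angular":[0,0,-2.7],"hand":0},{"translation":[-1.5,-3.7,0],"angular":[0,0,-2.7],"hand":0},{"translation":[-1.5,-3.7,0],"angular":[0,0,-2.7],"hand":0},{"translation":[-1.5,-3.7,0],"angular":[0,0,-2.7],"hand":0},{"translation":[-1.5,-3.7,0],"angular":[0,0,-2.7],"hand":0},{"translation":[-1.2,-3.9,0],"angular":[0,0,-2.7],"hand":0},{"translation":[0,0,-4],"angular":[0,0,0],"hand":0},{"translation":[0,0,-4],"angular":[0,0,0],"hand":0},{"translation":[0,0,-4],"angular":[0,0,0],"hand":0},{"translation":[0,0,0],"angular":[0,0,0],"hand":0},{"translation":[0,0,0],"angular":[0,0,0],"hand":0}]'
python3 - <<'E'
from go import *
im=shot('wrist','w5.png')
plan((.443,-.032,.027),jaw_deg=71.6)
for b in [(.443,-.032,.01),(.426,.039,.01)]: print(np.round(proj('wrist',b)))
E
```

```text
time: 10.05
ee_pos: [0.4431, -0.0321, 0.1078]
eef_rot: [0.112, 0.699, -0.114, 0.697]
ft_force: [-0.4, 0.5, -0.4]
width: 0.0439
t 10.1 at [ 0.4442 -0.0317  0.1088] x [ 0. -0. -1.] jaw [ 0.316  0.949 -0.   ] w 0.0435 F [ 0.2 -0.3 -0. ] q [-1.05  0.08  1.07  2.12 -0.09  0.98  1.32]
sign 1 d_cm [-0.12 -0.03 -8.18] rot [0. 0. 0.] rows>= 1.6
sign -1 d_cm [-0.12 -0.03 -8.18] rot [   0.   -0. -180.] rows>= 21.0
[239. 319.]
[182. 414.]
```

View pics/w5.png

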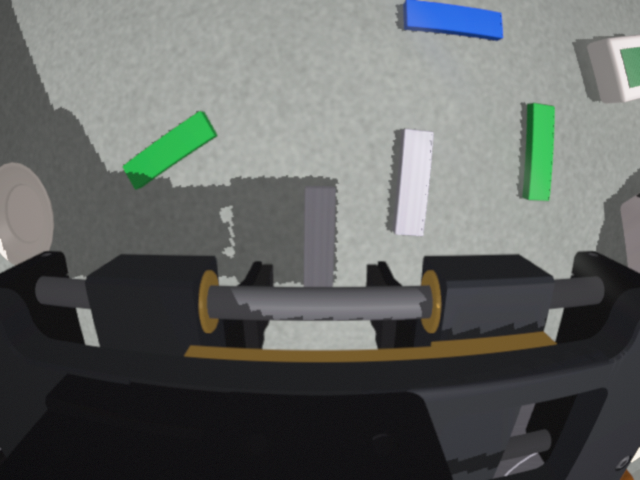

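Bar 2 is centred between the fingers (237,320). Grasp and lift.

```bash
python3 -m pendant '[{"translation":[0,0,-3],"angular":[0,0,0],"hand":0},{"translation":[0,0,-3],"angular":[0,0,0],"hand":0},{"translation":[0,0,-2.1],"angular":[0,0,0],"hand":0},{"translation":[0,0,0],"angular":[0,0,0],"hand":0},{"translation":[0,0,0],"angular":[0,0,0],"hand":-1},{"translation":[0,0,0],"angular":[0,0,0],"hand":-1},{"translation":[0,0,0],"angular":[0,0,0],"hand":-1},{"translation":[0,0,0],"angular":[0,0,0],"hand":-1},{"translation":[0,0,0],"angular":[0,0,0],"hand":-1},{"translation":[0,0,5],"angular":[0,0,0],"hand":-1},{"translation":[0,0,5],"angular":[0,0,0],"hand":-1},{"translation":[0,0,5],"angular":[0,0,0],"hand":-1},{"translation":[0,0,3],"angular":[0,0,0],"hand":-1},{"translation":[0,0,0],"angular":[0,0,0],"hand":-1}]' 30
python3 - <<'E'
from go import *
plan((.577,.350,.205),jaw_deg=95)
E
```

```text
time: 11.5
ee_pos: [0.4456, -0.0294, 0.2008]
eef_rot: [0.115, 0.697, -0.109, 0.699]
ft_force: [0.5, 0.2, -1.7]
width: 0.0194
t 11.5 at [ 0.4456 -0.0294  0.2008] x [ 0.    0.01 -1.  ] jaw [0.313 0.95  0.008] w 0.0194 F [ 0.5  0.2 -1.7] q [-1.19 -0.2   1.08  2.02  0.18  1.22  1.08]
sign 1 d_cm [13.14 37.94  0.42] rot [-0.4  0.2 23.2] rows>= 8.0
sign -1 d_cm [13.14 37.94  0.42] rot [   0.3    0.6 -156.8] rows>= 18.2
```

```bash
python3 -m pendant '[{"translation":[1.3,3.8,0],"angular":[0,0,2.3],"hand":-1},{"translation":[1.3,3.8,0],"angular":[0,0,2.3],"hand":-1},{"translation":[1.3,3.8,0],"angular":[0,0,2.3],"hand":-1},{"translation":[1.3,3.8,0],"angular":[0,0,2.3],"hand":-1},{"translation":[1.3,3.8,0],"angular":[0,0,2.3],"hand":-1},{"translation":[1.3,3.8,0],"angular":[0,0,2.3],"hand":-1},{"translation":[1.3,3.8,0],"angular":[0,0,2.3],"hand":-1},{"translation":[1.3,3.8,0],"angular":[0,0,2.3],"hand":-1},{"translation":[1.3,3.8,0],"angular":[0,0,2.3],"hand":-1},{"translation":[1.3,3.8,0],"angular":[0,0,2.3],"hand":-1},{"translation":[0,0,0],"angular":[0,0,0],"hand":-1},{"translation":[0,0,0],"angular":[0,0,0],"hand":-1}]'
python3 - <<'E'
from go import *
im=shot('wrist','w6.png')
plan((.577,.350,.11),jaw_deg=95.6)
E
```

```text
time: 12.7
ee_pos: [0.5735, 0.3501, 0.1953]
eef_rot: [-0.03, 0.708, 0.029, 0.705]
ft_force: [0.4, -1.1, -1.2]
width: 0.0195
t 12.75 at [0.5737 0.3488 0.196 ] x [-0. -0. -1.] jaw [-0.081  0.997 -0.001] w 0.0195 F [ 0.7  0.  -1. ] q [-1.19  0.59  0.86  1.43 -0.45  1.33  1.34]
sign 1 d_cm [ 0.33  0.12 -8.6 ] rot [ 0.1 -0.1  0.9] rows>= 1.7
sign -1 d_cm [ 0.33  0.12 -8.6 ] rot [-2.000e-01 -1.000e-01 -1.791e+02] rows>= 20.8
```

View pics/w6.png

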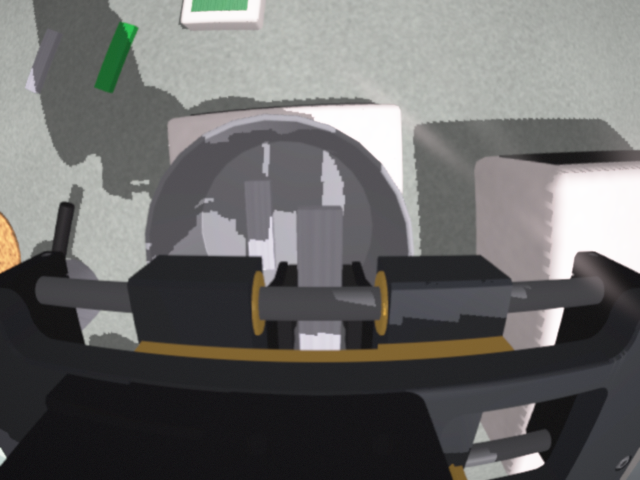

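```bash
python3 -m pendant '[{"translation":[0.3,-0.3,-3],"angular":[0,0,0],"hand":-1},{"translation":[0,0,-3],"angular":[0,0,0],"hand":-1},{"translation":[0,0,-2],"angular":[0,0,0],"hand":-1},{"translation":[0,0,-0.7],"angular":[0,0,0],"hand":-1},{"translation":[0,0,0],"angular":[0,0,0],"hand":-1},{"translation":[0,0,0],"angular":[0,0,0],"hand":-0.1},{"translation":[0,0,0],"angular":[0,0,0],"hand":-0.1},{"translation":[0,0,0],"angular":[0,0,0],"hand":-0.1},{"translation":[0,0,0],"angular":[0,0,0],"hand":-0.1},{"translation":[0,0,4],"angular":[0,0,0],"hand":-0.1},{"translation":[0,0,4],"angular":[0,0,0],"hand":-0.1},{"translation":[0,0,4],"angular":[0,0,0],"hand":-0.1},{"translation":[0,0,0],"angular":[0,0,0],"hand":0},{"translation":[0,0,0],"angular":[0,0,0],"hand":0}]'
python3 - <<'E'
from go import *
from seg import bars
im=shot('wrist','w7.png'); im=shot('top','top3.png')
for b in bars('top',im): print(np.round(b,3))
plan((.426,.039,.10),jaw_deg=68.4)
E
```

```text
time: 14.15
ee_pos: [0.577, 0.3472, 0.2314]
eef_rot: [-0.028, 0.706, 0.03, 0.707]
ft_force: [0.3, -0.9, -0.4]
width: 0.0427
[ 0.587  0.371  5.036 72.886 22.752]
t 14.25 at [0.5762 0.347  0.2294] x [-0.  0. -1.] jaw [-0.082  0.997  0.001] w 0.0432 F [ 0.4 -0.2 -0.6] q [-1.19  0.57  0.87  1.38 -0.44  1.39  1.34]
sign 1 d_cm [-15.02 -30.8  -12.94] rot [ -0.1  -0.1 -26.3] rows>= 7.3
sign -1 d_cm [-15.02 -30.8  -12.94] rot [ 2.000e-01 -1.000e-01  1.537e+02] rows>= 17.9
```

View pics/w7.png

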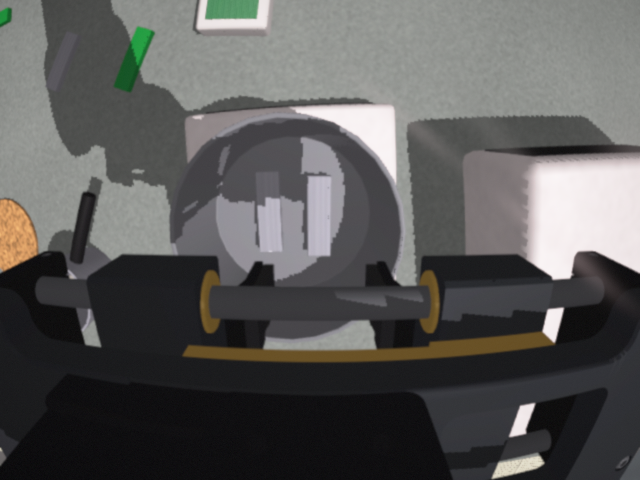

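View pics/top3.png

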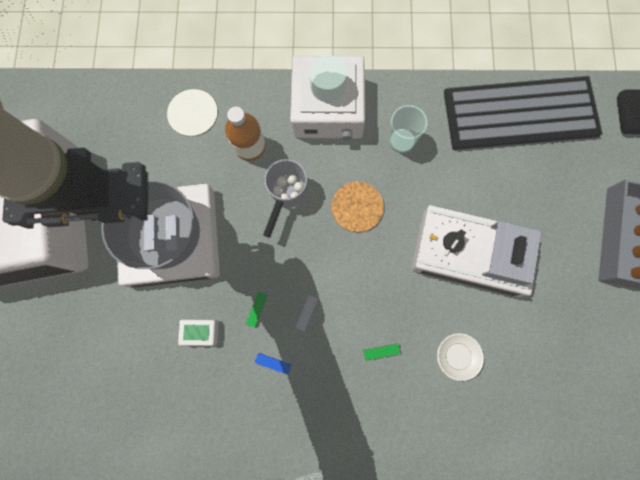

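Both bars are in the bowl, (212,268) and (215,318) in the wrist view. The third is unmoved at top-view (313,307).

```bash
python3 -m pendant '[{"translation":[-1.7,-3.4,0],"angular":[0,0,-2.9],"hand":0},{"translation":[-1.7,-3.4,0],"angular":[0,0,-2.9],"hand":0},{"translation":[-1.7,-3.4,0],"angular":[0,0,-2.9],"hand":0},{"translation":[-1.7,-3.4,0],"angular":[0,0,-2.9],"hand":0},{"translation":[-1.7,-3.4,0],"angular":[0,0,-2.9],"hand":0},{"translation":[-1.7,-3.4,0],"angular":[0,0,-2.9],"hand":0},{"translation":[-1.7,-3.4,0],"angular":[0,0,-2.9],"hand":0},{"translation":[-1.7,-3.4,0],"angular":[0,0,-2.9],"hand":0},{"translation":[-1.4,-3.6,0],"angular":[0,0,-3.1],"hand":0},{"translation":[0,0,-4],"angular":[0,0,0],"hand":0},{"translation":[0,0,-4],"angular":[0,0,0],"hand":0},{"translation":[0,0,-4],"angular":[0,0,0],"hand":0},{"translation":[0,0,0],"angular":[0,0,0],"hand":0},{"translation":[0,0,0],"angular":[0,0,0],"hand":0}]'
python3 - <<'E'
from go import *
im=shot('wrist','w8.png')
plan((.426,.039,.027),jaw_deg=68.4)
for b in [(.426,.039,.01)]: print(np.round(proj('wrist',b)))
E
```

```text
time: 15.65
ee_pos: [0.4259, 0.042, 0.1184]
eef_rot: [0.13, 0.698, -0.131, 0.692]
ft_force: [-0.1, 0.3, 0.6]
width: 0.0435
t 15.7 at [0.4266 0.0427 0.1192] x [-0.01  0.   -1.  ] jaw [0.363 0.932 0.001] w 0.0432 F [-0.1  0.1  1.2] q [-1.5  -0.07  1.31  2.15  0.07  1.02  0.97]
sign 1 d_cm [-0.06 -0.37 -9.22] rot [-0.2 -0.4 -0.3] rows>= 1.8
sign -1 d_cm [-0.06 -0.37 -9.22] rot [  0.7  -0.3 179.7] rows>= 20.9
[239. 314.]
```

View pics/w8.png

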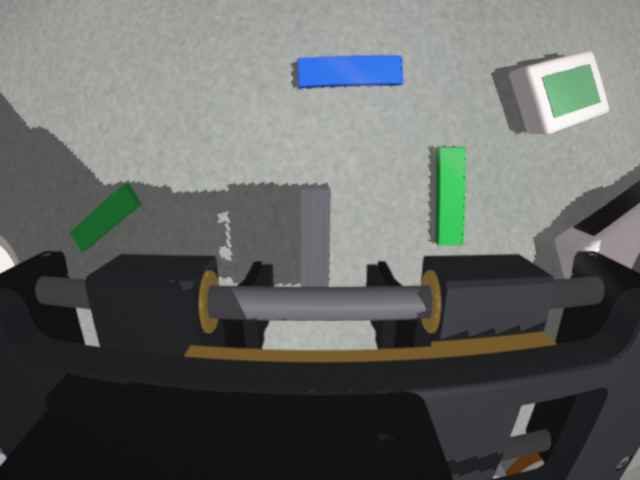

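The bar is at (236,315), close to centred. j3 is near its limit, so I'll watch it. Grasp and lift.

```bash
python3 -m pendant '[{"translation":[0,-0.2,-3],"angular":[0,0,0],"hand":0},{"translation":[0,-0.2,-3],"angular":[0,0,0],"hand":0},{"translation":[0,0,-2],"angular":[0,0,0],"hand":0},{"translation":[0,0,-1.2],"angular":[0,0,0],"hand":0},{"translation":[0,0,0],"angular":[0,0,0],"hand":0},{"translation":[0,0,0],"angular":[0,0,0],"hand":-1},{"translation":[0,0,0],"angular":[0,0,0],"hand":-1},{"translation":[0,0,0],"angular":[0,0,0],"hand":-1},{"translation":[0,0,0],"angular":[0,0,0],"hand":-1},{"translation":[0,0,0],"angular":[0,0,0],"hand":-1}]' 30
python3 - <<'E'
from go import *
plan((.426,.039,.21),jaw_deg=68.4)
E
```

```text
time: 16.7
ee_pos: [0.4251, 0.0408, 0.0354]
eef_rot: [0.131, 0.699, -0.128, 0.691]
ft_force: [-1.4, -3.0, 6.7]
width: 0.0116
t 16.7 at [0.4251 0.0408 0.0354] x [-0.01  0.01 -1.  ] jaw [0.36  0.933 0.002] w 0.0116 F [-1.4 -3.   6.7] q [-1.21  0.31  1.13  2.21 -0.39  0.85  1.37]
sign 1 d_cm [ 0.09 -0.18 17.46] rot [-0.4 -0.6 -0.5] rows>= 3.5
sign -1 d_cm [ 0.09 -0.18 17.46] rot [  1.   -0.6 179.5] rows>= 20.9
```

It missed: the TCP was at 0.035, so the tips closed on top of the bar. Open, rise and look again.

```bash
python3 -m pendant '[{"translation":[0,0,2],"angular":[0,0,0],"hand":0},{"translation":[0,0,3],"angular":[0,0,0],"hand":0},{"translation":[0,0,3],"angular":[0,0,0],"hand":0},{"translation":[0,0,0],"angular":[0,0,0],"hand":0},{"translation":[0,0,0],"angular":[0,0,0],"hand":0},{"translation":[0,0,0],"angular":[0,0,0],"hand":0}]' 30
python3 - <<'E'
from go import *
im=shot('wrist','w9.png')
plan((.426,.039,.027),jaw_deg=68.4)
for b in [(.426,.039,.01)]: print(np.round(proj('wrist',b)))
E
```

```text
time: 17.3
ee_pos: [0.4233, 0.0421, 0.1078]
eef_rot: [0.13, 0.701, -0.128, 0.69]
ft_force: [-0.3, 0.7, 0.1]
width: 0.0419
t 17.35 at [0.4233 0.0417 0.1078] x [-0.02  0.   -1.  ] jaw [ 0.359  0.933 -0.001] w 0.0427 F [ 0.6  0.5 -0.4] q [-1.46  0.01  1.3   2.16 -0.02  1.    1.05]
sign 1 d_cm [ 0.27 -0.27 -8.08] rot [-0.3 -0.9 -0.6] rows>= 1.6
sign -1 d_cm [ 0.27 -0.27 -8.08] rot [  1.4  -0.5 179.4] rows>= 20.9
[249. 317.]
```

View pics/w9.png

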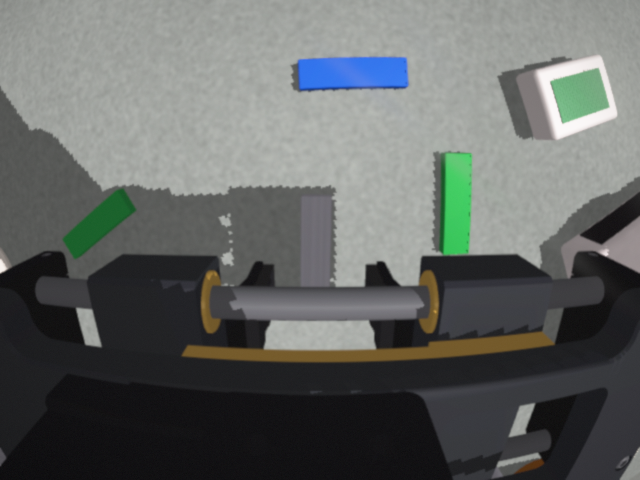

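```bash
python3 -m pendant '[{"translation":[0.1,-0.1,-2],"angular":[0,-0.4,-0.3],"hand":0},{"translation":[0.1,-0.1,-2],"angular":[0,-0.4,-0.3],"hand":0},{"translation":[0,0,-2],"angular":[0,0,0],"hand":0},{"translation":[0,0,-1],"angular":[0,0,0],"hand":0},{"translation":[0,0,0],"angular":[0,0,0],"hand":0},{"translation":[0,0,0],"angular":[0,0,0],"hand":0}]' 30
python3 - <<'E'
from go import *
plan((.426,.039,.027),jaw_deg=68.4)
E
```

```text
time: 17.95
ee_pos: [0.4256, 0.0387, 0.0381]
eef_rot: [0.135, 0.695, -0.132, 0.694]
ft_force: [-1.0, -0.5, -0.5]
width: 0.0433
t 17.95 at [0.4256 0.0387 0.0381] x [-0.  0. -1.] jaw [0.37  0.929 0.004] w 0.0433 F [-1.  -0.5 -0.5] q [-1.22  0.29  1.14  2.21 -0.37  0.84  1.34]
sign 1 d_cm [ 0.04  0.03 -1.11] rot [-0.2 -0.1  0.1] rows>= 0.2
sign -1 d_cm [ 0.04  0.03 -1.11] rot [-1.000e-01  4.000e-01 -1.799e+02] rows>= 20.9
```

```bash
python3 -m pendant '[{"translation":[0,0,-0.6],"angular":[0,0,0],"hand":0},{"translation":[0,0,-0.5],"angular":[0,0,0],"hand":0},{"translation":[0,0,0],"angular":[0,0,0],"hand":0},{"translation":[0,0,0],"angular":[0,0,0],"hand":-1},{"translation":[0,0,0],"angular":[0,0,0],"hand":-1},{"translation":[0,0,0],"angular":[0,0,0],"hand":-1},{"translation":[0,0,0],"angular":[0,0,0],"hand":-1},{"translation":[0,0,0],"angular":[0,0,0],"hand":-1}]' 30
```

```text
time: 18.75
ee_pos: [0.426, 0.04, 0.0277]
eef_rot: [0.135, 0.695, -0.13, 0.694]
ft_force: [-1.0, -0.6, 1.1]
width: 0.0199
```

```bash
python3 -m pendant '[{"translation":[0,0,4],"angular":[0,0,0],"hand":-1},{"translation":[0.5,0,5],"angular":[0,0,0],"hand":-1},{"translation":[1,0,4],"angular":[0,0,0],"hand":-1},{"translation":[1,0,4],"angular":[0,0,0],"hand":-1},{"translation":[1.4,3.1,0],"angular":[0,0,3],"hand":-1},{"translation":[1.4,3.1,0],"angular":[0,0,3],"hand":-1},{"translation":[1.4,3.1,0],"angular":[0,0,3],"hand":-1},{"translation":[1.4,3.1,0],"angular":[0,0,3],"hand":-1},{"translation":[1.4,3.1,0],"angular":[0,0,3],"hand":-1},{"translation":[1.4,3.1,0],"angular":[0,0,3],"hand":-1},{"translation":[1.4,3.1,0],"angular":[0,0,3],"hand":-1},{"translation":[1.4,3.1,0],"angular":[0,0,3],"hand":-1},{"translation":[1.4,3.7,0],"angular":[0,0,3],"hand":-1},{"translation":[0,0,0],"angular":[0,0,0],"hand":-1},{"translation":[0,0,0],"angular":[0,0,0],"hand":-1}]' 30
python3 - <<'E'
from go import *
im=shot('wrist','w10.png')
plan((.577,.325,.115),jaw_deg=95.6)
E
```

```text
time: 20.25
ee_pos: [0.5709, 0.324, 0.1793]
eef_rot: [-0.03, 0.709, 0.035, 0.704]
ft_force: [0.2, -0.9, -0.8]
width: 0.0194
t 20.3 at [0.571  0.3229 0.1797] x [-0.01  0.01 -1.  ] jaw [-0.09   0.996  0.009] w 0.0194 F [-1.  -0.1 -1. ] q [-1.22  0.6   0.93  1.5  -0.5   1.3   1.43]
sign 1 d_cm [ 0.6   0.21 -6.47] rot [-0.5 -0.4  0.4] rows>= 1.3
sign -1 d_cm [ 0.6   0.21 -6.47] rot [  -0.6    0.7 -179.6] rows>= 20.9
```

View pics/w10.png

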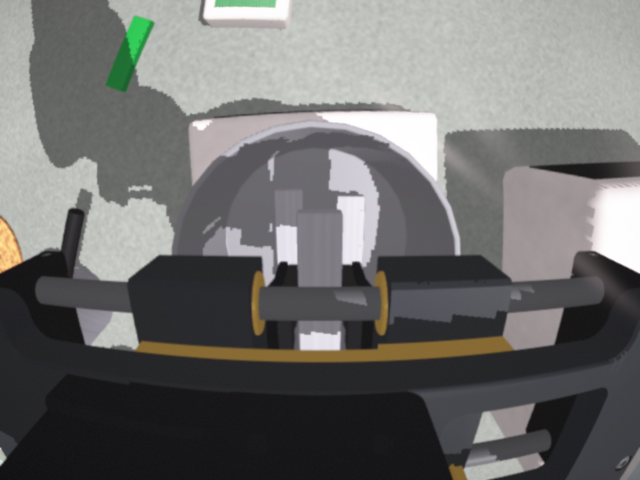

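Held at (235,320), over the gap between the other two bars. Lower and release.

```bash
python3 -m pendant '[{"translation":[0.3,0.1,-2.5],"angular":[0,0,0],"hand":-1},{"translation":[0.3,0.1,-2.5],"angular":[0,0,0],"hand":-1},{"translation":[0,0,-2],"angular":[0,0,0],"hand":-1},{"translation":[0,0,0],"angular":[0,0,0],"hand":-1},{"translation":[0,0,0],"angular":[0,0,0],"hand":-0.1},{"translation":[0,0,0],"angular":[0,0,0],"hand":-0.1},{"translation":[0,0,0],"angular":[0,0,0],"hand":-0.1},{"translation":[0,0,0],"angular":[0,0,0],"hand":-0.1},{"translation":[0,0,4],"angular":[0,0,0],"hand":-0.1},{"translation":[0,0,4],"angular":[0,0,0],"hand":-0.1},{"translation":[0,0,4],"angular":[0,0,0],"hand":-0.1},{"translation":[0,0,0],"angular":[0,0,0],"hand":0},{"translation":[0,0,0],"angular":[0,0,0],"hand":0}]'
python3 - <<'E'
from go import *
im=shot('wrist','w11.png'); im=shot('top','top4.png'); shot('scene','s4.png')
plan((.6,.1,.25),jaw_deg=72)
E
```

```text
time: 21.6
ee_pos: [0.5775, 0.3258, 0.2313]
eef_rot: [-0.028, 0.708, 0.036, 0.705]
ft_force: [0.5, 0.1, -0.8]
width: 0.0431
t 21.75 at [0.5765 0.3256 0.2289] x [-0.01  0.01 -1.  ] jaw [-0.091  0.996  0.009] w 0.0434 F [-0.  -0.1  0.6] q [-1.21  0.57  0.95  1.41 -0.48  1.39  1.41]
sign 1 d_cm [  2.35 -22.56   2.11] rot [ -0.6  -0.4 -23.2] rows>= 4.6
sign -1 d_cm [  2.35 -22.56   2.11] rot [  0.5  -0.8 156.8] rows>= 18.3
```

View pics/w11.png

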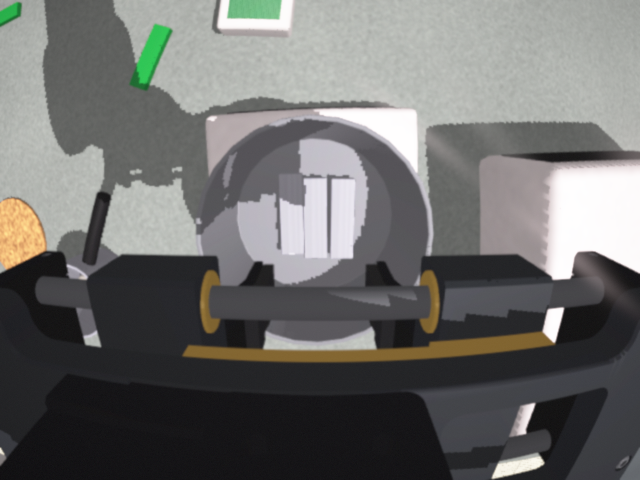

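View pics/s4.png

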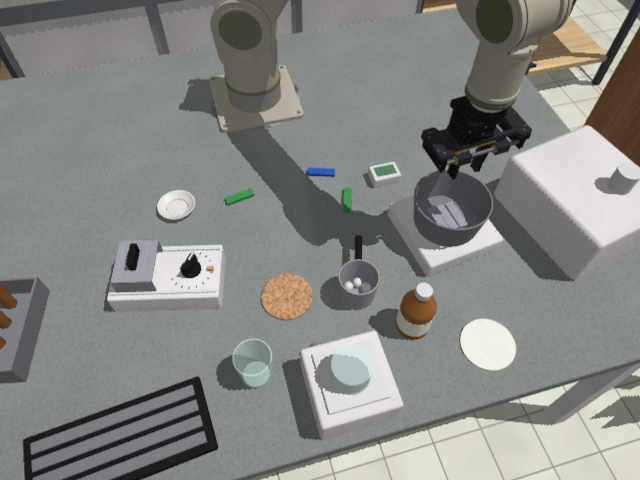

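View pics/top4.png

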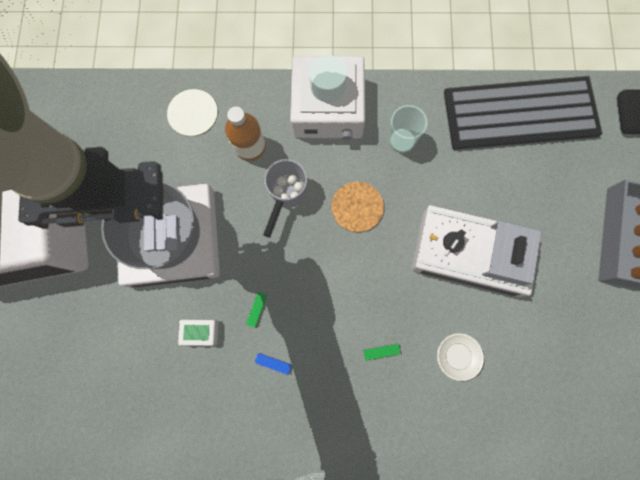

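All three bars lie flat in the bowl, at (215,291), (215,316) and (215,342). None are left on the table except the green and blue ones. Before taking the cup I'll rehearse the pour orientation with the gripper empty to check reach.

```bash
cat > pour.py <<'E'
from go import *
def pose(hdeg,phi,alpha,C,rg=.072,s_off=0,H=.245):
    """C: xy of cup axis; returns TCP pos, point, jaw"""
    a=np.radians(hdeg); h=np.array([np.cos(a),np.sin(a),0]); s=np.array([-np.sin(a),np.cos(a),0]); z=np.array([0,0,1.])
    t=np.radians(phi-alpha); point=-z*np.cos(t)-s*np.sin(t); jaw=-s*np.cos(t)+z*np.sin(t)
    g=np.array([C[0],C[1],0])+h*rg+s*s_off; g[2]=H
    return g-.006*point,point,jaw
E
python3 - <<'E'
from pour import *
p,pt,j=pose(119.5,110,35,(.577,.327),s_off=-.02,H=.30)
print(p); plan(p,pt,jaw=j)
E
```

```text
[0.55390842 0.39666021 0.30155291]
t 21.75 at [0.5765 0.3256 0.2289] x [-0.01  0.01 -1.  ] jaw [-0.091  0.996  0.009] w 0.0434 F [-0.  -0.1  0.6] q [-1.21  0.57  0.95  1.41 -0.48  1.39  1.41]
sign 1 d_cm [-2.26  7.11  7.26] rot [ 69.1 -36.6 -56.1] rows>= 11.2
sign -1 d_cm [-2.26  7.11  7.26] rot [-40.3 -77.9  95.2] rows>= 15.1
```

```bash
python3 -m pendant '[{"translation":[0,0,3.6],"angular":[0,0,0],"hand":0},{"translation":[0,0,3.6],"angular":[0,0,0],"hand":0},{"translation":[-0.2,0.5,0],"angular":[4.9,-2.6,-4],"hand":0},{"translation":[-0.2,0.5,0],"angular":[4.9,-2.6,-4],"hand":0},{"translation":[-0.2,0.5,0],"angular":[4.9,-2.6,-4],"hand":0},{"translation":[-0.2,0.5,0],"angular":[4.9,-2.6,-4],"hand":0},{"translation":[-0.2,0.5,0],"angular":[4.9,-2.6,-4],"hand":0},{"translation":[-0.2,0.5,0],"angular":[4.9,-2.6,-4],"hand":0},{"translation":[-0.2,0.5,0],"angular":[4.9,-2.6,-4],"hand":0},{"translation":[-0.2,0.5,0],"angular":[4.9,-2.6,-4],"hand":0},{"translation":[-0.2,0.5,0],"angular":[4.9,-2.6,-4],"hand":0},{"translation":[-0.2,0.5,0],"angular":[4.9,-2.6,-4],"hand":0},{"translation":[-0.2,0.5,0],"angular":[4.9,-2.6,-4],"hand":0},{"translation":[-0.1,0.5,0],"angular":[4.9,-2.6,-4],"hand":0},{"translation":[0,0.5,0],"angular":[4.9,-2.6,-4],"hand":0},{"translation":[0,0.5,0],"angular":[4.9,-2.6,-4],"hand":0},{"translation":[0,0,0],"angular":[0,0,0],"hand":0},{"translation":[0,0,0],"angular":[0,0,0],"hand":0}]'
python3 - <<'E'
from pour import *
shot('scene','s5.png')
p,pt,j=pose(119.5,110,35,(.577,.327),s_off=-.02,H=.245)
print(p); plan(p,pt,jaw=j)
E
```

```text
time: 23.55
ee_pos: [0.5711, 0.3607, 0.3075]
eef_rot: [0.514, 0.38, 0.055, 0.767]
ft_force: [-0.3, 0.5, 0.5]
width: 0.0437
[0.55390842 0.39666021 0.24655291]
t 23.6 at [0.5711 0.3609 0.3078] x [ 0.7   0.48 -0.53] jaw [0.306 0.464 0.831] w 0.0436 F [-0.7  0.8 -0.6] q [-1.13 -0.13  0.45  2.16  0.92  0.13 -0.7 ]
sign 1 d_cm [-1.72  3.58 -6.12] rot [18.4 -8.2 -9.4] rows>= 2.6
sign -1 d_cm [-1.72  3.58 -6.12] rot [-128.4  -82.7   65.2] rows>= 19.3
```

View pics/s5.png

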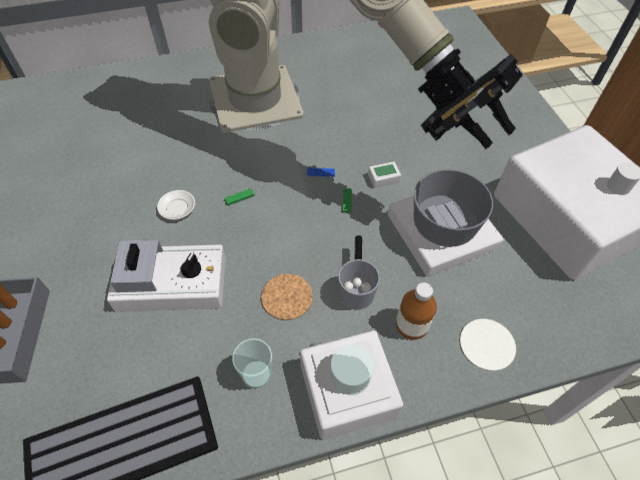

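```bash
python3 -m pendant '[{"translation":[-0.2,0.4,-0.7],"angular":[2.3,-1,-1.2],"hand":0},{"translation":[-0.2,0.4,-0.7],"angular":[2.3,-1,-1.2],"hand":0},{"translation":[-0.2,0.4,-0.7],"angular":[2.3,-1,-1.2],"hand":0},{"translation":[-0.2,0.4,-0.7],"angular":[2.3,-1,-1.2],"hand":0},{"translation":[-0.2,0.4,-0.7],"angular":[2.3,-1,-1.2],"hand":0},{"translation":[-0.2,0.4,-0.7],"angular":[2.3,-1,-1.2],"hand":0},{"translation":[-0.2,0.4,-0.7],"angular":[2.3,-1,-1.2],"hand":0},{"translation":[-0.2,0.4,-0.7],"angular":[2.3,-1,-1.2],"hand":0},{"translation":[0,0,0],"angular":[0,0,0],"hand":0},{"translation":[0,0,0],"angular":[0,0,0],"hand":0},{"translation":[0,0,0],"angular":[0,0,0],"hand":0}]'
python3 - <<'E'
from pour import *
p,pt,j=pose(119.5,110,35,(.577,.327),s_off=-.02,H=.245)
print(p); plan(p,pt,jaw=j)
E
```

```text
time: 24.7
ee_pos: [0.5679, 0.3698, 0.276]
eef_rot: [0.594, 0.311, 0.059, 0.739]
ft_force: [-0.8, 0.1, 0.9]
width: 0.0434
[0.55390842 0.39666021 0.24655291]
t 24.7 at [0.5679 0.3698 0.276 ] x [ 0.8   0.46 -0.39] jaw [0.282 0.286 0.916] w 0.0434 F [-0.8  0.1  0.9] q [-1.23 -0.05  0.49  2.28  2.43  0.34 -2.42]
sign 1 d_cm [-1.4   2.69 -2.95] rot [ 9.  -3.9 -2.3] rows>= 1.2
sign -1 d_cm [-1.4   2.69 -2.95] rot [-142.5  -81.7   56.4] rows>= 20.2
```

The pointing-out pour runs through a wrist singularity: j5 spun to 2.4 and j7 went near its limit. I'll fit a quick kinematic model from the recorded poses and use it to pick a better pour direction.

```bash
cat > kin.py <<'E'
import numpy as np, itertools
from scipy.spatial.transform import Rotation as R
from scipy.optimize import least_squares
D=[([-1.37,0.33,-0.06,1.46,0.02,1.35,-0.09],[.1387,.6094,.2476],[.222,.975,0]),
([-0.79,-0.15,0.81,1.93,0.11,1.31,1.62],[.443,-.0767,.2478],[-.07,.998,0]),
([-0.68,0.27,0.89,2.07,-0.27,0.91,2.03],[.4656,-.1002,.068],[-.103,.995,0]),
([-0.84,-0.01,0.98,1.93,0,1.21,1.81],[.4666,-.1034,.2091],[-.103,.995,.002]),
([-1.07,0.48,0.71,1.48,-0.32,1.3,1.34],[.5754,.3022,.2057],[-.102,.995,-.002]),
([-1.05,0.08,1.07,2.12,-0.09,0.98,1.32],[.4442,-.0317,.1088],[.316,.949,0]),
([-1.19,-0.2,1.08,2.02,0.18,1.22,1.08],[.4456,-.0294,.2008],[.313,.95,.008]),
([-1.19,0.59,0.86,1.43,-0.45,1.33,1.34],[.5737,.3488,.196],[-.081,.997,-.001]),
([-1.5,-0.07,1.31,2.15,0.07,1.02,0.97],[.4266,.0427,.1192],[.363,.932,.001]),
([-1.21,0.31,1.13,2.21,-0.39,0.85,1.37],[.4251,.0408,.0354],[.36,.933,.002]),
([-1.13,-0.13,0.45,2.16,0.92,0.13,-0.7],[.5711,.3609,.3078],[.306,.464,.831]),
([-1.23,-0.05,0.49,2.28,2.43,0.34,-2.42],[.5679,.3698,.276],[.282,.286,.916])]
PX=[[0,0,-1]]*10+[[.7,.48,-.53],[.8,.46,-.39]]
ax='zyzyzyz'
def fk(q,P):
    sg,h,o=P['sg'],P['h'],P['o']
    T=R.from_euler('z',P['y0']); p=np.zeros(3)
    L=[P['v'][3*i:3*i+3] for i in range(5)]
    p=p+T.apply(L[0])
    for i in range(7):
        a=np.zeros(3); a['xyz'.index(ax[i])]=sg[i]
        T=T*R.from_rotvec(a*q[i])
        if i==2: p=p+T.apply(L[1])   # after shoulder
        if i==3: p=p+T.apply(L[2])
        if i==4: p=p+T.apply(L[3])
        if i==6: p=p+T.apply(L[4])
        if i==1: pass
    M=T.as_matrix()
    # tool: x = M z ; y = jaw = rotated by o about z
    x=M[:,2]; y=M@np.array([np.cos(o),np.sin(o),0])
    return p,x,y
if __name__=='__main__':
    best=None
    for sg in itertools.product([1,-1],repeat=7):
        if sg[0]==1 or sg[1]!=1: pass
        if sg[1]!=sg[3] or sg[1]!=sg[5] or sg[1]!=1: continue
        def res(v):
            P=dict(sg=sg,y0=v[0],o=v[1],h=0,v=v[2:17]); e=[]
            for (q,p,j),px in zip(D,PX):
                a,x,y=fk(q,P); e+=list(5*(a-p))+list(x-px)+list(y-j)
            return np.array(e+list(.02*v[2:17]))
        for y0,o in itertools.product([0,1.57,3.14,-1.57],repeat=2):
            v0=np.r_[y0,o,0,0,.35,0,0,.4,0,0,0,0,0,.4,0,0,.2]
            s=least_squares(res,v0,max_nfev=12)
            if best is None or s.cost<best[0]: best=(s.cost,sg,s.x)
    s0=best; sg=best[1]
    s=least_squares(res.__class__ and (lambda v:np.concatenate([np.r_[5*(fk(q,dict(sg=sg,y0=v[0],o=v[1],h=0,v=v[2:17]))[0]-p),fk(q,dict(sg=sg,y0=v[0],o=v[1],h=0,v=v[2:17]))[1]-px,fk(q,dict(sg=sg,y0=v[0],o=v[1],h=0,v=v[2:17]))[2]-j] for (q,p,j),px in zip(D,PX)]+[.005*v[2:17]])),best[2])
    print(s.cost,sg,np.round(s.x,3))
    P=dict(sg=sg,y0=s.x[0],o=s.x[1],h=0,v=s.x[2:17])
    for (q,p,j),px in zip(D,PX):
        a,x,y=fk(q,P); print(np.round(a-p,3),np.round(x-px,2),np.round(y-j,2))
    import pickle; pickle.dump(P,open('kin.pkl','wb'))
E
time python3 kin.py
```

```text
0.0030113759046497194 (-1, 1, -1, 1, -1, 1, -1) [ 2.000e-03 -3.143e+00  3.100e-02 -2.100e-02  2.440e-01 -1.000e-03
 -1.300e-02  4.540e-01  2.000e-03 -1.300e-02  2.480e-01  0.000e+00
 -2.000e-03  2.480e-01 -1.100e-02  1.800e-02  3.140e-01]
[0.001 0.004 0.002] [0. 0. 0.] [ 0. -0.  0.]
[ 0.002 -0.002  0.001] [0.01 0.   0.  ] [ 0.01 -0.    0.  ]
[0.004 0.002 0.001] [0.01 0.   0.  ] [ 0. -0.  0.]
[0.    0.    0.001] [0.01 0.01 0.  ] [ 0. -0.  0.]
[-0.002  0.001 -0.   ] [-0.  0.  0.] [ 0. -0.  0.]
[ 0.002  0.005 -0.001] [0.01 0.   0.  ] [-0.    0.    0.01]
[-0.001  0.001 -0.002] [0.   0.01 0.  ] [-0.01  0.   -0.  ]
[-0.001 -0.005 -0.   ] [-0. -0.  0.] [0. 0. 0.]
[-0.002 -0.007 -0.003] [-0.01  0.01  0.  ] [-0.  0.  0.]
[-0.001  0.    -0.   ] [-0.02  0.01  0.  ] [ 0. -0.  0.]
[-0.002  0.002  0.   ] [ 0. -0.  0.] [-0.  0.  0.]
[-0.    -0.001  0.001] [ 0.   -0.01  0.  ] [ 0. -0.  0.]
real	3m37.945s
user	3m31.729s
sys	0m0.196s
```

The fit is good (a few mm). I'll simulate the pour options with it.

```bash
cat > sim.py <<'E'
import pickle,numpy as np,itertools
from kin import fk,R
from scipy.optimize import least_squares
P=pickle.load(open('kin.pkl','rb'))
lo=np.array([-2.6,-.5,-1.47,.16,-1.27,.06,-2.6]);hi=np.array([2.6,2.12,1.34,2.42,4.41,2.06,2.6])
def ik(q0,p,x,y,reg=.03):
    f=lambda q:np.r_[(lambda a:np.r_[4*(a[0]-p),a[1]-x,a[2]-y])(fk(q,P)),reg*(q-q0)]
    s=least_squares(f,np.clip(q0,lo+.001,hi-.001),bounds=(lo,hi),max_nfev=30)
    a=fk(s.x,P); return s.x,np.linalg.norm(a[0]-p)+.2*np.linalg.norm(a[1]-x)+.2*np.linalg.norm(a[2]-y)
def pose(hdeg,phi,alpha,C,sig,js,rg=.072,s_off=0,H=.245):
    a=np.radians(hdeg); h=np.array([np.cos(a),np.sin(a),0]); s=sig*np.array([-np.sin(a),np.cos(a),0]); z=np.array([0,0,1.])
    t=np.radians(phi-alpha); point=-z*np.cos(t)-s*np.sin(t); jaw=js*(-s*np.cos(t)+z*np.sin(t))
    g=np.array([C[0],C[1],0])+h*rg+s*s_off; g[2]=H
    return g-.006*point,point,jaw
def run(hp,sig,js,alpha,q0,verbose=False,H=.245):
    B=(.577,.327);Cu=(.6816,.080)
    path=[]
    path+=[pose(162,0,alpha,Cu,sig,js,H=.05+.2*(1-t)) for t in np.linspace(0,1,4)]
    path+=[pose(162,0,alpha,Cu,sig,js,H=.05+.2*t) for t in np.linspace(0,1,4)]
    dh=hp-162
    for t in np.linspace(0,1,10): path.append(pose(162+dh*t,0,alpha,(Cu[0]+(B[0]-Cu[0])*t,Cu[1]+(B[1]-Cu[1])*t),sig,js,s_off=-.02*t,H=.25+(H-.25)*t))
    for t in np.linspace(0,1,14): path.append(pose(hp,115*t,alpha,B,sig,js,s_off=-.02,H=H))
    q=q0;err=0;mar=9;st=0;Q=[]
    for k,(p,x,y) in enumerate(path):
        qn,e=ik(q,p,x,y,.3 if k==0 else .05)
        if k: st=max(st,np.abs(qn-q).max())
        q=qn; err=max(err,e); mar=min(mar,np.minimum(q-lo,hi-q).min()); Q.append(q)
        if e>.05 and not verbose: return err,mar,st,Q
    return err,mar,st,Q
if __name__=='__main__':
    q0=np.array([-1.21,.57,.95,1.41,-.48,1.39,1.41])
    res=[]
    for sig,js,al in itertools.product([1,-1],[1,-1],[0,30]):
        for hp in range(0,360,30):
            dh=(hp-162+180)%360-180
            e,m,st,Q=run(162+dh,sig,js,al,q0)
            if e<.03: print(sig,js,al,hp,round(e,4),round(m,3),round(st,2),np.round(Q[-1],2),flush=True)
E
time timeout 570 python3 sim.py
```

```text
1 1 0 0 0.0033 0.0 0.35 [-1.23  1.68  1.34  0.82  0.44  2.04 -1.64]
1 1 0 30 0.0033 0.0 0.29 [-1.57  1.68  1.34  1.24  0.45  1.5  -1.89]
1 1 0 60 0.0033 0.0 0.24 [-1.88  1.72  1.34  1.65  0.59  0.96 -2.24]
1 1 0 120 0.0248 0.0 1.89 [-0.06  0.9  -0.74  2.23  3.33  1.81 -2.57]
1 1 0 180 0.0073 0.0 0.77 [ 0.83  1.46 -1.24  1.98 -1.02  0.89  2.6 ]
1 1 0 210 0.0033 0.0 0.26 [ 0.2   1.   -0.5   1.61 -1.27  1.83  2.41]
1 1 0 240 0.0033 0.0 0.32 [ 0.22  1.29 -0.84  1.2  -0.85  2.06  1.96]
1 1 30 0 0.0136 0.0 0.43 [-1.21  1.49  1.34  0.75  0.08  2.04 -1.72]
1 1 30 30 0.0136 0.0 0.39 [-1.6   1.41  1.34  1.23  0.16  1.44 -1.72]
1 1 30 60 0.0136 0.0 0.31 [-1.93  1.31  1.34  1.69  0.35  0.82 -1.84]
1 1 30 90 0.0136 0.0 0.47 [-2.13  1.15  1.34  2.08  1.28  0.35 -2.6 ]
1 1 30 180 0.0136 0.0 0.83 [ 0.71  0.67 -1.01  2.04 -1.27  0.97  2.39]
1 1 30 210 0.0136 0.0 0.26 [-0.19  0.69  0.08  1.62 -1.27  1.83  2.37]
1 1 30 240 0.0136 0.0 0.33 [ 0.03  0.97 -0.44  1.16 -0.77  2.06  2.17]
-1 -1 0 0 0.0033 0.0 0.46 [ 0.61  1.2  -1.02  1.72 -1.27  1.19 -0.6 ]
-1 -1 0 30 0.0033 0.0 0.29 [ 0.15  1.13 -0.6   1.3  
[... 236 characters left out ...]
-1 -1 0 240 0.0033 0.118 0.18 [-1.98  1.46  1.16  1.95  0.91  1.02  0.62]
-1 -1 0 270 0.0042 0.0 0.6 [-0.81  0.67 -0.07  2.23  2.36  1.87  0.23]
-1 -1 30 0 0.0237 0.0 0.72 [ 0.45  0.68 -0.74  1.76 -1.27  1.11 -0.89]
-1 -1 30 30 0.0237 0.0 0.63 [-0.14  0.83 -0.08  1.31 -1.27  1.77 -0.98]
-1 -1 30 60 0.0237 0.0 0.51 [-0.1   1.12 -0.52  0.84 -0.81  2.06 -1.19]
-1 -1 30 180 0.0237 0.023 0.18 [-1.42  1.22  1.02  1.09  0.34  2.04  1.21]
-1 -1 30 210 0.0237 0.112 0.18 [-1.78  1.13  1.15  1.55  0.44  1.44  1.21]
-1 -1 30 240 0.0237 0.076 0.18 [-2.05  1.01  1.26  1.98  0.76  0.85  1.02]
-1 -1 30 270 0.0237 0.0 0.38 [-0.57  0.22 -0.39  2.31  2.09  1.2   0.58]
real	0m52.092s
user	0m49.830s
sys	0m0.313s
```

```bash
cat > sim2.py <<'E'
from sim import *
q0=np.array([-1.21,.57,.95,1.41,-.48,1.39,1.41])
for al in [10,20,28]:
  for hp in [195,210,225]:
    e,m,st,Q=run(hp,-1,-1,al,q0,True,H=.25)
    q=Q[17]; 
    for t in np.linspace(0,1,10):
        q,e2=ik(q,*pose(hp+(165-hp)*t,0,al,(.577+(.648-.577)*t,.327+(-.065-.327)*t),-1,-1,H=.25),.05); m=min(m,np.minimum(q-lo,hi-q).min())
    q,e3=ik(q,*pose(165,0,al,(.648,-.065),-1,-1,H=.06),.05)
    print(al,hp,round(e,4),round(m,3),round(st,2),np.round(Q[0],2),np.round(Q[4],2),np.round(Q[17],2),np.round(Q[-1],2),'coaster',round(e2,3),round(e3,3),np.round(q,2))
E
python3 sim2.py
```

```text
10 195 0.0078 0.201 0.12 [-0.99  0.43  1.09  1.58 -0.55  1.35  1.44] [-0.85  0.62  0.91  1.79 -0.78  1.02  1.65] [-1.27  0.34  0.95  1.61 -0.46  1.34  1.59] [-1.61  1.36  1.11  1.33  0.53  1.79  1.23] coaster 0.0 0.001 [-0.64  0.57  0.95  1.85 -0.73  1.07  1.94]
10 210 0.0078 0.2 0.14 [-0.99  0.43  1.09  1.58 -0.55  1.35  1.44] [-0.85  0.62  0.91  1.79 -0.78  1.02  1.65] [-1.16  0.38  0.88  1.55 -0.47  1.4   1.88] [-1.77  1.33  1.14  1.55  0.59  1.5   1.12] coaster 0.0 0.001 [-0.64  0.57  0.95  1.85 -0.73  1.07  1.94]
10 225 0.0078 0.167 0.15 [-0.99  0.43  1.09  1.58 -0.55  1.35  1.44] [-0.85  0.62  0.91  1.79 -0.78  1.02  1.65] [-1.07  0.42  0.82  1.49 -0.46  1.46  2.15] [-1.91  1.3   1.16  1.77  0.7   1.22  0.97] coaster 0.0 0.001 [-0.64  0.57  0.95  1.85 -0.73  1.07  1.94]
20 195 0.0146 0.237 0.14 [-0.93  0.37  1.07  1.64 -0.67  1.31  1.53] [-0.75  0.59  0.87  1.84 -0.96  1.02  1.84] [-1.15  0.31  0.91  1.65 -0.61  1.34  1.72] [-1.61  1.26  1.09  1.32  0.46  1.77  1.22] coaster 0.0 0.001 [-0.52  0.58  0.92  1.86 -0.91  1.14  2.13]
20 210 0.0146 0.204 0.14 [-0.93  0.37  1.07  1.64 
[... 564 characters left out ...]
 1.88 -1.12  1.06  2.01] [-1.06  0.32  0.87  1.68 -0.75  1.36  1.83] [-1.61  1.19  1.09  1.32  0.4   1.75  1.23] coaster 0.0 0.001 [-0.43  0.61  0.9   1.87 -1.04  1.23  2.26]
28 210 0.0217 0.152 0.17 [-0.88  0.34  1.06  1.7  -0.78  1.29  1.61] [-0.67  0.59  0.84  1.88 -1.12  1.06  2.01] [-0.93  0.42  0.81  1.56 -0.75  1.52  2.08] [-1.78  1.13  1.14  1.55  0.47  1.45  1.2 ] coaster 0.0 0.001 [-0.43  0.61  0.9   1.87 -1.04  1.23  2.26]
28 225 0.0217 0.143 0.17 [-0.88  0.34  1.06  1.7  -0.78  1.29  1.61] [-0.67  0.59  0.84  1.88 -1.12  1.06  2.01] [-0.84  0.52  0.74  1.42 -0.72  1.66  2.3 ] [-1.93  1.08  1.2   1.77  0.59  1.16  1.13] coaster 0.0 0.001 [-0.43  0.61  0.9   1.87 -1.04  1.23  2.26]
```

Chosen pour: α=15°, handle turned to about 205°, mouth tipping towards +y. The simulated limit margins are good. First I reverse the rehearsal to unwind the wrist.

Run:
```python
from go import *
plan((.571,.361,.308),(.7,.48,-.53),jaw=(.306,.464,.831),sign=1)
plan((.577,.326,.30),(0,0,-1),jaw_deg=95,sign=1)
```

```text
t 24.7 at [0.5679 0.3698 0.276 ] x [ 0.8   0.46 -0.39] jaw [0.282 0.286 0.916] w 0.0434 F [-0.8  0.1  0.9] q [-1.23 -0.05  0.49  2.28  2.43  0.34 -2.42]
sign 1 d_cm [ 0.31 -0.88  3.2 ] rot [-9.2  4.9  7.4] rows>= 1.5
t 24.7 at [0.5679 0.3698 0.276 ] x [ 0.8   0.46 -0.39] jaw [0.282 0.286 0.916] w 0.0434 F [-0.8  0.1  0.9] q [-1.23 -0.05  0.49  2.28  2.43  0.34 -2.42]
sign 1 d_cm [ 0.91 -4.38  2.4 ] rot [-60.   35.7  51.9] rows>= 10.1
```

```bash
python3 -m pendant '[{"translation":[0,-0.1,0.6],"angular":[-1.5,0.8,1.2],"hand":0},{"translation":[0,-0.1,0.6],"angular":[-1.5,0.8,1.2],"hand":0},{"translation":[0,-0.1,0.6],"angular":[-1.5,0.8,1.2],"hand":0},{"translation":[0,-0.1,0.6],"angular":[-1.5,0.8,1.2],"hand":0},{"translation":[0,-0.1,0.6],"angular":[-1.5,0.8,1.2],"hand":0},{"translation":[0,-0.1,0.6],"angular":[-1.5,0.8,1.2],"hand":0},{"translation":[0,-0.1,0],"angular":[-1.5,0.8,1.2],"hand":0},{"translation":[0,-0.1,0],"angular":[-1.5,0.8,1.2],"hand":0},{"translation":[0,-0.1,0],"angular":[-1.5,0.8,1.2],"hand":0},{"translation":[0,-0.1,0],"angular":[-1.5,0.8,1.2],"hand":0},{"translation":[0,0,0],"angular":[0,0,0],"hand":0},{"translation":[0,0,0],"angular":[0,0,0],"hand":0}]'
python3 - <<'E'
from go import *
plan((.577,.326,.30),(0,0,-1),jaw_deg=95,sign=1)
E
```

```text
time: 25.9
ee_pos: [0.5695, 0.3586, 0.3021]
eef_rot: [0.495, 0.396, 0.049, 0.772]
ft_force: [0.8, 0.2, 0.3]
width: 0.0437
t 25.9 at [0.5695 0.3586 0.3021] x [ 0.68  0.47 -0.56] jaw [0.317 0.506 0.803] w 0.0437 F [0.8 0.2 0.3] q [-1.26 -0.14  0.58  2.14  0.68  0.18 -0.42]
sign 1 d_cm [ 0.75 -3.26 -0.21] rot [-48.4  30.5  43. ] rows>= 8.3
```

Run:
```python
from go import *
from sim import pose
p,x,y=pose(162,0,15,(.6816,.080),-1,-1,H=.25); print(np.round(p,3),np.round(x,2),np.round(y,2))
plan(p,x,jaw=y,sign=1)
```

```text
[0.613 0.101 0.256] [ 0.08  0.25 -0.97] [0.3  0.92 0.26]
t 25.9 at [0.5695 0.3586 0.3021] x [ 0.68  0.47 -0.56] jaw [0.317 0.506 0.803] w 0.0437 F [0.8 0.2 0.3] q [-1.26 -0.14  0.58  2.14  0.68  0.18 -0.42]
sign 1 d_cm [  4.31 -25.78  -4.64] rot [-27.7  31.   24.5] rows>= 5.6
```

```bash
python3 -m pendant '[{"translation":[0.4,-2.1,0],"angular":[-2.3,2.6,2],"hand":0},{"translation":[0.4,-2.1,0],"angular":[-2.3,2.6,2],"hand":0},{"translation":[0.4,-2.1,0],"angular":[-2.3,2.6,2],"hand":0},{"translation":[0.4,-2.1,0],"angular":[-2.3,2.6,2],"hand":0},{"translation":[0.4,-2.1,0],"angular":[-2.3,2.6,2],"hand":0},{"translation":[0.4,-2.1,0],"angular":[-2.3,2.6,2],"hand":0},{"translation":[0.4,-2.1,0],"angular":[-2.3,2.6,2],"hand":0},{"translation":[0.4,-2.1,0],"angular":[-2.3,2.6,2],"hand":0},{"translation":[0.4,-2.1,0],"angular":[-2.3,2.6,2],"hand":0},{"translation":[0.4,-2.1,0],"angular":[-2.3,2.6,2],"hand":0},{"translation":[0.4,-2.1,0],"angular":[-2.3,2.6,2],"hand":0},{"translation":[0.4,-2.1,0],"angular":[-2.3,2.6,2],"hand":0},{"translation":[0,0,0],"angular":[0,0,0],"hand":0},{"translation":[0,0,0],"angular":[0,0,0],"hand":0}]'
python3 - <<'E'
from go import *
from sim import pose
shot('wrist','w12.png'); shot('top','top5.png')
p,x,y=pose(162,0,15,(.6816,.080),-1,-1,H=.25)
plan(p,x,jaw=y,sign=1)
for q in [(.6816-.116*.951,.08+.116*.309,.05),(.6816-.05*.951,.08+.05*.309,.05)]: print(proj('wrist',q))
E
```

```text
time: 27.3
ee_pos: [0.5638, 0.1104, 0.3195]
eef_rot: [0.224, 0.644, -0.021, 0.732]
ft_force: [-0.2, 0.6, 0.0]
width: 0.0437
t 27.4 at [0.5631 0.1114 0.319 ] x [ 0.17  0.26 -0.95] jaw [0.317 0.9   0.3  ] w 0.0431 F [ 0.5 -0.3 -0.1] q [-1.82 -0.5   1.34  1.72  0.34  1.27  0.71]
sign 1 d_cm [ 4.95 -1.06 -6.32] rot [-1.   4.6  2.6] rows>= 1.6
(np.float64(189.84397979649745), np.float64(251.33322246825333))
(np.float64(246.6893097781486), np.float64(255.78614771116833))
```

View pics/w12.png

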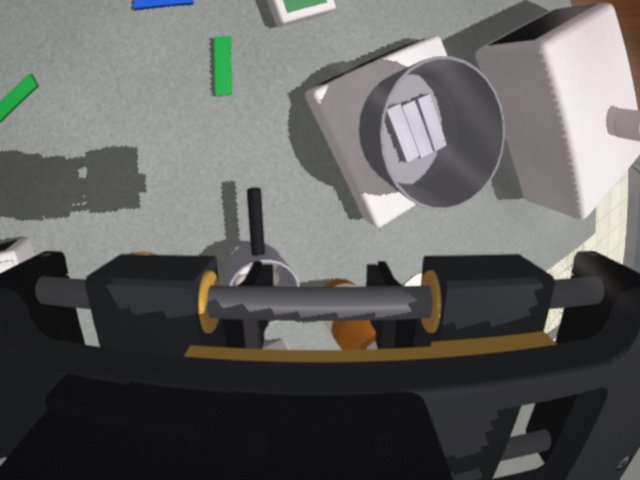

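View pics/top5.png

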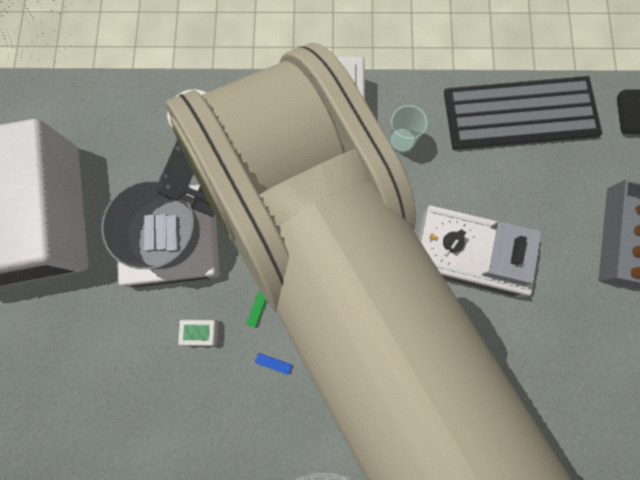

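The j2 and j3 limits stalled the last part. The handle shows at (190–252, 254), as projected. Moving out and down should relieve the limits.

```bash
python3 -m pendant '[{"translation":[0.6,-0.1,-0.8],"angular":[-0.1,0.5,0.3],"hand":0},{"translation":[0.6,-0.1,-0.8],"angular":[-0.1,0.5,0.3],"hand":0},{"translation":[0.6,-0.1,-0.8],"angular":[-0.1,0.5,0.3],"hand":0},{"translation":[0.6,-0.1,-0.8],"angular":[-0.1,0.5,0.3],"hand":0},{"translation":[0.6,-0.1,-0.8],"angular":[-0.1,0.5,0.3],"hand":0},{"translation":[0.6,-0.1,-0.8],"angular":[-0.1,0.5,0.3],"hand":0},{"translation":[0.6,-0.1,-0.8],"angular":[-0.1,0.5,0.3],"hand":0},{"translation":[0.6,-0.2,-0.8],"angular":[-0.1,0.5,0.3],"hand":0},{"translation":[0,0,0],"angular":[0,0,0],"hand":0},{"translation":[0,0,0],"angular":[0,0,0],"hand":0}]'
python3 - <<'E'
from go import *
from sim import pose
p,x,y=pose(162,0,15,(.6816,.080),-1,-1,H=.15)
plan(p,x,jaw=y,sign=1)
E
```

```text
time: 28.4
ee_pos: [0.5442, 0.0993, 0.2755]
eef_rot: [0.208, 0.653, -0.016, 0.728]
ft_force: [0.4, 0.2, 0.9]
width: 0.0434
t 28.4 at [0.5442 0.0993 0.2755] x [ 0.15  0.25 -0.96] jaw [0.295 0.913 0.281] w 0.0434 F [0.4 0.2 0.9] q [-1.77 -0.5   1.34  1.82  0.34  1.21  0.76]
sign 1 d_cm [  6.84   0.15 -11.97] rot [-0.2  3.7  0.9] rows>= 2.8
```

Run:
```python
from go import *
plan((.60,.30,.22),jaw_deg=90,sign=1)
```

```text
t 28.4 at [0.5442 0.0993 0.2755] x [ 0.15  0.25 -0.96] jaw [0.295 0.913 0.281] w 0.0434 F [0.4 0.2 0.9] q [-1.77 -0.5   1.34  1.82  0.34  1.21  0.76]
sign 1 d_cm [ 5.58 20.07 -5.55] rot [-15.6   6.1  18.3] rows>= 4.3
```

```bash
python3 -m pendant '[{"translation":[0.6,2,-0.4],"angular":[-1.6,0.6,1.8],"hand":0},{"translation":[0.6,2,-0.4],"angular":[-1.6,0.6,1.8],"hand":0},{"translation":[0.6,2,-0.4],"angular":[-1.6,0.6,1.8],"hand":0},{"translation":[0.6,2,-0.4],"angular":[-1.6,0.6,1.8],"hand":0},{"translation":[0.6,2,-0.4],"angular":[-1.6,0.6,1.8],"hand":0},{"translation":[0.6,2,-0.4],"angular":[-1.6,0.6,1.8],"hand":0},{"translation":[0.6,2,-0.4],"angular":[-1.6,0.6,1.8],"hand":0},{"translation":[0.6,2,-0.4],"angular":[-1.6,0.6,1.8],"hand":0},{"translation":[0.6,2,-0.4],"angular":[-1.6,0.6,1.8],"hand":0},{"translation":[0.6,2,-0.4],"angular":[-1.6,0.6,1.8],"hand":0},{"translation":[0,0,0],"angular":[0,0,0],"hand":0},{"translation":[0,0,0],"angular":[0,0,0],"hand":0}]'
python3 - <<'E'
from go import *
plan((.60,.30,.22),jaw_deg=90,sign=1)
E
```

```text
time: 29.6
ee_pos: [0.4761, 0.2559, 0.2796]
eef_rot: [0.016, 0.666, 0.014, 0.745]
ft_force: [0.2, -0.9, -0.3]
width: 0.0435
t 29.6 at [0.4761 0.2559 0.2796] x [ 0.11  0.04 -0.99] jaw [0.001 0.999 0.043] w 0.0435 F [ 0.2 -0.9 -0.3] q [-2.25 -0.5   1.34  1.78  0.56  1.4   0.57]
sign 1 d_cm [12.39  4.41 -5.96] rot [-2.5  6.4  0.2] rows>= 2.9
```

```bash
cat > jac.py <<'E'
from sim import *
from bench import r
def jac(q):
    p0,x0,y0=fk(q,P); M0=np.stack([x0,y0,np.cross(x0,y0)],1); J=np.zeros((6,7))
    for i in range(7):
        d=q.copy(); d[i]+=1e-5; p,x,y=fk(d,P); M=np.stack([x,y,np.cross(x,y)],1)
        J[:3,i]=(p-p0)/1e-5; J[3:,i]=R.from_matrix(M@M0.T).as_rotvec()/1e-5
    return J
E
python3 - <<'E'
from jac import *
q=np.array(r.read_state()['joint_positions']); print(q.round(3))
J=jac(q); 
Jp=np.linalg.pinv(J)
np.set_printoptions(suppress=True,precision=2)
for n,k,s in [('x+5cm',0,.05),('y+5',1,.05),('z+5',2,.05),('rx+20',3,.35),('ry+20',4,.35),('rz+20',5,.35)]: print(n,Jp[:,k]*s)
u=np.linalg.svd(J)[2][-1]; print('null',u)
E
```

```text
[-2.253 -0.499  1.339  1.781  0.557  1.398  0.573]
x+5cm [-0.15 -0.02  0.18 -0.1   0.04  0.01  0.05]
y+5 [-0.18  0.04  0.11 -0.05 -0.02 -0.01 -0.05]
z+5 [ 0.03  0.02 -0.06 -0.08 -0.03  0.09  0.02]
rx+20 [ 0.35 -0.19 -0.29  0.13 -0.05 -0.22  0.02]
ry+20 [-0.35 -0.11  0.36 -0.22 -0.16  0.26  0.1 ]
rz+20 [-0.04 -0.11 -0.02 -0.01  0.07  0.03  0.29]
null [ 0.21  0.57  0.23 -0.   -0.55 -0.3   0.43]
```

```bash
cat > ctl.py <<'E'
from jac import *
vmax=np.array([2.22,2.22,2.79,2.79,3.14,3.14,3.14])*.7*.1
def fkM(q):
    p,x,y=fk(q,P); return p,R.from_matrix(np.stack([x,y,np.cross(x,y)],1))
def row(q,dp,dr,tgt=None,mode='pinv'):
    """target pose p,Rm ; one row, few iterations"""
    p,Rm=tgt
    qs=q.copy(); q1=q.copy()
    for _ in range(4):
        a,M=fkM(q1); e=np.r_[p-a,(Rm*M.inv()).as_rotvec()]
        free=np.ones(7,bool)
        for _ in range(4):
            J=jac(q1)[:,free]; d=np.zeros(7); d[free]=J.T@np.linalg.solve(J@J.T+1e-5*np.eye(6),e)
            bad=((q1+d<lo-1e-9)|(q1+d>hi+1e-9))&free
            if not bad.any(): break
            free&=~bad
        q1=np.clip(q1+d,lo,hi)
    d=q1-qs; k=max(1,(np.abs(d)/vmax).max()); return qs+d/k
def follow(q,p1,R1,n):
    p0,R0=fkM(q); v=(R1*R0.inv()).as_rotvec(); Q=[]
    for i in range(1,n+1):
        t=i/n; q=row(q,0,0,(p0+(p1-p0)*t,R.from_rotvec(v*t)*R0)); Q.append(q)
    return q,Q
def T(x,y): 
    x=np.array(x,float);x/=np.linalg.norm(x); y=np.array(y,float); y-=x*(x@y); y/=np.linalg.norm(y)
    return R.from_matrix(np.stack([x,y,np.cross(x,y)],1))
def jd(a): return (np.cos(np.radians(a)),np.sin(np.radians(a)),0)
E
python3 - <<'E'
from ctl import *
np.set_printoptions(suppress=True,precision=2)
q=np.array([-1.37,.332,-.065,1.46,.022,1.35,-.088])
q,_=follow(q,np.array([.443,-.0767,.248]),T((0,0,-1),(-.07,.998,0)),19); print(q,'want -0.79,-.15,.81,1.93,.11,1.31,1.62')
q=np.array([-1.21,.57,.95,1.41,-.48,1.39,1.41])
q,_=follow(q,np.array([.5765,.3256,.301]),T((0,0,-1),(-.091,.996,.009)),2)
q,_=follow(q,np.array([.571,.361,.308]),T((.7,.48,-.53),(.306,.464,.831)),14); print(q,'want -1.13,-.13,.45,2.16,.92,.13,-.7')
E
```

```text
[-0.84 -0.16  0.85  1.93  0.12  1.32  1.61] want -0.79,-.15,.81,1.93,.11,1.31,1.62
[-1.25 -0.14  0.58  2.12  0.55  0.18 -0.28] want -1.13,-.13,.45,2.16,.92,.13,-.7
```

```bash
nproc
cat > search.py <<'E'
from ctl import *
import ctl, multiprocessing as mp, time
from sim import pose
q0=np.array(r.read_state()['joint_positions'])
ax_=['z','y','z','y','z','y','z']
def frow(q,p,Rm):
    return row(q,0,0,(p,Rm))
Cu=(.6816,.080)
def trial(seed):
    g=np.random.default_rng(seed); q=q0.copy(); W=[]
    m=9
    for k in range(g.integers(1,3)):
        a=g.uniform(-.5,.75); rr=g.uniform(.42,.68); w=(rr*np.cos(a),rr*np.sin(a),g.uniform(.24,.38)); 
        tx,ty=g.uniform(-.5,.5,2); ja=g.uniform(30,150); W.append((np.round(w,2),np.round((tx,ty),2),round(ja)))
        w=np.array(w)
        q,Q=follow(q,w,T((tx,ty,-1),jd(ja)),8)
        p,_=fkM(q)
        if np.linalg.norm(p-w)>.15: return None
    p,x,y=pose(162,0,15,Cu,-1,-1,H=.25)
    q,_=follow(q,p,T(x,y),10); q,_=follow(q,p,T(x,y),2)
    a,M=fkM(q); e=np.linalg.norm(a-p)+np.linalg.norm((T(x,y)*M.inv()).as_rotvec())
    mar=np.minimum(q-lo,hi-q)
    return (mar.min()-20*e,seed,W,q)
if __name__=='__main__':
    np.set_printoptions(suppress=True,precision=2)
    with mp.Pool() as pool:
        res=[]; t=time.time()
        for o in pool.imap_unordered(trial,range(600)):
            if o: res.append(o)
            if time.time()-t>400: pool.terminate(); break
    res.sort(key=lambda o:-o[0])
    print(len(res))
    for o in res[:8]: print(round(o[0],3),o[1],[(list(w[0]),list(w[1]),w[2]) for w in o[2]],o[3])
E
OMP_NUM_THREADS=1 python3 search.py
```

```text
4
464
0.747 136 [([np.float64(0.41), np.float64(-0.18), np.float64(0.29)], [np.float64(0.34), np.float64(0.01)], 143), ([np.float64(0.45), np.float64(-0.11), np.float64(0.35)], [np.float64(0.02), np.float64(-0.35)], 46)] [-0.6   0.25  0.59  1.63 -0.41  1.24  1.35]
0.74 22 [([np.float64(0.43), np.float64(-0.11), np.float64(0.33)], [np.float64(-0.04), np.float64(0.49)], 132), ([np.float64(0.37), np.float64(0.23), np.float64(0.32)], [np.float64(0.11), np.float64(-0.45)], 87)] [-0.55  0.24  0.53  1.63 -0.39  1.24  1.33]
0.701 461 [([np.float64(0.42), np.float64(0.03), np.float64(0.3)], [np.float64(0.32), np.float64(-0.03)], 133), ([np.float64(0.43), np.float64(0.26), np.float64(0.32)], [np.float64(0.45), np.float64(-0.34)], 102)] [-0.64  0.26  0.64  1.63 -0.42  1.24  1.36]
0.627 0 [([np.float64(0.42), np.float64(-0.07), np.float64(0.24)], [np.float64(0.31), np.float64(0.41)], 103), ([np.float64(0.51), np.float64(0.22), np.float64(0.37)], [np.float64(0.32), np.float64(-0.5)], 133)] [-0.7   0.27  0.71  1.63 -0.45  1.25  1.38]
0.616 72 [([np.float64(0.42), np.float64(-0.23), np.float64(0.26
[... 267 characters left out ...]
loat64(0.05), np.float64(0.47)], 78), ([np.float64(0.43), np.float64(-0.22), np.float64(0.37)], [np.float64(0.4), np.float64(-0.03)], 44)] [-0.71  0.27  0.73  1.63 -0.45  1.25  1.38]
0.609 393 [([np.float64(0.62), np.float64(-0.09), np.float64(0.26)], [np.float64(0.46), np.float64(-0.08)], 101), ([np.float64(0.42), np.float64(-0.07), np.float64(0.35)], [np.float64(0.41), np.float64(-0.44)], 147)] [-0.71  0.27  0.73  1.63 -0.45  1.25  1.38]
0.605 80 [([np.float64(0.38), np.float64(-0.2), np.float64(0.32)], [np.float64(0.09), np.float64(-0.28)], 107), ([np.float64(0.55), np.float64(0.28), np.float64(0.26)], [np.float64(0.34), np.float64(-0.2)], 103)] [-0.71  0.28  0.74  1.63 -0.46  1.25  1.38]
```

```bash
cat > chain.py <<'E'
from search import *
np.set_printoptions(suppress=True,precision=2)
B=(.577,.327)
def chk(q,p,x,y):
    a,M=fkM(q); return np.linalg.norm(a-p)*1000
def leg(q,ps,n,name):
    m=9
    p,x,y=ps; q,Q=follow(q,p,T(x,y),n); q,Q2=follow(q,p,T(x,y),1)
    m=np.min([np.minimum(k-lo,hi-k).min() for k in Q+Q2]); print(name,q,'err mm',round(chk(q,p,x,y),1),'margin',round(m,2)); return q
def tail(q,hp,al=15):
    q=leg(q,pose(162,0,al,Cu,-1,-1,H=.25),12,'pre')
    q=leg(q,pose(162,0,al,Cu,-1,-1,H=.05),6,'grasp')
    q=leg(q,pose(162,0,al,Cu,-1,-1,H=.27),6,'lift')
    q=leg(q,pose(hp,0,al,B,-1,-1,s_off=-.02,H=.27),12,'carry')
    q=leg(q,pose(hp,55,al,B,-1,-1,s_off=-.02,H=.26),8,'tip55')
    q=leg(q,pose(hp,112,al,B,-1,-1,s_off=-.02,H=.25),10,'tip112')
    q=leg(q,pose(hp,55,al,B,-1,-1,s_off=-.02,H=.26),10,'back55')
    q=leg(q,pose(hp,0,al,B,-1,-1,s_off=-.02,H=.27),10,'back0')
    q=leg(q,pose(165,0,al,(.648,-.065),-1,-1,H=.25),12,'over coaster')
    q=leg(q,pose(165,0,al,(.648,-.065),-1,-1,H=.06),6,'place')
    q=leg(q,pose(165,0,al,(.648,-.065),-1,-1,H=.2),6,'up')
    return q
if __name__=='__main__':
    q=q0
    q=leg(q,(np.array([.42,.03,.30]),(.32,-.03,-1),jd(133)),10,'w1')
    q=leg(q,(np.array([.43,.26,.32]),(.45,-.34,-1),jd(102)),10,'w2')
    for hp in [190,205]: print(hp); qe=tail(q,hp)
    for ja in [55,235]:
        k=leg(qe,(np.array([.562,-.238,.2]),(0,0,-1),jd(ja)),20,'knob up')
        k=leg(k,(np.array([.562,-.238,.095]),(0,0,-1),jd(ja)),4,'knob dn')
        k=leg(k,(np.array([.562,-.238,.095]),(0,0,-1),jd(ja-73)),12,'turn')
        k=leg(k,(np.array([.562,-.238,.2]),(0,0,-1),jd(ja-73)),4,'up')
        k=leg(k,(np.array([.536,-.343,.2]),(0,0,-1),jd(76.5 if ja==55 else 76.5)),14,'lock up')
        k=leg(k,(np.array([.536,-.343,.126]),(0,0,-1),jd(76.5 if ja==55 else 76.5)),4,'lock dn')
        k=leg(k,(np.array([.562,-.236,.126]),(0,0,-1),jd(76.5 if ja==55 else 76.5)),10,'slide')
E
OMP_NUM_THREADS=2 python3 chain.py
```

```text
w1 [-1.01 -0.5   0.5   2.08  0.43  1.27  1.68] err mm 0.0 margin 0.0
w2 [-1.05 -0.04  0.09  1.8   0.52  1.43  0.66] err mm 0.0 margin 0.04
190
pre [-0.54  0.24  0.51  1.63 -0.38  1.23  1.33] err mm 0.0 margin 0.45
grasp [-0.46  0.45  0.44  1.82 -0.57  0.89  1.54] err mm 0.0 margin 0.6
lift [-0.54  0.23  0.52  1.6  -0.38  1.27  1.32] err mm 0.0 margin 0.62
carry [-0.76  0.19  0.34  1.63 -0.33  1.29  1.4 ] err mm 0.0 margin 0.68
tip55 [-1.11  0.51  0.34  1.35  0.4   1.72  0.94] err mm 0.0 margin 0.34
tip112 [-1.35  1.06  0.62  1.24  0.78  2.04  1.02] err mm 0.0 margin 0.01
back55 [-1.23  0.55  0.52  1.35  0.32  1.69  1.  ] err mm 0.0 margin 0.04
back0 [-0.89  0.2   0.49  1.63 -0.36  1.29  1.42] err mm 0.0 margin 0.41
over coaster [-0.49  0.23  0.76  1.67 -0.44  1.32  1.68] err mm 0.0 margin 0.58
place [-0.38  0.46  0.67  1.86 -0.65  1.01  1.92] err mm 0.0 margin 0.56
up [-0.47  0.28  0.75  1.73 -0.48  1.24  1.74] err mm 0.0 margin 0.58
205
pre [-0.54  0.24  0.51  1.63 -0.38  1.23  1.33] err mm 0.0 margin 0.45
grasp [-0.46  0.45  0.44  1.82 -0.57  0.89  1.54] err mm 0.0 margin 0.6
lift 
[... 992 characters left out ...]
 2.08] err mm 0.0 margin 0.27
lock dn [ 0.01  0.5   0.69  1.63 -0.34  1.14  2.11] err mm 0.0 margin 0.49
slide [-0.19  0.43  0.68  1.7  -0.3   1.11  1.91] err mm 0.0 margin 0.51
knob up [-0.04  0.62 -0.07  2.3   1.35  0.15  2.54] err mm 428.0 margin 0.05
knob dn [-0.04  0.57 -0.07  2.39  1.37  0.13  2.54] err mm 353.6 margin 0.03
turn [ 0.18  0.4  -0.23  1.9   0.27  0.86  2.54] err mm 163.3 margin 0.03
up [ 0.44  0.37 -0.54  1.7   0.31  1.14  2.54] err mm 167.0 margin 0.05
lock up [ 0.7   0.34 -0.21  1.56  0.07  1.25  1.81] err mm 0.0 margin 0.11
lock dn [ 0.7   0.4  -0.21  1.63  0.09  1.12  1.8 ] err mm 0.0 margin 0.79
slide [ 0.57  0.35 -0.26  1.71  0.1   1.1   1.61] err mm 0.0 margin 0.71
```

The whole chain is feasible in the model (hp≈205, knob jaw at 55°). Now the escape waypoints.

Run:
```python
from go import *
plan((.42,.03,.30),(.32,-.03,-1),jaw_deg=133,sign=1)
```

```text
t 29.6 at [0.4761 0.2559 0.2796] x [ 0.11  0.04 -0.99] jaw [0.001 0.999 0.043] w 0.0435 F [ 0.2 -0.9 -0.3] q [-2.25 -0.5   1.34  1.78  0.56  1.4   0.57]
sign 1 d_cm [ -5.61 -22.59   2.04] rot [-12.7 -11.1  40.5] rows>= 5.1
```

```bash
python3 -m pendant '[{"translation":[-0.5,-1.9,0.2],"angular":[-1.1,-0.9,3.4],"hand":0},{"translation":[-0.5,-1.9,0.2],"angular":[-1.1,-0.9,3.4],"hand":0},{"translation":[-0.5,-1.9,0.2],"angular":[-1.1,-0.9,3.4],"hand":0},{"translation":[-0.5,-1.9,0.2],"angular":[-1.1,-0.9,3.4],"hand":0},{"translation":[-0.5,-1.9,0.2],"angular":[-1.1,-0.9,3.4],"hand":0},{"translation":[-0.5,-1.9,0.2],"angular":[-1.1,-0.9,3.4],"hand":0},{"translation":[-0.5,-1.9,0.2],"angular":[-1.1,-0.9,3.4],"hand":0},{"translation":[-0.5,-1.9,0.2],"angular":[-1.1,-0.9,3.4],"hand":0},{"translation":[-0.5,-1.9,0.2],"angular":[-1.1,-0.9,3.4],"hand":0},{"translation":[-0.5,-1.9,0.2],"angular":[-1.1,-0.9,3.4],"hand":0},{"translation":[-0.5,-1.9,0.2],"angular":[-1.1,-0.9,3.4],"hand":0},{"translation":[-0.5,-1.9,0.2],"angular":[-1.1,-0.9,3.4],"hand":0},{"translation":[0,0,0],"angular":[0,0,0],"hand":0},{"translation":[0,0,0],"angular":[0,0,0],"hand":0}]'
python3 - <<'E'
from go import *
plan((.43,.26,.32),(.45,-.34,-1),jaw_deg=102,sign=1)
E
```

```text
time: 31.0
ee_pos: [0.4164, 0.027, 0.3035]
eef_rot: [-0.298, 0.557, 0.196, 0.75]
ft_force: [0.6, 1.1, 0.3]
width: 0.0435
t 31.0 at [0.4164 0.027  0.3035] x [ 0.3  -0.04 -0.95] jaw [-0.626  0.745 -0.229] w 0.0435 F [0.6 1.1 0.3] q [-0.88 -0.5   0.43  2.1   0.39  1.26  1.74]
sign 1 d_cm [ 1.36 23.3   1.65] rot [ -3.1 -11.5 -32.9] rows>= 4.7
```

```bash
python3 -m pendant '[{"translation":[0.1,2.1,0.2],"angular":[-0.3,-1,-3],"hand":0},{"translation":[0.1,2.1,0.2],"angular":[-0.3,-1,-3],"hand":0},{"translation":[0.1,2.1,0.2],"angular":[-0.3,-1,-3],"hand":0},{"translation":[0.1,2.1,0.2],"angular":[-0.3,-1,-3],"hand":0},{"translation":[0.1,2.1,0.2],"angular":[-0.3,-1,-3],"hand":0},{"translation":[0.1,2.1,0.2],"angular":[-0.3,-1,-3],"hand":0},{"translation":[0.1,2.1,0.2],"angular":[-0.3,-1,-3],"hand":0},{"translation":[0.1,2.1,0.2],"angular":[-0.3,-1,-3],"hand":0},{"translation":[0.1,2.1,0.2],"angular":[-0.3,-1,-3],"hand":0},{"translation":[0.1,2.1,0.2],"angular":[-0.3,-1,-3],"hand":0},{"translation":[0.2,2.1,0],"angular":[-0.3,-1,-3],"hand":0},{"translation":[0,0,0],"angular":[0,0,0],"hand":0}]'
python3 - <<'E'
from go import *
from sim import pose
p,x,y=pose(162,0,15,(.6816,.080),-1,-1,H=.20)
plan(p,x,jaw=y,sign=1)
E
```

```text
time: 32.2
ee_pos: [0.4266, 0.2647, 0.3226]
eef_rot: [-0.17, 0.55, -0.066, 0.815]
ft_force: [-0.5, 0.2, -0.4]
width: 0.0433
t 32.2 at [0.4266 0.2647 0.3226] x [ 0.39 -0.29 -0.87] jaw [-0.079  0.933 -0.35 ] w 0.0433 F [-0.5  0.2 -0.4] q [-0.96 -0.03 -0.02  1.8   0.51  1.42  0.66]
sign 1 d_cm [ 18.6  -16.39 -11.68] rot [ 37.5  17.4 -22.9] rows>= 5.5
```

```bash
python3 -m pendant '[{"translation":[1.3,-1.2,-0.8],"angular":[2.7,1.2,-1.6],"hand":0},{"translation":[1.3,-1.2,-0.8],"angular":[2.7,1.2,-1.6],"hand":0},{"translation":[1.3,-1.2,-0.8],"angular":[2.7,1.2,-1.6],"hand":0},{"translation":[1.3,-1.2,-0.8],"angular":[2.7,1.2,-1.6],"hand":0},{"translation":[1.3,-1.2,-0.8],"angular":[2.7,1.2,-1.6],"hand":0},{"translation":[1.3,-1.2,-0.8],"angular":[2.7,1.2,-1.6],"hand":0},{"translation":[1.3,-1.2,-0.8],"angular":[2.7,1.2,-1.6],"hand":0},{"translation":[1.3,-1.2,-0.8],"angular":[2.7,1.2,-1.6],"hand":0},{"translation":[1.3,-1.2,-0.8],"angular":[2.7,1.2,-1.6],"hand":0},{"translation":[1.3,-1.2,-0.8],"angular":[2.7,1.2,-1.6],"hand":0},{"translation":[1.3,-1.2,-0.8],"angular":[2.7,1.2,-1.6],"hand":0},{"translation":[1.3,-1.2,-0.8],"angular":[2.7,1.2,-1.6],"hand":0},{"translation":[1.3,-1.2,-0.8],"angular":[2.7,1.2,-1.6],"hand":0},{"translation":[1.3,-1.2,-0.8],"angular":[2.7,1.2,-1.6],"hand":0},{"translation":[0,0,0],"angular":[0,0,0],"hand":0},{"translation":[0,0,0],"angular":[0,0,0],"hand":0}]'
python3 - <<'E'
from go import *
from sim import pose
shot('wrist','w13.png')
p,x,y=pose(162,0,15,(.6816,.080),-1,-1,H=.10)
plan(p,x,jaw=y,sign=1)
for q in [(.6816-.116*.951,.08+.116*.309,.05),(.6816-.05*.951,.08+.05*.309,.05)]: print(proj('wrist',q))
E
```

```text
time: 33.8
ee_pos: [0.6098, 0.0923, 0.2112]
eef_rot: [0.201, 0.675, -0.017, 0.71]
ft_force: [-0.3, 0.4, 0.3]
width: 0.0436
t 33.85 at [0.6097 0.0931 0.2117] x [ 0.09  0.25 -0.96] jaw [0.294 0.919 0.263] w 0.0433 F [ 0.8 -0.  -0.4] q [-0.43  0.27  0.4   1.67 -0.39  1.15  1.35]
sign 1 d_cm [  0.29   0.76 -10.59] rot [-0.1  0.5 -0.2] rows>= 2.1
(np.float64(166.45927446347645), np.float64(278.30015877583554))
(np.float64(245.92362670993265), np.float64(279.73257345236385))
```

View pics/w13.png

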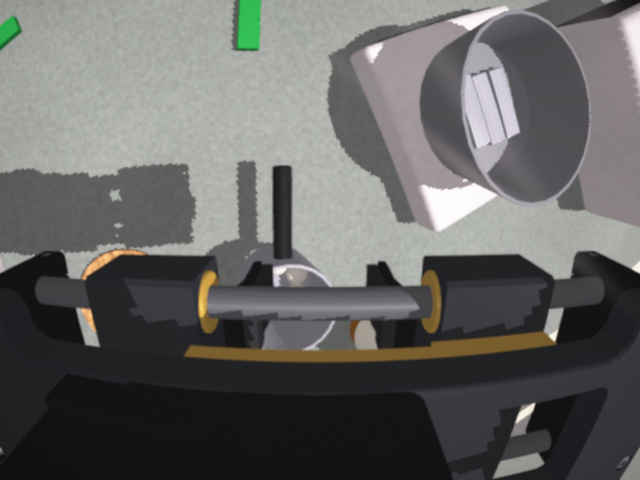

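The handle runs (166–255, 283), aligned and 4 px (about 2 mm) from the prediction. Descending in two stages.

```bash
python3 -m pendant '[{"translation":[0.1,0.3,-3],"angular":[0,0.1,0],"hand":0},{"translation":[0.1,0.3,-3],"angular":[0,0.1,0],"hand":0},{"translation":[0.1,0.3,-3],"angular":[0,0.1,0],"hand":0},{"translation":[0,0,-1.6],"angular":[0,0,0],"hand":0},{"translation":[0,0,0],"angular":[0,0,0],"hand":0},{"translation":[0,0,0],"angular":[0,0,0],"hand":0}]'
python3 - <<'E'
from go import *
from sim import pose
shot('wrist','w14.png')
p,x,y=pose(162,0,15,(.6816,.082),-1,-1,H=.05)
plan(p,x,jaw=y,sign=1)
for q in [(.6816-.116*.951,.082+.116*.309,.05),(.6816-.05*.951,.082+.05*.309,.05)]: print(proj('wrist',q))
E
```

```text
time: 34.45
ee_pos: [0.6135, 0.1011, 0.1068]
eef_rot: [0.201, 0.676, -0.017, 0.708]
ft_force: [-0.1, 0.6, 0.7]
width: 0.0434
t 34.5 at [0.6139 0.101  0.1073] x [ 0.09  0.25 -0.96] jaw [0.296 0.918 0.263] w 0.0438 F [-0.6  0.1  0. ] q [-0.41  0.39  0.36  1.75 -0.47  0.96  1.44]
sign 1 d_cm [-0.13  0.18 -5.15] rot [-0.2  0.3 -0.1] rows>= 1.0
(np.float64(177.7060894261203), np.float64(296.195432932012))
(np.float64(294.5964193852419), np.float64(297.81337663541814))
```

View pics/w14.png

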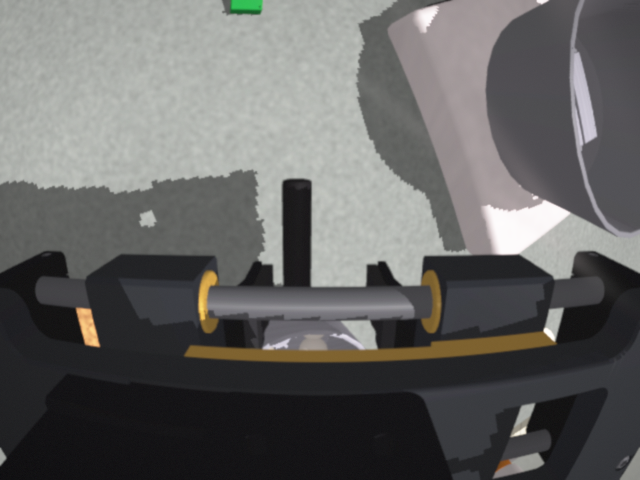

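```bash
python3 -m pendant '[{"translation":[0,0.1,-2],"angular":[0,0,0],"hand":0},{"translation":[0,0.1,-2],"angular":[0,0,0],"hand":0},{"translation":[0,0,-1.1],"angular":[0,0,0],"hand":0},{"translation":[0,0,0],"angular":[0,0,0],"hand":0},{"translation":[0,0,0],"angular":[0,0,0],"hand":0}]'
python3 - <<'E'
from go import *
from sim import pose
p,x,y=pose(162,0,15,(.6816,.082),-1,-1,H=.05)
plan(p,x,jaw=y,sign=1)
E
```

```text
time: 35.0
ee_pos: [0.6138, 0.1026, 0.0556]
eef_rot: [0.202, 0.676, -0.017, 0.708]
ft_force: [0.2, -0.4, 0.6]
width: 0.0435
t 35.0 at [0.6138 0.1026 0.0556] x [ 0.08  0.25 -0.96] jaw [0.297 0.918 0.263] w 0.0435 F [ 0.2 -0.4  0.6] q [-0.39  0.46  0.34  1.78 -0.52  0.88  1.49]
sign 1 d_cm [-0.11  0.02  0.02] rot [-0.2  0.3 -0. ] rows>= 0.0
```

```bash
python3 -m pendant '[{"translation":[0,0,0],"angular":[0,0,0],"hand":-1},{"translation":[0,0,0],"angular":[0,0,0],"hand":-1},{"translation":[0,0,0],"angular":[0,0,0],"hand":-1},{"translation":[0,0,0],"angular":[0,0,0],"hand":-1},{"translation":[0,0,0],"angular":[0,0,0],"hand":-1},{"translation":[0,0,0],"angular":[0,0,0],"hand":-1},{"translation":[0,0,0.5],"angular":[0,0,0],"hand":-1},{"translation":[0,0,1],"angular":[0,0,0],"hand":-1},{"translation":[0,0,1.5],"angular":[0,0,0],"hand":-1},{"translation":[0,0,0],"angular":[0,0,0],"hand":-1},{"translation":[0,0,0],"angular":[0,0,0],"hand":-1}]' 50
python3 - <<'E'
from go import *
shot('scene','s6.png'); shot('wrist','w15.png'); shot('top','top6.png')
from sim import pose
p,x,y=pose(162,0,15,(.6816,.082),-1,-1,H=.27)
plan(p,x,jaw=y,sign=1)
E
```

```text
time: 36.1
ee_pos: [0.6135, 0.1028, 0.0852]
eef_rot: [0.202, 0.676, -0.017, 0.708]
ft_force: [-0.0, 0.5, -4.1]
width: 0.0143
t 36.25 at [0.6127 0.1027 0.084 ] x [ 0.08  0.25 -0.97] jaw [0.297 0.918 0.262] w 0.0145 F [-0.2 -0.2 -1.7] q [-0.4   0.42  0.35  1.77 -0.49  0.93  1.46]
sign 1 d_cm [-1.000e-02  1.000e-02  1.918e+01] rot [-0.1  0.2 -0. ] rows>= 3.8
```

View pics/s6.png

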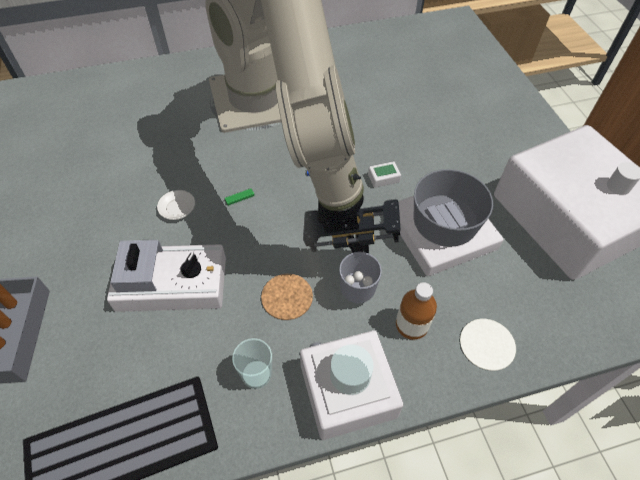

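View pics/w15.png

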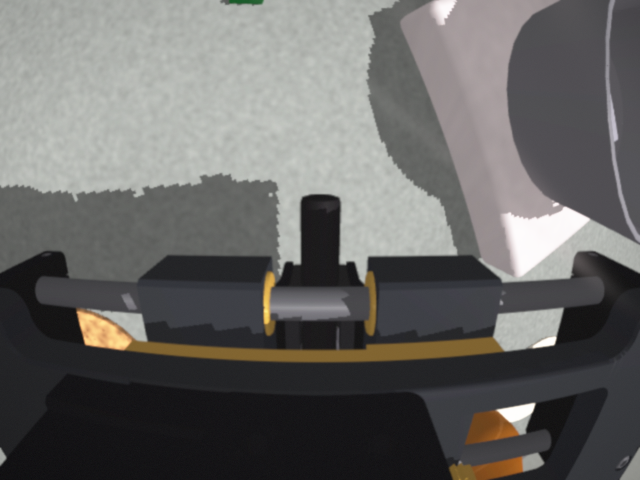

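The cup is lifted and level, with the handle centred in the pads (215,320). Raise it and carry it to the bowl.

```bash
python3 -m pendant '[{"translation":[0,0,1],"angular":[0,0,0],"hand":-1},{"translation":[0,0,2],"angular":[0,0,0],"hand":-1},{"translation":[0,0,2],"angular":[0,0,0],"hand":-1},{"translation":[0,0,2],"angular":[0,0,0],"hand":-1},{"translation":[0,0,2],"angular":[0,0,0],"hand":-1},{"translation":[0,0,2],"angular":[0,0,0],"hand":-1},{"translation":[0,0,2],"angular":[0,0,0],"hand":-1},{"translation":[0,0,2],"angular":[0,0,0],"hand":-1},{"translation":[0,0,2],"angular":[0,0,0],"hand":-1},{"translation":[0,0,1.5],"angular":[0,0,0],"hand":-1},{"translation":[0,0,0.6],"angular":[0,0,0],"hand":-1},{"translation":[0,0,0],"angular":[0,0,0],"hand":-1}]'
python3 - <<'E'
from go import *
from sim import pose
p,x,y=pose(205,0,15,(.577,.327),-1,-1,H=.27,s_off=-.02)
plan(p,x,jaw=y,sign=1)
E
```

```text
time: 37.45
ee_pos: [0.6133, 0.1026, 0.2761]
eef_rot: [0.202, 0.676, -0.017, 0.708]
ft_force: [0.2, 0.1, -3.2]
width: 0.0147
t 37.45 at [0.6133 0.1026 0.2761] x [ 0.08  0.25 -0.96] jaw [0.297 0.918 0.263] w 0.0147 F [ 0.2  0.1 -3.2] q [-0.45  0.24  0.41  1.56 -0.36  1.27  1.29]
sign 1 d_cm [-9.25 17.44 -0.03] rot [-0.3  0.2 43. ] rows>= 5.0
```

```bash
python3 -m pendant '[{"translation":[-0.3,0.6,0],"angular":[0,0,1.5],"hand":-1},{"translation":[-0.6,1.1,0],"angular":[0,0,2.7],"hand":-1},{"translation":[-0.6,1.1,0],"angular":[0,0,2.7],"hand":-1},{"translation":[-0.6,1.1,0],"angular":[0,0,2.7],"hand":-1},{"translation":[-0.6,1.1,0],"angular":[0,0,2.7],"hand":-1},{"translation":[-0.6,1.1,0],"angular":[0,0,2.7],"hand":-1},{"translation":[-0.6,1.1,0],"angular":[0,0,2.7],"hand":-1},{"translation":[-0.6,1.1,0],"angular":[0,0,2.7],"hand":-1},{"translation":[-0.6,1.1,0],"angular":[0,0,2.7],"hand":-1},{"translation":[-0.6,1.1,0],"angular":[0,0,2.7],"hand":-1},{"translation":[-0.6,1.1,0],"angular":[0,0,2.7],"hand":-1},{"translation":[-0.6,1.1,0],"angular":[0,0,2.7],"hand":-1},{"translation":[-0.6,1.1,0],"angular":[0,0,2.7],"hand":-1},{"translation":[-0.6,1.1,0],"angular":[0,0,2.7],"hand":-1},{"translation":[-0.6,1.1,0],"angular":[0,0,2.7],"hand":-1},{"translation":[-0.6,1.1,0],"angular":[0,0,2.7],"hand":-1},{"translation":[-0.3,0.5,0],"angular":[0,0,1.2],"hand":-1},{"translation":[0,0,0],"angular":[0,0,0],"hand":-1}]'
python3 - <<'E'
from go import *
from sim import pose
shot('scene','s7.png'); shot('top','top7.png')
for ph,H in [(0,.27),(40,.26),(70,.25),(90,.25),(112,.25)]:
    p,x,y=pose(205,ph,15,(.577,.327),-1,-1,H=H,s_off=-.02); print(ph,np.round(p,4))
    plan(p,x,jaw=y,sign=1)
E
```

```text
time: 39.25
ee_pos: [0.5165, 0.2797, 0.2753]
eef_rot: [-0.062, 0.704, 0.246, 0.664]
ft_force: [0.2, 0.5, -3.0]
width: 0.0143
0 [0.5209 0.277  0.2758]
t 39.35 at [0.5174 0.2782 0.2754] x [-0.11  0.24 -0.97] jaw [-0.411  0.873  0.262] w 0.0144 F [ 0.1  0.4 -2.4] q [-0.6   0.24  0.21  1.55 -0.32  1.38  1.68]
sign 1 d_cm [ 0.35 -0.12  0.04] rot [-0.2  0.1 -0.2] rows>= 0.1
40 [0.5191 0.2807 0.2654]
t 39.35 at [0.5174 0.2782 0.2754] x [-0.11  0.24 -0.97] jaw [-0.411  0.873  0.262] w 0.0144 F [ 0.1  0.4 -2.4] q [-0.6   0.24  0.21  1.55 -0.32  1.38  1.68]
sign 1 d_cm [ 0.18  0.25 -0.99] rot [-36.5 -16.9  -0.2] rows>= 4.7
70 [0.5181 0.2829 0.2534]
t 39.35 at [0.5174 0.2782 0.2754] x [-0.11  0.24 -0.97] jaw [-0.411  0.873  0.262] w 0.0144 F [ 0.1  0.4 -2.4] q [-0.6   0.24  0.21  1.55 -0.32  1.38  1.68]
sign 1 d_cm [ 0.08  0.47 -2.19] rot [-63.6 -29.6  -0.2] rows>= 8.2
90 [0.5177 0.2837 0.2516]
t 39.35 at [0.5174 0.2782 0.2754] x [-0.11  0.24 -0.97] jaw [-0.411  0.873  0.262] w 0.0144 F [ 0.1  0.4 -2.4] q [-0.6   0.24  0.21  1.55 -0.32  1.38  1.68]
sign 1 d_cm [ 0.04  0.55 -2.38] rot [-81.7 -38.1  -0.3] rows>= 10.5
112 [0.5177 0.2838 0.2493]
t 39.35 at [0.5174 0.2782 0.2754] x [-0.11  0.24 -0.97] jaw [-0.411  0.873  0.262] w 0.0144 F [ 0.1  0.4 -2.4] q [-0.6   0.24  0.21  1.55 -0.32  1.38  1.68]
sign 1 d_cm [ 0.03  0.56 -2.61] rot [-101.6  -47.5   -0.3] rows>= 13.1
```

View pics/s7.png

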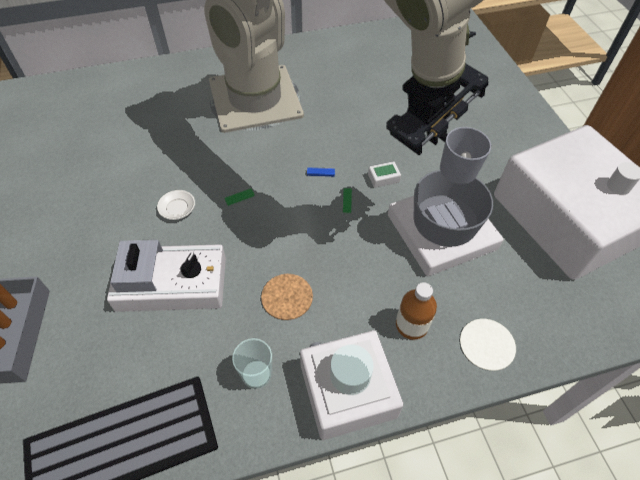

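View pics/top7.png

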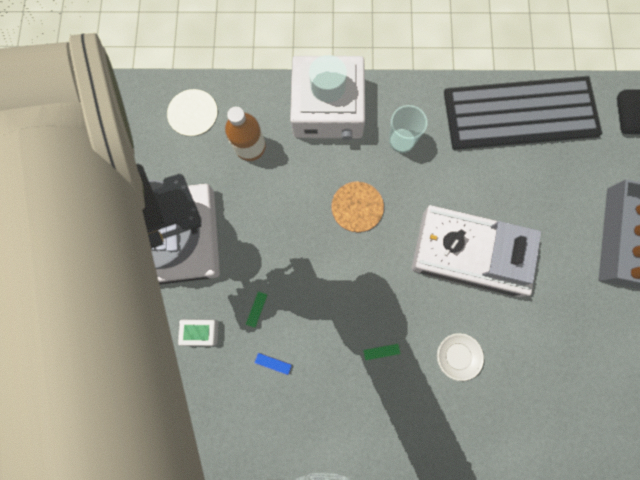

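Run:
```python
from h import *
for p in [(.585,.309,.295),(.585,.309,.22),(.577,.327,.125)]: print(np.round(proj('scene',p),1))
im=cv2.imread('pics/s7.png'); cv2.imwrite('pics/s7c.png',cv2.resize(im[100:270,370:520],None,fx=4,fy=3.5))
```

```text
[142.9 467.6]
[170.6 458.2]
[196.6 454.2]
```

View pics/s7c.png

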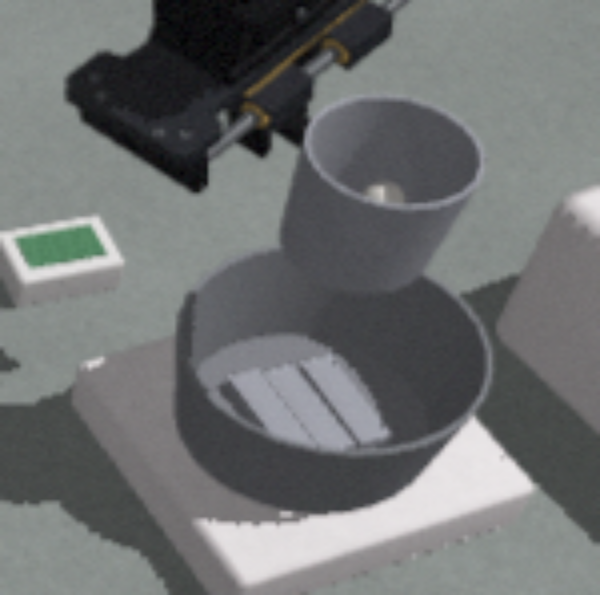

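Cup rim seen at (143,468) and predicted at (143,468), so it is over the bowl. Start tipping.

```bash
python3 -m pendant '[{"translation":[0.1,0,-0.1],"angular":[-3.6,-1.7,0],"hand":-1},{"translation":[0.1,0,-0.1],"angular":[-3.6,-1.7,0],"hand":-1},{"translation":[0,0,-0.1],"angular":[-3.6,-1.7,0],"hand":-1},{"translation":[0,0.1,-0.1],"angular":[-3.6,-1.7,0],"hand":-1},{"translation":[0,0.1,-0.1],"angular":[-3.6,-1.7,0],"hand":-1},{"translation":[0,0,-0.1],"angular":[-3.6,-1.7,0],"hand":-1},{"translation":[0,0,-0.1],"angular":[-3.6,-1.7,0],"hand":-1},{"translation":[0,0,-0.1],"angular":[-3.6,-1.7,0],"hand":-1},{"translation":[0,0,-0.1],"angular":[-3.6,-1.7,0],"hand":-1},{"translation":[0,0,-0.1],"angular":[-3.6,-1.7,0],"hand":-1},{"translation":[0,0,0],"angular":[0,0,0],"hand":-1}]'
python3 - <<'E'
from go import *
from sim import pose
shot('scene','s8.png')
im=cv2.imread('pics/s8.png'); cv2.imwrite('pics/s8c.png',cv2.resize(im[100:270,370:520],None,fx=4,fy=3.5))
for ph,H in [(40,.26),(80,.25),(112,.25)]:
    p,x,y=pose(205,ph,15,(.577,.327),-1,-1,H=H,s_off=-.02); print(ph,np.round(p,4))
    plan(p,x,jaw=y,sign=1)
E
```

```text
time: 40.45
ee_pos: [0.518, 0.2821, 0.2642]
eef_rot: [-0.299, 0.64, 0.005, 0.707]
ft_force: [-0.6, 0.5, -3.2]
width: 0.0144
40 [0.5191 0.2807 0.2654]
t 40.5 at [0.5186 0.2813 0.2648] x [ 0.18 -0.37 -0.91] jaw [-0.39   0.822 -0.415] w 0.0145 F [-0.4  0.1 -3.1] q [-0.95  0.31  0.19  1.53  0.35  1.46  1.19]
sign 1 d_cm [ 0.05 -0.05  0.07] rot [-0.5 -0.1 -0.4] rows>= 0.1
80 [0.5179 0.2834 0.2525]
t 40.5 at [0.5186 0.2813 0.2648] x [ 0.18 -0.37 -0.91] jaw [-0.39   0.822 -0.415] w 0.0145 F [-0.4  0.1 -3.1] q [-0.95  0.31  0.19  1.53  0.35  1.46  1.19]
sign 1 d_cm [-0.07  0.21 -1.22] rot [-36.7 -17.2  -0.4] rows>= 4.7
112 [0.5177 0.2838 0.2493]
t 40.5 at [0.5186 0.2813 0.2648] x [ 0.18 -0.37 -0.91] jaw [-0.39   0.822 -0.415] w 0.0145 F [-0.4  0.1 -3.1] q [-0.95  0.31  0.19  1.53  0.35  1.46  1.19]
sign 1 d_cm [-0.1   0.26 -1.55] rot [-65.6 -30.8  -0.4] rows>= 8.4
```

View pics/s8c.png

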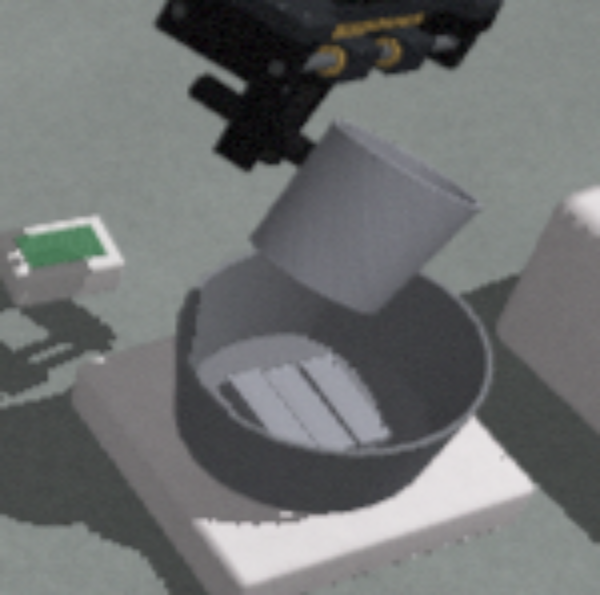

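```bash
python3 -m pendant '[{"translation":[0.1,-0.2,-0.1],"angular":[-2.7,-1.3,0],"hand":-1},{"translation":[0.1,-0.2,-0.1],"angular":[-2.7,-1.3,0],"hand":-1},{"translation":[0.1,-0.2,-0.1],"angular":[-2.7,-1.3,0],"hand":-1},{"translation":[0,-0.1,-0.1],"angular":[-2.7,-1.3,0],"hand":-1},{"translation":[0,0,-0.1],"angular":[-2.7,-1.3,0],"hand":-1},{"translation":[0,0,-0.1],"angular":[-2.7,-1.3,0],"hand":-1},{"translation":[0,0,-0.1],"angular":[-2.7,-1.3,0],"hand":-1},{"translation":[0,0,-0.1],"angular":[-2.7,-1.3,0],"hand":-1},{"translation":[0,0,-0.1],"angular":[-2.7,-1.3,0],"hand":-1},{"translation":[0,0,-0.1],"angular":[-2.7,-1.3,0],"hand":-1},{"translation":[0,0,0],"angular":[-1.8,-0.8,0],"hand":-1},{"translation":[0,0,0],"angular":[-1.8,-0.8,0],"hand":-1},{"translation":[0,0,0],"angular":[-1.8,-0.8,0],"hand":-1},{"translation":[0,0,0],"angular":[-1.8,-0.8,0],"hand":-1},{"translation":[0,0,0],"angular":[-1.8,-0.8,0],"hand":-1},{"translation":[0,0,0],"angular":[-1.8,-0.8,0],"hand":-1},{"translation":[0,0,0],"angular":[-1.8,-0.8,0],"hand":-1},{"translation":[0,0,0],"angular":[-1.8,-0.8,0],"hand":-1},{"translation":[0,0,0],"angular":[-1.8,-0.8,0],"hand":-1},{"translation":[0,0,0],"angular":[0,0,0],"hand":-1}]'
python3 - <<'E'
from go import *
from sim import pose
shot('scene','s9.png'); shot('wrist','w16.png')
im=cv2.imread('pics/s9.png'); cv2.imwrite('pics/s9c.png',cv2.resize(im[100:270,370:520],None,fx=4,fy=3.5))
for ph,H in [(90,.25),(114,.25)]:
    p,x,y=pose(205,ph,15,(.577,.327),-1,-1,H=H,s_off=-.028); print(ph,np.round(p,4))
    plan(p,x,jaw=y,sign=1)
E
```

```text
time: 42.5
ee_pos: [0.5217, 0.2739, 0.2545]
eef_rot: [-0.535, 0.465, -0.281, 0.647]
ft_force: [0.0, 0.7, -2.1]
width: 0.0141
90 [0.5211 0.2764 0.2516]
t 42.6 at [0.5221 0.2737 0.2553] x [ 0.41 -0.86 -0.3 ] jaw [-0.133  0.273 -0.953] w 0.0143 F [-0.8 -0.4 -3.2] q [-1.22  0.64  0.27  1.53  0.87  1.76  0.88]
sign 1 d_cm [-0.1   0.27 -0.37] rot [-2.4 -1.3 -0.5] rows>= 0.3
114 [0.5211 0.2766 0.2491]
t 42.6 at [0.5221 0.2737 0.2553] x [ 0.41 -0.86 -0.3 ] jaw [-0.133  0.273 -0.953] w 0.0143 F [-0.8 -0.4 -3.2] q [-1.22  0.64  0.27  1.53  0.87  1.76  0.88]
sign 1 d_cm [-0.1   0.28 -0.62] rot [-24.1 -11.5  -0.4] rows>= 3.1
```

View pics/s9c.png

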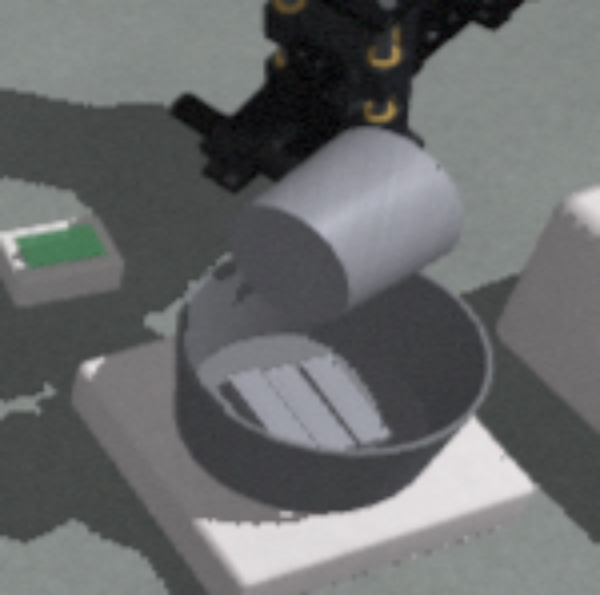

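No balls out yet at about 87°. Continue slowly.

```bash
python3 -m pendant '[{"translation":[0,0,0],"angular":[-0.9,-0.4,0],"hand":-1},{"translation":[0,0,0],"angular":[-0.9,-0.4,0],"hand":-1},{"translation":[0,0,0],"angular":[-0.9,-0.4,0],"hand":-1},{"translation":[0,0,0],"angular":[-0.9,-0.4,0],"hand":-1},{"translation":[0,0,0],"angular":[-0.9,-0.4,0],"hand":-1},{"translation":[0,0,0],"angular":[-0.9,-0.4,0],"hand":-1},{"translation":[0,0,0],"angular":[0,0,0],"hand":-1},{"translation":[0,0,0],"angular":[0,0,0],"hand":-1},{"translation":[0,0,0],"angular":[0,0,0],"hand":-1},{"translation":[0,0,0],"angular":[0,0,0],"hand":-1}]'
python3 - <<'E'
from go import *
shot('scene','s10.png')
im=cv2.imread('pics/s10.png'); cv2.imwrite('pics/s10c.png',cv2.resize(im[100:270,370:520],None,fx=4,fy=3.5))
E
```

```text
time: 43.6
ee_pos: [0.5222, 0.2736, 0.2557]
eef_rot: [-0.557, 0.438, -0.313, 0.632]
ft_force: [-0.2, 0.7, -1.3]
width: 0.0142
```

View pics/s10c.png

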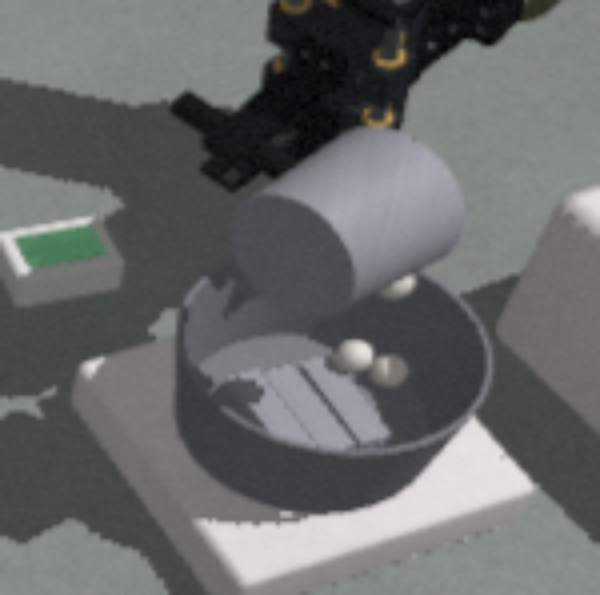

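Balls are dropping into the bowl. Keep tipping gently.

```bash
python3 -m pendant '[{"translation":[0,0,0],"angular":[0,0,0],"hand":-1},{"translation":[0,0,0],"angular":[0,0,0],"hand":-1},{"translation":[0,0,0],"angular":[-0.9,-0.4,0],"hand":-1},{"translation":[0,0,0],"angular":[-0.9,-0.4,0],"hand":-1},{"translation":[0,0,0],"angular":[-0.9,-0.4,0],"hand":-1},{"translation":[0,0,0],"angular":[-0.9,-0.4,0],"hand":-1},{"translation":[0,0,0],"angular":[-0.9,-0.4,0],"hand":-1},{"translation":[0,0,0],"angular":[-0.9,-0.4,0],"hand":-1},{"translation":[0,0,0],"angular":[-0.9,-0.4,0],"hand":-1},{"translation":[0,0,0],"angular":[-0.9,-0.4,0],"hand":-1},{"translation":[0,0,0],"angular":[-0.9,-0.4,0],"hand":-1},{"translation":[0,0,0],"angular":[-0.9,-0.4,0],"hand":-1},{"translation":[0,0,0],"angular":[-0.9,-0.4,0],"hand":-1},{"translation":[0,0,0],"angular":[-0.9,-0.4,0],"hand":-1},{"translation":[0,0,0],"angular":[-0.9,-0.4,0],"hand":-1},{"translation":[0,0,0],"angular":[-0.9,-0.4,0],"hand":-1},{"translation":[0,0,0],"angular":[0,0,0],"hand":-1},{"translation":[0,0,0],"angular":[0,0,0],"hand":-1},{"translation":[0,0,0],"angular":[0,0,0],"hand":-1},{"translation":[0,0,0],"angular":[0,0,0],"hand":-1}]'
python3 - <<'E'
from go import *
shot('scene','s11.png');shot('wrist','w17.png')
im=cv2.imread('pics/s11.png'); cv2.imwrite('pics/s11c.png',cv2.resize(im[100:270,370:520],None,fx=4,fy=3.5))
from sim import pose
p,x,y=pose(205,0,15,(.577,.327),-1,-1,H=.27,s_off=-.028)
plan(p,x,jaw=y,sign=1)
E
```

```text
time: 45.65
ee_pos: [0.5222, 0.2737, 0.2556]
eef_rot: [0.607, -0.37, 0.386, -0.588]
ft_force: [-0.6, -0.1, -1.9]
width: 0.0145
t 45.75 at [0.5221 0.2737 0.2556] x [ 0.43 -0.9   0.03] jaw [ 0.005 -0.036 -0.999] w 0.0139 F [ 0.2  0.1 -1.1] q [-1.28  0.82  0.33  1.53  1.01  1.88  0.83]
sign 1 d_cm [ 0.21 -0.39  2.02] rot [97.  45.1 -0.8] rows>= 12.5
```

View pics/s11c.png

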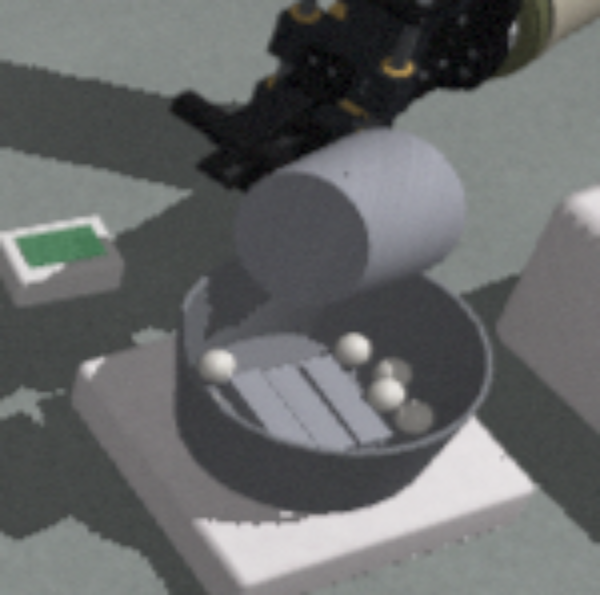

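View pics/w17.png

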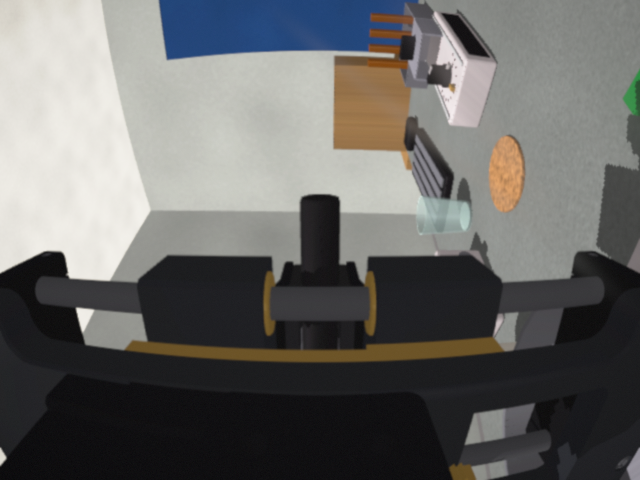

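Five balls are visible; a sixth may be hidden behind the cup. I'll tip a bit further, then bring the cup back and check inside.

```bash
python3 -m pendant '[{"translation":[0,0,0],"angular":[-1.8,-0.8,0],"hand":-1},{"translation":[0,0,0],"angular":[-1.8,-0.8,0],"hand":-1},{"translation":[0,0,0],"angular":[-1.8,-0.8,0],"hand":-1},{"translation":[0,0,0],"angular":[0,0,0],"hand":-1},{"translation":[0,0,0],"angular":[0,0,0],"hand":-1},{"translation":[0,0,0],"angular":[0,0,0],"hand":-1},{"translation":[0,0,0],"angular":[3.6,1.7,0],"hand":-1},{"translation":[0,0,0],"angular":[5,2.3,0],"hand":-1},{"translation":[0,0,0],"angular":[5,2.3,0],"hand":-1},{"translation":[0,0,0],"angular":[5,2.3,0],"hand":-1},{"translation":[0,0,0],"angular":[5,2.3,0],"hand":-1},{"translation":[0,0,0],"angular":[5,2.3,0],"hand":-1},{"translation":[0,0,0.2],"angular":[5,2.3,0],"hand":-1},{"translation":[0,0,0.2],"angular":[5,2.3,0],"hand":-1},{"translation":[0,0,0.2],"angular":[5,2.3,0],"hand":-1},{"translation":[0,0,0.2],"angular":[5,2.3,0],"hand":-1},{"translation":[0,0,0.2],"angular":[5,2.3,0],"hand":-1},{"translation":[0,0,0.2],"angular":[5,2.3,0],"hand":-1},{"translation":[0,0,0.2],"angular":[5,2.3,0],"hand":-1},{"translation":[0,0,0],"angular":[0,0,0],"hand":-1}]'
python3 - <<'E'
from go import *
shot('scene','s12.png')
im=cv2.imread('pics/s12.png'); cv2.imwrite('pics/s12c.png',cv2.resize(im[100:270,370:520],None,fx=4,fy=3.5))
from sim import pose
p,x,y=pose(205,0,15,(.577,.327),-1,-1,H=.27,s_off=-.028)
plan(p,x,jaw=y,sign=1)
E
```

```text
time: 47.75
ee_pos: [0.524, 0.2708, 0.2723]
eef_rot: [-0.315, 0.63, -0.015, 0.71]
ft_force: [-0.0, -0.7, -1.8]
width: 0.0143
t 47.8 at [0.523  0.2719 0.2709] x [ 0.21 -0.42 -0.88] jaw [-0.377  0.799 -0.468] w 0.0142 F [-0.7 -0.3 -1.4] q [-0.96  0.31  0.19  1.53  0.4   1.48  1.17]
sign 1 d_cm [ 0.12 -0.21  0.49] rot [38.7 18.6 -0.3] rows>= 5.0
```

View pics/s12c.png

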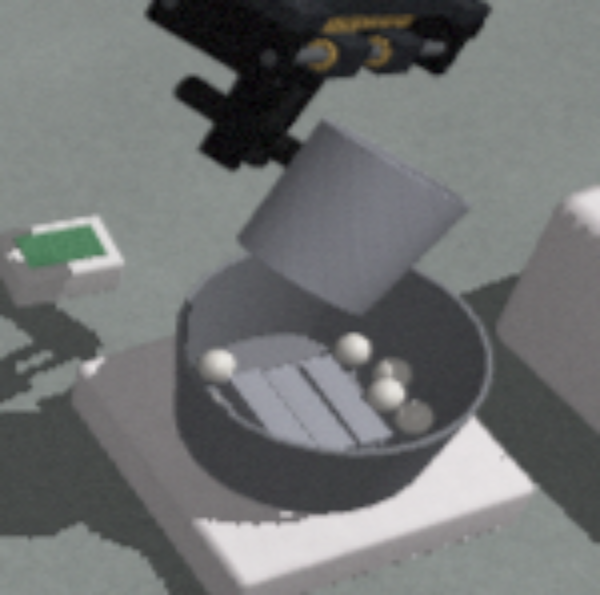

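```bash
python3 -m pendant '[{"translation":[0,0,0.1],"angular":[4.9,2.3,0],"hand":-1},{"translation":[0,0,0.1],"angular":[4.9,2.3,0],"hand":-1},{"translation":[0,0,0.1],"angular":[4.9,2.3,0],"hand":-1},{"translation":[0,0,0.1],"angular":[4.9,2.3,0],"hand":-1},{"translation":[0,0,0.1],"angular":[4.9,2.3,0],"hand":-1},{"translation":[0,0,0],"angular":[4.9,2.3,0],"hand":-1},{"translation":[0,0,0],"angular":[4.9,2.3,0],"hand":-1},{"translation":[0,0,0],"angular":[4.5,2.3,0],"hand":-1},{"translation":[0,0,0],"angular":[0,0,0],"hand":-1},{"translation":[0.2,-1.5,0],"angular":[0,0,-1],"hand":-1},{"translation":[0.5,-2,0],"angular":[0,0,-2],"hand":-1},{"translation":[0.5,-2,0],"angular":[0,0,-2],"hand":-1},{"translation":[0.5,-2,0],"angular":[0,0,-2],"hand":-1},{"translation":[0.5,-2,0],"angular":[0,0,-2],"hand":-1},{"translation":[0.5,-2,0],"angular":[0,0,-2],"hand":-1},{"translation":[0.5,-2,0],"angular":[0,0,-2],"hand":-1},{"translation":[0.5,-2,0],"angular":[0,0,-2],"hand":-1},{"translation":[0,0,0],"angular":[0,0,0],"hand":-1},{"translation":[0,0,0],"angular":[0,0,0],"hand":-1}]'
python3 - <<'E'
from go import *
shot('scene','s13.png'); t=shot('top','top8.png')
im=cv2.imread('pics/s13.png'); cv2.imwrite('pics/s13c.png',cv2.resize(im[120:290,340:510],None,fx=4,fy=3.5))
from sim import pose
p,x,y=pose(168,0,15,(.648,-.065),-1,-1,H=.27)
plan(p,x,jaw=y,sign=1)
E
```

```text
time: 49.7
ee_pos: [0.5593, 0.118, 0.2744]
eef_rot: [0.029, 0.704, 0.156, 0.692]
ft_force: [0.1, 1.5, -0.6]
width: 0.0146
t 49.8 at [0.559  0.1194 0.2743] x [-0.04  0.26 -0.97] jaw [-0.177  0.949  0.26 ] w 0.0145 F [-0.5  0.6 -1.6] q [-0.43  0.21  0.34  1.6  -0.34  1.37  1.73]
sign 1 d_cm [  1.83 -17.09   0.15] rot [ -0.1   0.4 -22.4] rows>= 3.4
```

View pics/s13c.png

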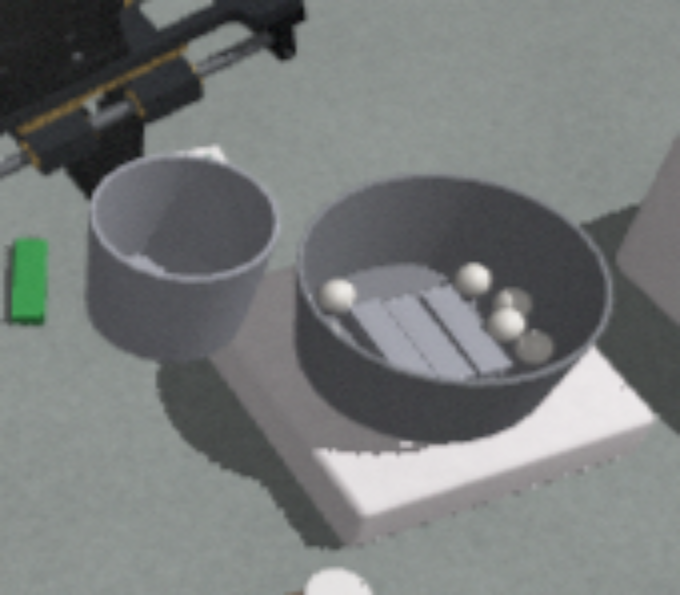

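View pics/top8.png

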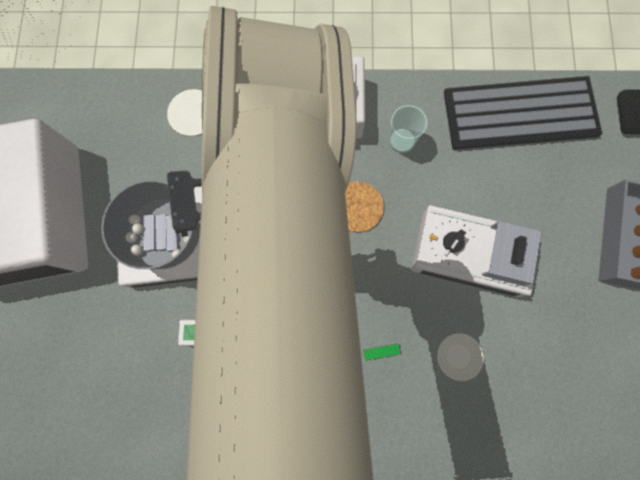

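Run:
```python
import cv2
im=cv2.imread('pics/top8.png'); cv2.imwrite('pics/top8c.png',cv2.resize(im[175:290,95:210],None,fx=5,fy=5,interpolation=cv2.INTER_CUBIC))
```

```text
(no output)
```

View pics/top8c.png

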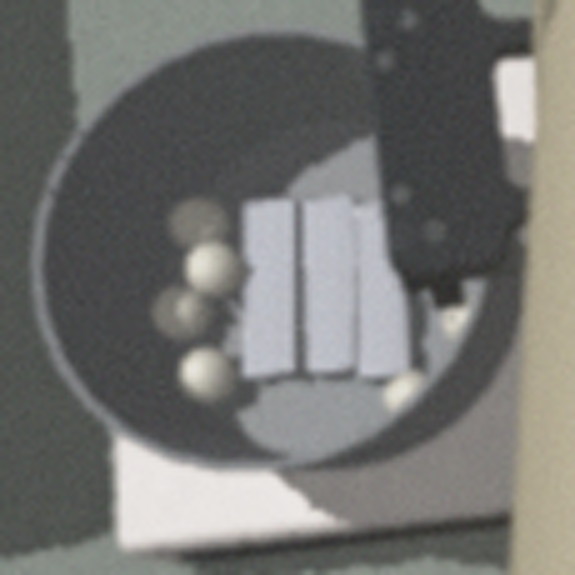

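The top view shows six balls in the bowl, at (198,222), (212,268), (182,312), (205,375), (405,390) and (455,318) in the crop. The scene view shows the cup empty. Now to the coaster.

```bash
python3 -m pendant '[{"translation":[0.2,-1.7,0],"angular":[0,0,-2.2],"hand":-1},{"translation":[0.2,-1.7,0],"angular":[0,0,-2.2],"hand":-1},{"translation":[0.2,-1.7,0],"angular":[0,0,-2.2],"hand":-1},{"translation":[0.2,-1.7,0],"angular":[0,0,-2.2],"hand":-1},{"translation":[0.2,-1.7,0],"angular":[0,0,-2.2],"hand":-1},{"translation":[0.2,-1.7,0],"angular":[0,0,-2.2],"hand":-1},{"translation":[0.2,-1.7,0],"angular":[0,0,-2.2],"hand":-1},{"translation":[0.2,-1.7,0],"angular":[0,0,-2.2],"hand":-1},{"translation":[0.2,-1.7,0],"angular":[0,0,-2.2],"hand":-1},{"translation":[0.1,-1.7,0],"angular":[0,0,-2.2],"hand":-1},{"translation":[0,0,-3],"angular":[0,0,0],"hand":-1},{"translation":[0,0,-3],"angular":[0,0,0],"hand":-1},{"translation":[0,0,-3],"angular":[0,0,0],"hand":-1},{"translation":[0,0,-3],"angular":[0,0,0],"hand":-1},{"translation":[0,0,-2],"angular":[0,0,0],"hand":-1},{"translation":[0,0,0],"angular":[0,0,0],"hand":-1},{"translation":[0,0,0],"angular":[0,0,0],"hand":-1}]'
python3 - <<'E'
from go import *
shot('scene','s14.png'); shot('top','top9.png')
im=cv2.imread('pics/s14.png'); cv2.imwrite('pics/s14c.png',cv2.resize(im[200:350,220:390],None,fx=4,fy=4))
from sim import pose
p,x,y=pose(168,0,15,(.648,-.065),-1,-1,H=.12)
plan(p,x,jaw=y,sign=1)
for p in [(.648,-.065,.07),(.648,-.065,.145),(.648,-.065,.006)]: print(np.round(proj('scene',p),1),np.round(proj('top',p),1))
E
```

```text
time: 51.5
ee_pos: [0.5784, -0.0519, 0.135]
eef_rot: [0.163, 0.686, 0.021, 0.709]
ft_force: [-0.7, -0.3, -1.4]
width: 0.0146
t 51.6 at [ 0.579  -0.0518  0.136 ] x [ 0.06  0.25 -0.97] jaw [0.193 0.946 0.26 ] w 0.0144 F [-0.3  0.1 -1.5] q [-0.22  0.34  0.46  1.76 -0.46  1.11  1.8 ]
sign 1 d_cm [-0.17  0.02 -1.02] rot [ 0.   0.5 -0.3] rows>= 0.2
[280.2 284.4] [197.1 359.6]
[260.2 282.4] [184.8 362.3]
[295.4 285.8] [206.  357.6]
```

View pics/s14c.png

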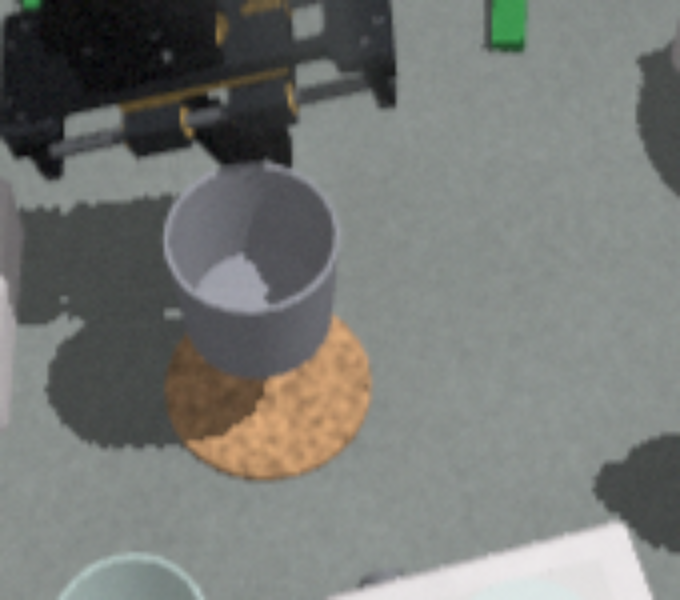

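View pics/top9.png

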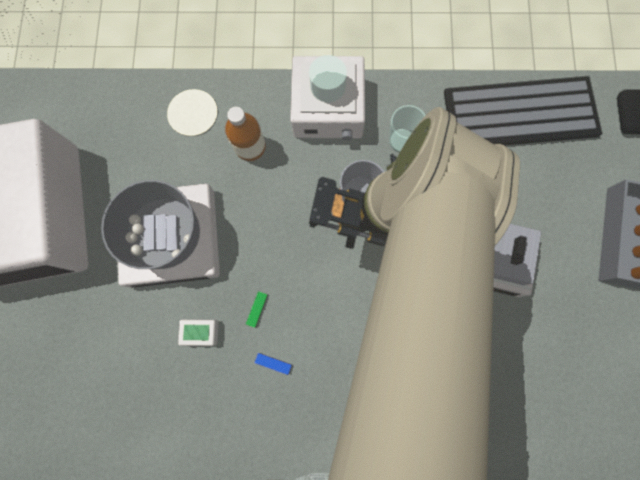

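The cup is empty, upright and within about 3 mm of the coaster centre. Lower it.

```bash
python3 -m pendant '[{"translation":[-0.2,0,-2],"angular":[0,0.3,0],"hand":-1},{"translation":[0,0,-2],"angular":[0,0.2,0],"hand":-1},{"translation":[0,0,-1.5],"angular":[0,0,0],"hand":-1},{"translation":[0,0,-1],"angular":[0,0,0],"hand":-1},{"translation":[0,0,-0.4],"angular":[0,0,0],"hand":-1},{"translation":[0,0,0],"angular":[0,0,0],"hand":-1},{"translation":[0,0,0],"angular":[0,0,0],"hand":-1}]'
python3 - <<'E'
from go import *
shot('scene','s15.png')
im=cv2.imread('pics/s15.png'); cv2.imwrite('pics/s15c.png',cv2.resize(im[200:350,220:390],None,fx=4,fy=4))
from sim import pose
p,x,y=pose(168,0,15,(.648,-.065),-1,-1,H=.056)
plan(p,x,jaw=y,sign=1)
for p in [(.648,-.065,.082)]: print(np.round(proj('scene',p),1),np.round(proj('top',p),1))
E
```

```text
time: 52.3
ee_pos: [0.5765, -0.0514, 0.066]
eef_rot: [0.163, 0.689, 0.021, 0.706]
ft_force: [-0.2, 0.4, -2.1]
width: 0.0149
t 52.35 at [ 0.5766 -0.0515  0.0662] x [ 0.05  0.25 -0.97] jaw [0.195 0.946 0.258] w 0.0147 F [-0.1  0.1 -1.3] q [-0.2   0.43  0.43  1.81 -0.53  1.    1.87]
sign 1 d_cm [ 0.06 -0.01 -0.44] rot [ 0.  -0.  -0.4] rows>= 0.1
[277.1 284.1] [195.2 360. ]
```

View pics/s15c.png

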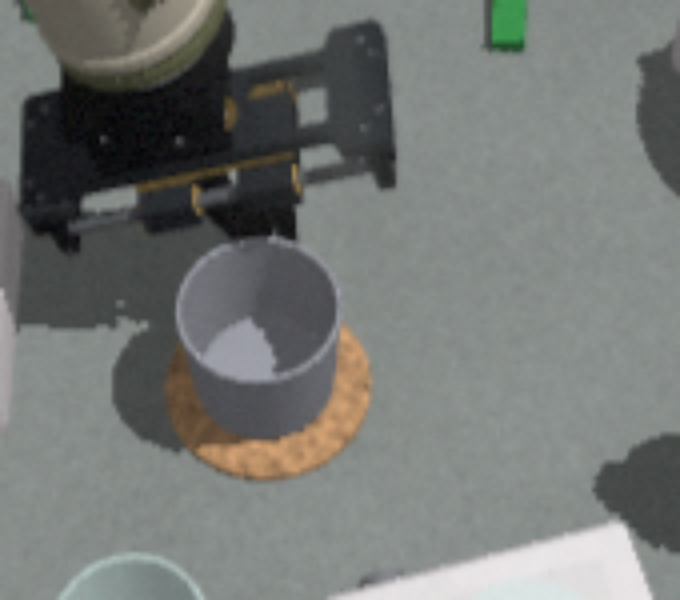

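```bash
python3 -m pendant '[{"translation":[0,0,-0.2],"angular":[0,0,0],"hand":-1},{"translation":[0,0,-0.2],"angular":[0,0,0],"hand":-1},{"translation":[0,0,0],"angular":[0,0,0],"hand":-1},{"translation":[0,0,0],"angular":[0,0,0],"hand":-1}]'; python3 -m pendant '[{"translation":[0,0,-0.1],"angular":[0,0,0],"hand":-1},{"translation":[0,0,0],"angular":[0,0,0],"hand":-1},{"translation":[0,0,0],"angular":[0,0,0],"hand":-1}]'
```

```text
time: 52.75
ee_pos: [0.5762, -0.0513, 0.0615]
eef_rot: [0.163, 0.689, 0.021, 0.706]
ft_force: [1.2, 0.2, -0.5]
width: 0.0144
time: 53.05
ee_pos: [0.5762, -0.0514, 0.0606]
eef_rot: [0.163, 0.689, 0.021, 0.706]
ft_force: [-1.0, 0.6, 1.0]
width: 0.0147
```

```bash
python3 -m pendant '[{"translation":[0,0,0],"angular":[0,0,0],"hand":-0.4},{"translation":[0,0,0],"angular":[0,0,0],"hand":-0.1},{"translation":[0,0,0],"angular":[0,0,0],"hand":0},{"translation":[0,0,0],"angular":[0,0,0],"hand":0},{"translation":[0,0,0],"angular":[0,0,0],"hand":0},{"translation":[-0.1,-0.3,1],"angular":[0,0,0],"hand":0},{"translation":[-0.1,-0.5,2],"angular":[0,0,0],"hand":0},{"translation":[-0.1,-0.5,2],"angular":[0,0,0],"hand":0},{"translation":[-0.1,-0.8,3],"angular":[0,0,0],"hand":0},{"translation":[-0.1,-0.8,3],"angular":[0,0,0],"hand":0},{"translation":[0,0,0],"angular":[0,0,0],"hand":0}]'
python3 - <<'E'
from go import *
shot('scene','s16.png')
im=cv2.imread('pics/s16.png'); cv2.imwrite('pics/s16c.png',cv2.resize(im[200:350,220:390],None,fx=4,fy=4))
plan((.562,-.238,.20),jaw_deg=55,sign=1)
E
```

```text
time: 54.15
ee_pos: [0.5729, -0.0828, 0.1754]
eef_rot: [0.163, 0.686, 0.02, 0.709]
ft_force: [-0.6, -0.2, 0.6]
width: 0.0435
t 54.2 at [ 0.5721 -0.0816  0.1731] x [ 0.05  0.25 -0.97] jaw [0.195 0.946 0.259] w 0.0434 F [ 0.8  0.  -0.5] q [-0.2   0.31  0.49  1.72 -0.44  1.2   1.81]
sign 1 d_cm [ -1.01 -15.64   2.69] rot [-13.8   6.1 -23.2] rows>= 3.2
```

View pics/s16c.png

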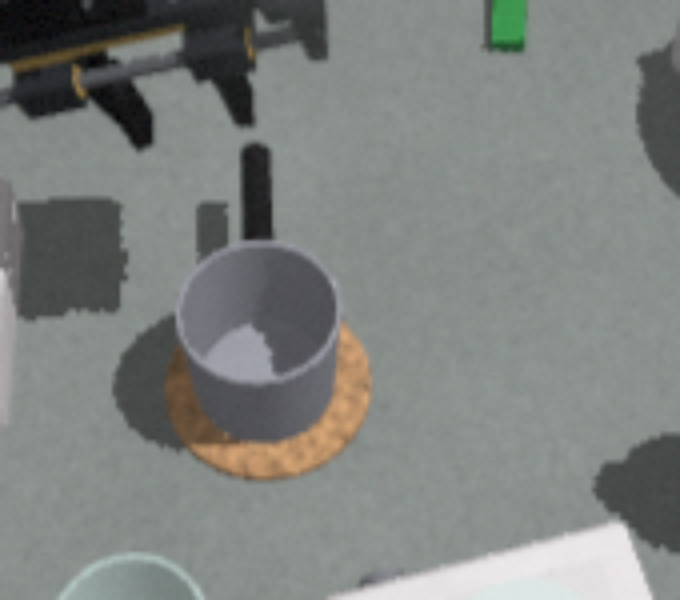

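The cup stands upright in the middle of the coaster (rim centre at crop (258,310), as predicted). Next I look closely at the control box from the wrist camera.

Run:
```python
from go import *
plan((.65,-.24,.24),jaw_deg=76.5,sign=1)
```

```text
t 54.2 at [ 0.5721 -0.0816  0.1731] x [ 0.05  0.25 -0.97] jaw [0.195 0.946 0.259] w 0.0434 F [ 0.8  0.  -0.5] q [-0.2   0.31  0.49  1.72 -0.44  1.2   1.81]
sign 1 d_cm [  7.79 -15.84   6.69] rot [-14.6   3.4  -1.8] rows>= 3.8
```

```bash
python3 -m pendant '[{"translation":[0,-1.6,2],"angular":[-1.5,0.3,-0.2],"hand":0},{"translation":[0,-1.6,2],"angular":[-1.5,0.3,-0.2],"hand":0},{"translation":[0.9,-1.6,2],"angular":[-1.5,0.3,-0.2],"hand":0},{"translation":[0.9,-1.6,0.7],"angular":[-1.5,0.3,-0.2],"hand":0},{"translation":[1,-1.6,0],"angular":[-1.5,0.3,-0.2],"hand":0},{"translation":[1,-1.6,0],"angular":[-1.5,0.3,-0.2],"hand":0},{"translation":[1,-1.6,0],"angular":[-1.5,0.4,-0.2],"hand":0},{"translation":[1,-1.6,0],"angular":[-1.4,0.4,-0.2],"hand":0},{"translation":[1,-1.6,0],"angular":[-1.4,0.4,-0.1],"hand":0},{"translation":[1,-1.4,0],"angular":[-1.4,0.4,-0.1],"hand":0},{"translation":[0,0,0],"angular":[0,0,0],"hand":0},{"translation":[0,0,0],"angular":[0,0,0],"hand":0}]'
python3 - <<'E'
from go import *
plan((.562,-.238,.20),jaw_deg=55,sign=1)
shot('wrist','w18.png')
for n,z in [('knob_tip',.065),('mark_tip',.065),('lock_grip',.115),('control',0)]:
    for d in r.mark_of('wrist',n)[:2]: print(n,round(d['confidence'],2),np.round(d['point'],1),np.round(atz('wrist',d['point'],z),4))
E
```

```text
time: 55.4
ee_pos: [0.6487, -0.2378, 0.2365]
eef_rot: [0.082, 0.704, -0.083, 0.7]
ft_force: [-0.4, -0.4, 0.3]
width: 0.0434
t 55.4 at [ 0.6487 -0.2378  0.2365] x [-0.01 -0.   -1.  ] jaw [ 0.232  0.973 -0.002] w 0.0434 F [-0.4 -0.4  0.3] q [-0.1   0.53  0.58  1.3  -0.28  1.4   1.8 ]
sign 1 d_cm [-8.67 -0.02 -3.65] rot [ -0.   -0.3 -21.6] rows>= 2.5
knob_tip 0.85 [ 90.  300.4] [ 0.5392 -0.2282  0.065 ]
mark_tip 0.49 [122.8 324.2] [ 0.5707 -0.2157  0.065 ]
lock_grip 0.72 [125.1 141.7] [ 0.5371 -0.348   0.115 ]
control 0.6 [125.7 239.3] [ 0.5488 -0.2979  0.    ]
```

View pics/w18.png

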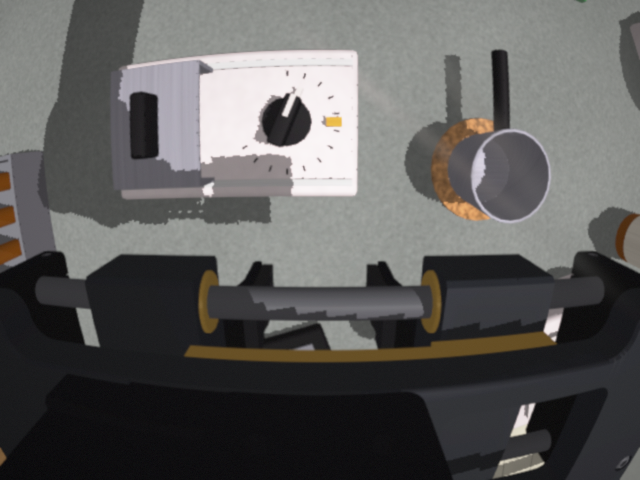

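Run:
```python
from h import *
im=cv2.imread('pics/w18.png')
cv2.imwrite('pics/w18c.png',cv2.resize(im[40:210,100:370],None,fx=2.9,fy=2.9,interpolation=cv2.INTER_CUBIC)[:600,:800])
cv2.imwrite('pics/w18k.png',cv2.resize(im[80:160,250:355],None,fx=7,fy=7,interpolation=cv2.INTER_CUBIC))
hsv=cv2.cvtColor(im,cv2.COLOR_BGR2HSV); m=(hsv[:,:,1]>120)&(hsv[:,:,2]>120); m[:, :300]=0; m[:,360:]=0; m[:90]=0; m[150:]=0
v,u=np.nonzero(m); print('tab',v.mean(),u.mean(),len(v), atz('wrist',(v.mean(),u.mean()),.060))
```

```text
tab 121.38842975206612 333.21487603305786 121 [ 0.5713967  -0.20798422  0.06      ]
```

View pics/w18k.png

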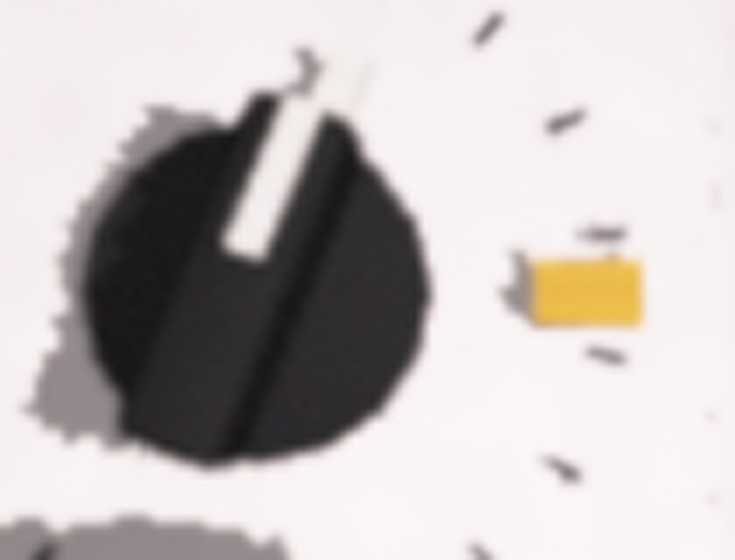

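View pics/w18c.png

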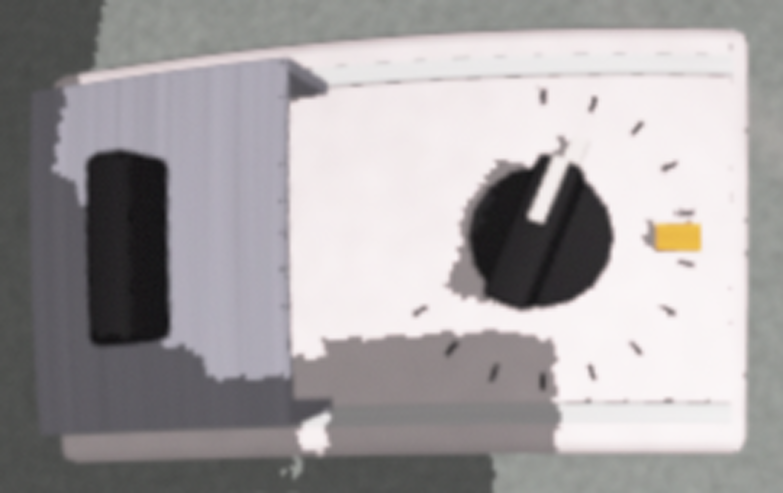

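Run:
```python
from h import *
k=lambda x,y:(80+y/7-.43,250+x/7-.43)
kc=atz('wrist',k(260,293),.062); print('knob',kc)
tab=atz('wrist',(121.4,333.2),.060); print('tab',tab,'r',np.linalg.norm((tab-kc)[:2]))
a=atz('wrist',k(245,250),.09);b=atz('wrist',k(303,108),.09); print('stripe',a,b)
c=lambda x,y:(40+y/2.9-.33,100+x/2.9-.33)
tr=atz('wrist',c(744,33),.055);br=atz('wrist',c(744,450),.055);tl=atz('wrist',c(85,78),.055);bl=atz('wrist',c(66,460),.055)
print('corners',tr,br,tl,bl)
ang=lambda v:np.degrees(np.arctan2(v[1],v[0]))
print('x edge yaw',ang(br-tr),np.linalg.norm(br-tr),'y edge',ang(tr-tl)-90,ang(br-bl)-90)
# dial ticks symmetric pairs
fin=[c(90,155),c(120,150),c(165,158),c(168,340),c(130,345),c(92,340)]
F=[atz('wrist',f,.125) for f in (c(127,155),c(130,342))]; print('fin ends',F,np.mean(F,0),ang(F[1]-F[0]))
print('pointer dir',ang(b-a),'mark dir',ang(tab-kc))
```

```text
knob [ 0.56231688 -0.24578442  0.062     ]
tab [ 0.57140348 -0.20799865  0.06      ] r 0.038862971107323084
stripe [ 0.55936341 -0.24417453  0.09      ] [ 0.54560023 -0.23436992  0.09      ]
corners [ 0.51478385 -0.17394732  0.055     ] [ 0.63778857 -0.2027079   0.055     ] [ 0.46668629 -0.37800023  0.055     ] [ 0.58646473 -0.41854378  0.055     ]
x edge yaw -13.16029293946073 0.12632233255539185 y edge -13.263164446987872 -13.376003048704888
fin ends [array([ 0.51678015, -0.33665793,  0.125     ]), array([ 0.56272473, -0.34785273,  0.125     ])] [ 0.53975244 -0.34225533  0.125     ] -13.693786099383278
pointer dir 144.53469049246343 mark dir 76.47844257554601
```

Knob axis (0.5623, −0.246), pointer direction 144.5°, mark direction 76.5°, box yaw −13.3°. The box-corner geometry agrees. A clockwise turn of about 68° is needed.

Run:
```python
from go import *
plan((.5625,-.2465,.15),jaw_deg=54.5,sign=1)
```

```text
t 55.65 at [ 0.6489 -0.2379  0.2376] x [-0. -0. -1.] jaw [ 0.232  0.973 -0.002] w 0.0436 F [0.1 0.7 0. ] q [-0.1   0.53  0.58  1.3  -0.28  1.4   1.8 ]
sign 1 d_cm [-8.64 -0.86 -8.76] rot [ -0.   -0.2 -22.1] rows>= 2.6
```

```bash
python3 -m pendant '[{"translation":[-1.1,-0.1,0],"angular":[0,0,-2.8],"hand":0},{"translation":[-1.1,-0.1,0],"angular":[0,0,-2.8],"hand":0},{"translation":[-1.1,-0.1,0],"angular":[0,0,-2.8],"hand":0},{"translation":[-1.1,-0.1,-1],"angular":[0,0,-2.8],"hand":0},{"translation":[-1.1,-0.1,-1],"angular":[0,0,-2.8],"hand":0},{"translation":[-1.1,-0.1,-2],"angular":[0,0,-2.7],"hand":0},{"translation":[-1,-0.1,-2],"angular":[0,0,-2.7],"hand":0},{"translation":[-1,-0.1,-2],"angular":[0,0,-2.7],"hand":0},{"translation":[0,0,-0.8],"angular":[0,0,0],"hand":0},{"translation":[0,0,0],"angular":[0,0,0],"hand":0},{"translation":[0,0,0],"angular":[0,0,0],"hand":0}]'
python3 - <<'E'
from go import *
shot('wrist','w19.png')
plan((.5623,-.246,.095),jaw_deg=54.5,sign=1)
E
```

```text
time: 56.75
ee_pos: [0.564, -0.2462, 0.1504]
eef_rot: [0.215, 0.675, -0.215, 0.672]
ft_force: [0.8, 0.2, 0.4]
width: 0.0435
t 56.8 at [ 0.5641 -0.2464  0.1505] x [-0.  0. -1.] jaw [ 0.58   0.815 -0.002] w 0.0432 F [ 0.3 -0.3  0.1] q [-0.17  0.44  0.65  1.63 -0.28  1.17  1.5 ]
sign 1 d_cm [-0.18  0.04 -5.55] rot [-0.  -0.2 -0. ] rows>= 1.1
```

View pics/w19.png

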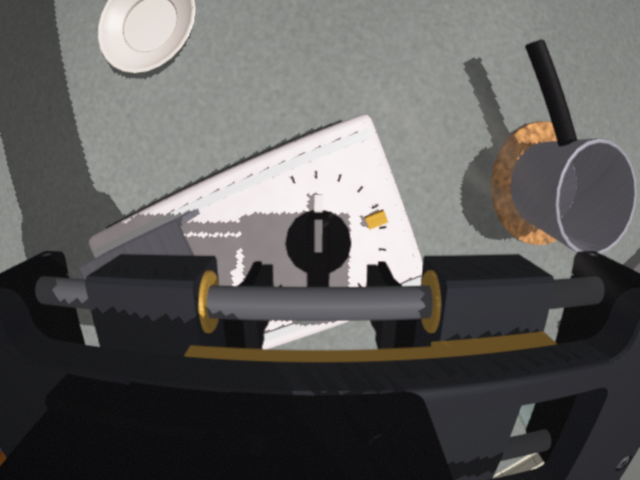

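The bar runs vertically in the image at column 319, so the jaws are square to it and centred. Descend and grip lightly.

```bash
python3 -m pendant '[{"translation":[-0.1,0,-2],"angular":[0,0,0],"hand":0},{"translation":[-0.1,0,-2],"angular":[0,0,0],"hand":0},{"translation":[0,0,-1.2],"angular":[0,0,0],"hand":0},{"translation":[0,0,-0.3],"angular":[0,0,0],"hand":0},{"translation":[0,0,0],"angular":[0,0,0],"hand":0},{"translation":[0,0,0],"angular":[0,0,0],"hand":-1},{"translation":[0,0,0],"angular":[0,0,0],"hand":-1},{"translation":[0,0,0],"angular":[0,0,0],"hand":-1},{"translation":[0,0,0],"angular":[0,0,0],"hand":-1},{"translation":[0,0,0],"angular":[0,0,0],"hand":-1}]' 20
python3 - <<'E'
from go import *
plan((.5623,-.246,.095),jaw_deg=54.5-68,sign=1)
print(r.read_state()['torque'])
E
```

```text
time: 57.8
ee_pos: [0.5617, -0.2457, 0.0947]
eef_rot: [0.216, 0.675, -0.216, 0.672]
ft_force: [-2.7, -3.2, 0.6]
width: 0.0125
t 57.8 at [ 0.5617 -0.2457  0.0947] x [-0.  0. -1.] jaw [ 0.581  0.814 -0.001] w 0.0125 F [-2.7 -3.2  0.6] q [-0.15  0.5   0.63  1.69 -0.32  1.07  1.53]
sign 1 d_cm [ 0.06 -0.03  0.03] rot [ -0.2  -0.1 -68. ] rows>= 7.9
[-1.2139089   0.76151519 -0.09233838]
```

Gripped (12.5 mm). Turn clockwise by 66° first, then look.

```bash
python3 -m pendant '[{"translation":[0,0,0],"angular":[0,0,-4.4],"hand":-1},{"translation":[0,0,0],"angular":[0,0,-4.4],"hand":-1},{"translation":[0,0,0],"angular":[0,0,-4.4],"hand":-1},{"translation":[0,0,0],"angular":[0,0,-4.4],"hand":-1},{"translation":[0,0,0],"angular":[0,0,-4.4],"hand":-1},{"translation":[0,0,0],"angular":[0,0,-4.4],"hand":-1},{"translation":[0,0,0],"angular":[0,0,-4.4],"hand":-1},{"translation":[0,0,0],"angular":[0,0,-4.4],"hand":-1},{"translation":[0,0,0],"angular":[0,0,-4.4],"hand":-1},{"translation":[0,0,0],"angular":[0,0,-4.4],"hand":-1},{"translation":[0,0,0],"angular":[0,0,-4.4],"hand":-1},{"translation":[0,0,0],"angular":[0,0,-4.4],"hand":-1},{"translation":[0,0,0],"angular":[0,0,-4.4],"hand":-1},{"translation":[0,0,0],"angular":[0,0,-4.4],"hand":-1},{"translation":[0,0,0],"angular":[0,0,-4.4],"hand":-1},{"translation":[0,0,0],"angular":[0,0,0],"hand":-1},{"translation":[0,0,0],"angular":[0,0,0],"hand":-1}]'
python3 - <<'E'
from go import *
shot('wrist','w20.png');shot('top','top10.png')
plan((.5623,-.246,.095),jaw_deg=54.5-68,sign=1)
E
```

```text
time: 59.5
ee_pos: [0.5617, -0.2458, 0.0947]
eef_rot: [0.548, 0.449, -0.546, 0.447]
ft_force: [1.4, 3.1, 2.0]
width: 0.0128
t 59.6 at [ 0.5617 -0.2458  0.0947] x [-0.  0. -1.] jaw [ 0.98  -0.198 -0.001] w 0.0127 F [2.9 3.5 3.7] q [-0.32  0.58  0.87  1.7  -0.49  1.1   0.51]
sign 1 d_cm [ 0.06 -0.02  0.03] rot [-0.3 -0.  -2.1] rows>= 0.2
```

View pics/w20.png

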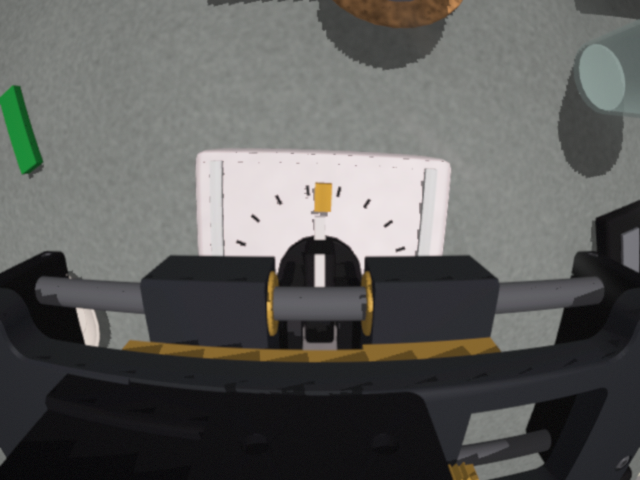

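Run:
```python
from h import *
im=cv2.imread('pics/w20.png')
cv2.imwrite('pics/w20k.png',cv2.resize(im[140:290,190:460],None,fx=2.9,fy=4,interpolation=cv2.INTER_CUBIC))
hsv=cv2.cvtColor(im,cv2.COLOR_BGR2HSV); m=(hsv[:,:,1]>120)&(hsv[:,:,2]>120); m[:, :300]=0; m[:,345:]=0; m[:170]=0; m[225:]=0
v,u=np.nonzero(m); print(v.mean(),u.mean(),len(v),v.min(),v.max(),u.min(),u.max())
t=atz('wrist',(v.mean(),u.mean()),.061)
s=ST(); Q=R.from_quat(s['eef_rot']).as_matrix(); c=np.array(s['ee_pos'])
ang=lambda v:np.degrees(np.arctan2(v[1],v[0]))
jaw=Q[:,1]
print('tab',t,'r',np.linalg.norm((t-c)[:2]),'dir',ang(t-c),'dir from model axis',ang(t-np.array([.5623,-.246,0])),'bar dir (perp jaw)',ang(np.array([-jaw[1],jaw[0]])))
# stripe white on the bar: rows 215-285 near col 320
g=im.min(2).astype(int)
for row in range(215,286,6):
    w=np.nonzero(g[row,305:336]>170)[0]+305
    if len(w): 
        z=.065 if row<238 else .09
        p=atz('wrist',(row,w.mean()),z); print(row,w.min(),w.max(),np.round(p,4),round(ang(p-c),1))
```

```text
197.125 322.54017857142856 448 183 211 315 331
tab [ 0.57077991 -0.20757346  0.061     ] r 0.039298379695179256 dir 76.67484660364583 dir from model axis 77.55550641401439 bar dir (perp jaw) 78.60116545538881
215 305 335 [ 0.5677 -0.2148  0.065 ] 79.1
221 305 335 [ 0.5678 -0.2177  0.065 ] 77.8
227 305 335 [ 0.567  -0.2205  0.065 ] 78.3
233 305 335 [ 0.5664 -0.2233  0.065 ] 78.2
257 315 323 [ 0.5653 -0.2268  0.09  ] 79.3
263 315 323 [ 0.5648 -0.2293  0.09  ] 79.4
269 315 323 [ 0.5643 -0.2319  0.09  ] 79.6
275 315 323 [ 0.5638 -0.2344  0.09  ] 79.8
281 315 323 [ 0.5632 -0.237   0.09  ] 80.2
```

View pics/w20k.png

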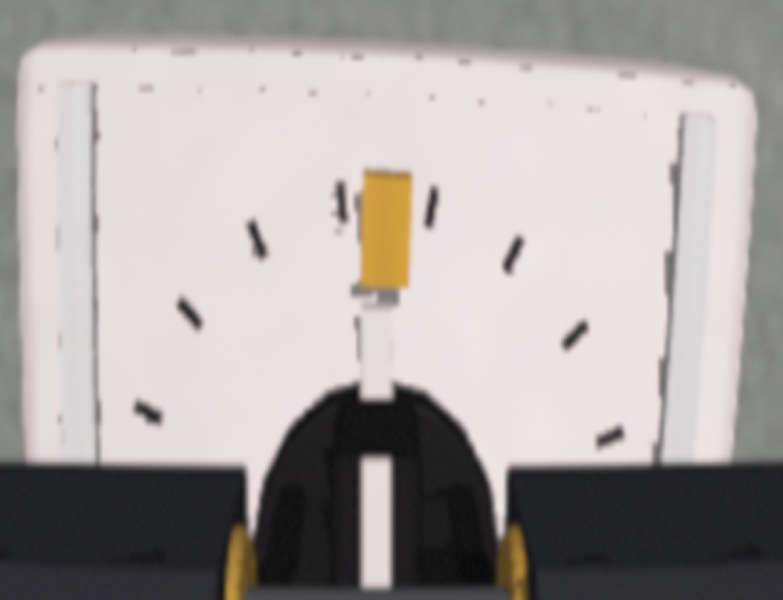

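The tab is at 76.7° and the bar at 78.6° (3.4 px of offset, about 2.3°). Turn about 2.1° more and re-check before releasing.

```bash
python3 -m pendant '[{"translation":[0,0,0],"angular":[0,0,-1.1],"hand":-1},{"translation":[0,0,0],"angular":[0,0,-1],"hand":-1},{"translation":[0,0,0],"angular":[0,0,0],"hand":-1},{"translation":[0,0,0],"angular":[0,0,0],"hand":-1},{"translation":[0,0,0],"angular":[0,0,0],"hand":-1}]'
cat > km.py <<'E'
from h import *
import sys
im=shot('wrist',sys.argv[1])[:,:,::-1].copy()
cv2.imwrite('pics/k_'+sys.argv[1],cv2.resize(im[140:290,190:460],None,fx=2.9,fy=4,interpolation=cv2.INTER_CUBIC))
hsv=cv2.cvtColor(im,cv2.COLOR_BGR2HSV); m=(hsv[:,:,1]>120)&(hsv[:,:,2]>120); m[:, :300]=0; m[:,345:]=0; m[:170]=0; m[225:]=0
v,u=np.nonzero(m); t=atz('wrist',(v.mean(),u.mean()),.061)
s=ST(); Q=R.from_quat(s['eef_rot']).as_matrix(); c=np.array(s['ee_pos']); jaw=Q[:,1]
ang=lambda v:np.degrees(np.arctan2(v[1],v[0]))
print(v.mean(),u.mean(),'tab dir',ang(t-c),'bar dir',ang(np.array([-jaw[1],jaw[0]])),'ft',s['ft_force'],s['torque'])
E
python3 km.py w21.png
```

```text
time: 60.1
ee_pos: [0.5617, -0.2458, 0.0947]
eef_rot: [0.557, 0.439, -0.555, 0.436]
ft_force: [3.5, 5.1, 3.8]
width: 0.0129
196.90384615384616 319.2628205128205 tab dir 76.68214803902814 bar dir 76.37719262048094 ft [3.63819074 4.27277935 3.43167632] [ 0.86372329 -0.63030033 -0.07191627]
```

View pics/k_w21.png

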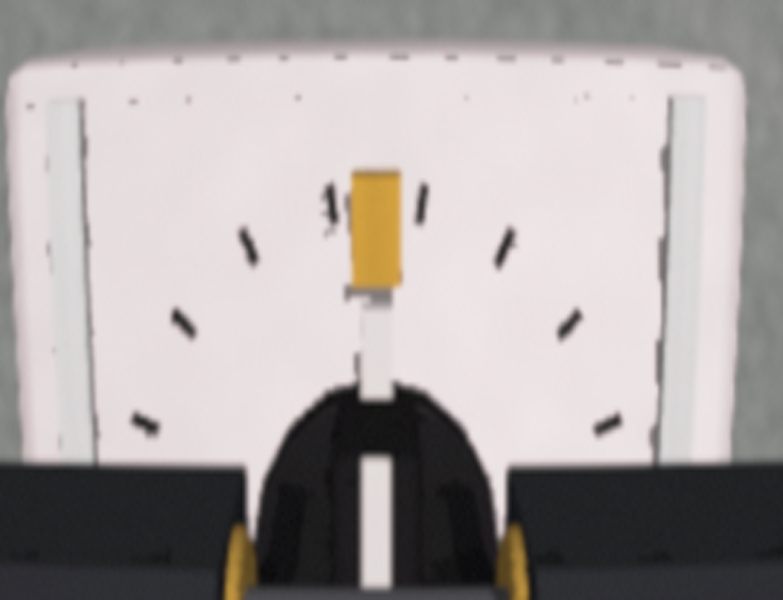

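The tab (376) and the pointer stripe (377) are collinear. Release and lift straight up.

```bash
python3 -m pendant '[{"translation":[0,0,0],"angular":[0,0,0],"hand":-0.5},{"translation":[0,0,0],"angular":[0,0,0],"hand":-0.2},{"translation":[0,0,0],"angular":[0,0,0],"hand":0},{"translation":[0,0,0],"angular":[0,0,0],"hand":0},{"translation":[0,0,1],"angular":[0,0,0],"hand":0},{"translation":[0,0,3],"angular":[0,0,0],"hand":0},{"translation":[0,0,3],"angular":[0,0,0],"hand":0},{"translation":[0,0,3],"angular":[0,0,0],"hand":0},{"translation":[0,0,0],"angular":[0,0,0],"hand":0},{"translation":[0,0,0],"angular":[0,0,0],"hand":0}]'
python3 km.py w22.png
python3 - <<'E'
from go import *
plan((.62,-.35,.22),jaw_deg=76.7,sign=1)
E
```

```text
time: 61.15
ee_pos: [0.5613, -0.2465, 0.1953]
eef_rot: [0.557, 0.438, -0.555, 0.436]
ft_force: [-0.9, 0.5, -0.4]
width: 0.0439
176.82876712328766 319.56164383561645 tab dir 76.92655021971508 bar dir 76.37003492302254 ft [-0.20372441  0.30127319 -0.46399432] [-0.08722779  0.08117129 -0.01005917]
t 61.2 at [ 0.5609 -0.2462  0.1943] x [-0.  0. -1.] jaw [ 0.972 -0.236 -0.002] w 0.0435 F [-0.2  0.3 -0.5] q [-0.38  0.48  0.96  1.6  -0.41  1.28  0.41]
sign 1 d_cm [  5.91 -10.38   2.57] rot [-0.2 -0.3 90.3] rows>= 10.5
```

View pics/w22.png

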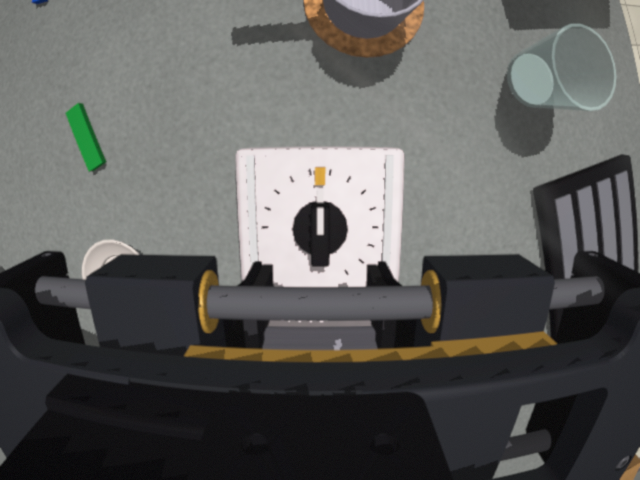

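The pointer stays on the mark after release (both at column 320). Now to the lock: rotate 90° and look at the fin.

```bash
python3 -m pendant '[{"translation":[0,0,2.5],"angular":[0,0,6.4],"hand":0},{"translation":[0.5,-0.8,0],"angular":[0,0,6.4],"hand":0},{"translation":[0.5,-0.8,0],"angular":[0,0,6.4],"hand":0},{"translation":[0.5,-0.8,0],"angular":[0,0,6.4],"hand":0},{"translation":[0.5,-0.8,0],"angular":[0,0,6.4],"hand":0},{"translation":[0.5,-0.8,0],"angular":[0,0,6.4],"hand":0},{"translation":[0.5,-0.8,0],"angular":[0,0,6.4],"hand":0},{"translation":[0.5,-0.8,0],"angular":[0,0,6.4],"hand":0},{"translation":[0.5,-0.8,0],"angular":[0,0,6.4],"hand":0},{"translation":[0.5,-0.8,0],"angular":[0,0,6.4],"hand":0},{"translation":[0.5,-0.8,0],"angular":[0,0,6.4],"hand":0},{"translation":[0.5,-0.8,0],"angular":[0,0,6.4],"hand":0},{"translation":[0.4,-0.8,0],"angular":[0,0,6.4],"hand":0},{"translation":[0,-0.8,0],"angular":[0,0,6.9],"hand":0},{"translation":[0,0,0],"angular":[0,0,0],"hand":0},{"translation":[0,0,0],"angular":[0,0,0],"hand":0}]'
python3 - <<'E'
from go import *
plan((.538,-.345,.16),jaw_deg=76.7,sign=1)
shot('wrist','w23.png')
for d in r.mark_of('wrist','lock_grip')[:2]: print(round(d['confidence'],2),np.round(d['point'],1),np.round(atz('wrist',d['point'],.115),4))
E
```

```text
time: 62.8
ee_pos: [0.6197, -0.3501, 0.2184]
eef_rot: [0.084, 0.704, -0.085, 0.7]
ft_force: [-0.3, 0.1, -0.8]
width: 0.0439
t 62.8 at [ 0.6197 -0.3501  0.2184] x [-0.01 -0.   -1.  ] jaw [ 0.238  0.971 -0.002] w 0.0439 F [-0.3  0.1 -0.8] q [ 0.07  0.6   0.6   1.25 -0.33  1.39  1.98]
sign 1 d_cm [-8.17  0.51 -5.84] rot [ 0.  -0.3  0.5] rows>= 2.0
```

View pics/w23.png

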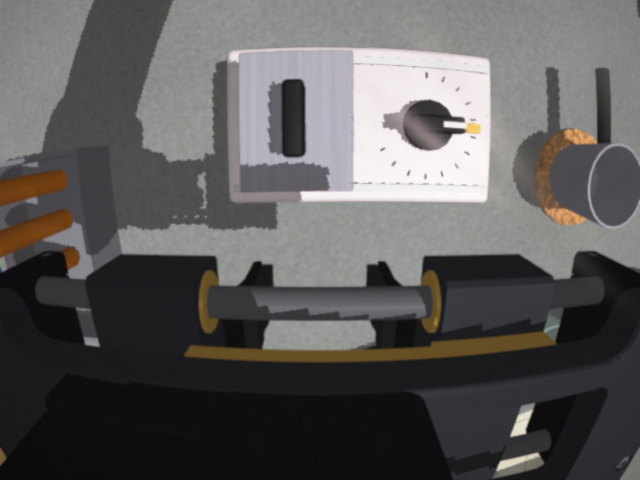

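Run:
```python
from h import *
im=cv2.imread('pics/w23.png')
g=im.max(2); m=(g<60).astype(np.uint8); m[:,:270]=0;m[:,320:]=0;m[:70]=0;m[170:]=0
v,u=np.nonzero(m); print(v.min(),v.max(),u.min(),u.max())
for z in (.125,.115,.11): print(z,atz('wrist',(v.mean(),u.mean()),z))
for c in [(86,292),(150,292)]: print(atz('wrist',c,.125))
# knob pointer & mark
hsv=cv2.cvtColor(im,cv2.COLOR_BGR2HSV); m=(hsv[:,:,1]>120)&(hsv[:,:,2]>120); m[:, :450]=0; m[:,495:]=0; m[:100]=0; m[160:]=0
v,u=np.nonzero(m); t=atz('wrist',(v.mean(),u.mean()),.061); print(t, np.degrees(np.arctan2(t[1]+.2462,t[0]-.5617)))
cv2.imwrite('pics/w23k.png',cv2.resize(im[85:165,390:500],None,fx=7,fy=7,interpolation=cv2.INTER_CUBIC))
```

```text
80 155 282 304
0.125 [ 0.53825356 -0.34708182  0.125     ]
0.115 [ 0.53744539 -0.34764461  0.115     ]
0.11 [ 0.5370413  -0.34792601  0.11      ]
[ 0.51858826 -0.34265924  0.125     ]
[ 0.55771332 -0.35229025  0.125     ]
[ 0.57153596 -0.20726191  0.061     ] 75.82335685127768
```

View pics/w23k.png

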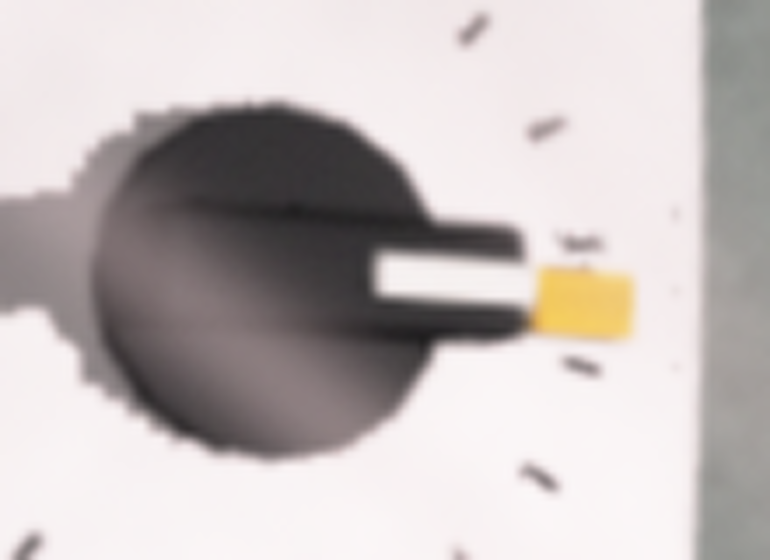

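Fin centre (0.538, −0.347). Approach from above and grip near the fin's top so the tips clear the roof.

```bash
python3 -m pendant '[{"translation":[-1.6,0.1,0],"angular":[0,0,0.1],"hand":0},{"translation":[-1.6,0.1,0],"angular":[0,0,0.1],"hand":0},{"translation":[-1.6,0.1,0],"angular":[0,-0.3,0.1],"hand":0},{"translation":[-1.6,0,-1],"angular":[0,0,0.1],"hand":0},{"translation":[-1.6,0,-2],"angular":[0,0,0.1],"hand":0},{"translation":[-0.2,0,-2.5],"angular":[0,0,0],"hand":0},{"translation":[0,0,0],"angular":[0,0,0],"hand":0},{"translation":[0,0,0],"angular":[0,0,0],"hand":0}]'
python3 - <<'E'
from go import *
shot('wrist','w24.png')
plan((.538,-.347,.127),jaw_deg=76.7,sign=1)
E
```

```text
time: 63.7
ee_pos: [0.5385, -0.3468, 0.1648]
eef_rot: [0.08, 0.702, -0.081, 0.703]
ft_force: [0.8, 0.0, 0.3]
width: 0.0437
t 63.75 at [ 0.5389 -0.3472  0.1655] x [ 0. -0. -1.] jaw [ 0.226  0.974 -0.001] w 0.0435 F [ 0.6 -0.3  0.3] q [ 0.04  0.47  0.62  1.55 -0.28  1.21  2.05]
sign 1 d_cm [-0.09  0.02 -3.85] rot [ 0.1  0.1 -0.3] rows>= 0.8
```

View pics/w24.png

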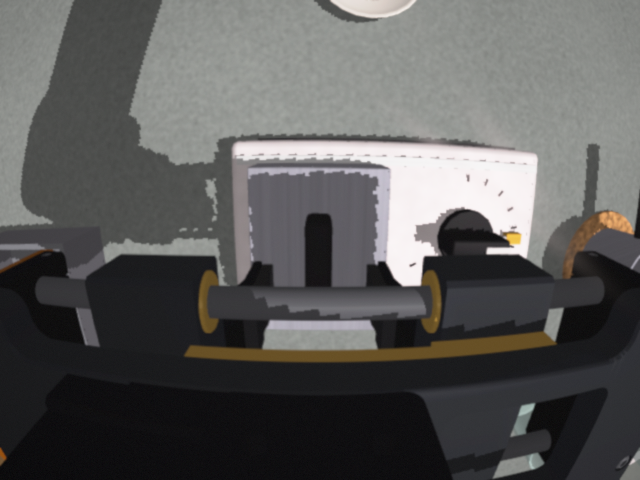

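The fin (columns 305–331) is centred between the fingers. Descend and grip.

```bash
python3 -m pendant '[{"translation":[0,0,-2],"angular":[0,0,0],"hand":0},{"translation":[0,0,-1.4],"angular":[0,0,0],"hand":0},{"translation":[0,0,-0.4],"angular":[0,0,0],"hand":0},{"translation":[0,0,0],"angular":[0,0,0],"hand":0},{"translation":[0,0,0],"angular":[0,0,0],"hand":-1},{"translation":[0,0,0],"angular":[0,0,0],"hand":-1},{"translation":[0,0,0],"angular":[0,0,0],"hand":-1},{"translation":[0,0,0],"angular":[0,0,0],"hand":-1},{"translation":[0,0,0],"angular":[0,0,0],"hand":-1}]' 25
python3 - <<'E'
from go import *
plan((.538,-.347,.127),jaw_deg=76.7,sign=1)
E
```

```text
time: 64.65
ee_pos: [0.5382, -0.3474, 0.1267]
eef_rot: [0.08, 0.702, -0.081, 0.703]
ft_force: [0.1, 0.7, 1.8]
width: 0.0142
t 64.65 at [ 0.5382 -0.3474  0.1267] x [ 0. -0. -1.] jaw [ 0.226  0.974 -0.001] w 0.0142 F [0.1 0.7 1.8] q [ 0.05  0.51  0.6   1.59 -0.31  1.14  2.07]
sign 1 d_cm [-0.02  0.04  0.03] rot [ 0.1  0.1 -0.3] rows>= 0.0
```

```bash
python3 -m pendant '[{"translation":[0.1,0.42,0],"angular":[0,0,0],"hand":-1},{"translation":[0.2,0.85,0],"angular":[0,0,0],"hand":-1},{"translation":[0.2,0.85,0],"angular":[0,0,0],"hand":-1},{"translation":[0.2,0.85,0],"angular":[0,0,0],"hand":-1},{"translation":[0.2,0.85,0],"angular":[0,0,0],"hand":-1},{"translation":[0.2,0.85,0],"angular":[0,0,0],"hand":-1},{"translation":[0.2,0.85,0],"angular":[0,0,0],"hand":-1},{"translation":[0.2,0.85,0],"angular":[0,0,0],"hand":-1},{"translation":[0.2,0.85,0],"angular":[0,0,0],"hand":-1},{"translation":[0.2,0.85,0],"angular":[0,0,0],"hand":-1},{"translation":[0.2,0.85,0],"angular":[0,0,0],"hand":-1},{"translation":[0.2,0.85,0],"angular":[0,0,0],"hand":-1},{"translation":[0,0,0],"angular":[0,0,0],"hand":-1},{"translation":[0,0,0],"angular":[0,0,0],"hand":-1}]'
python3 - <<'E'
from go import *
plan((.538+.0253,-.347+.107,.127),jaw_deg=76.7,sign=1)
E
```

```text
time: 66.05
ee_pos: [0.5618, -0.2484, 0.1266]
eef_rot: [0.08, 0.702, -0.08, 0.703]
ft_force: [4.3, 1.5, 3.2]
width: 0.0139
t 66.05 at [ 0.5618 -0.2484  0.1266] x [ 0. -0. -1.] jaw [0.224 0.975 0.   ] w 0.0139 F [4.3 1.5 3.2] q [-0.12  0.44  0.59  1.66 -0.27  1.11  1.89]
sign 1 d_cm [0.15 0.84 0.04] rot [ 0.   0.1 -0.3] rows>= 0.2
```

```bash
python3 -m pendant '[{"translation":[0.05,0.3,0],"angular":[0,0,0],"hand":-1},{"translation":[0.05,0.2,0],"angular":[0,0,0],"hand":-1},{"translation":[0,0,0],"angular":[0,0,0],"hand":-1},{"translation":[0,0,0],"angular":[0,0,0],"hand":-1}]';python3 -m pendant '[{"translation":[0.05,0.2,0],"angular":[0,0,0],"hand":-1},{"translation":[0.05,0.1,0],"angular":[0,0,0],"hand":-1},{"translation":[0,0,0],"angular":[0,0,0],"hand":-1},{"translation":[0,0,0],"angular":[0,0,0],"hand":-1}]';python3 -m pendant '[{"translation":[0.05,0.2,0],"angular":[0,0,0],"hand":-1},{"translation":[0,0,0],"angular":[0,0,0],"hand":-1},{"translation":[0,0,0],"angular":[0,0,0],"hand":-1}]'
```

```text
time: 66.45
ee_pos: [0.5624, -0.2459, 0.1266]
eef_rot: [0.08, 0.702, -0.082, 0.703]
ft_force: [6.2, -5.0, 1.1]
width: 0.0141
time: 66.85
ee_pos: [0.5624, -0.2457, 0.1266]
eef_rot: [0.079, 0.702, -0.084, 0.703]
ft_force: [5.0, -13.1, -1.0]
width: 0.0135
time: 67.15
ee_pos: [0.5624, -0.2456, 0.1267]
eef_rot: [0.079, 0.701, -0.085, 0.703]
ft_force: [5.6, -19.2, -3.3]
width: 0.0138
```

Hard stop at the point where the fin sits over the knob axis (0.5624, −0.2456), reading 19 N. I take out most of the push, release and look.

```bash
python3 -m pendant '[{"translation":[-0.05,-0.3,0],"angular":[0,0,0],"hand":-1},{"translation":[-0.05,-0.1,0],"angular":[0,0,0],"hand":-1},{"translation":[0,0,0],"angular":[0,0,0],"hand":-1}]'; python3 -m pendant '[{"translation":[0,0,0],"angular":[0,0,0],"hand":-0.4},{"translation":[0,0,0],"angular":[0,0,0],"hand":-0.1},{"translation":[0,0,0],"angular":[0,0,0],"hand":0},{"translation":[0,0,0],"angular":[0,0,0],"hand":0},{"translation":[0,0,1],"angular":[0,0,0],"hand":0},{"translation":[0,0,3],"angular":[0,0,0],"hand":0},{"translation":[0,0,4],"angular":[0,0,0],"hand":0},{"translation":[0,0,4],"angular":[0,0,0],"hand":0},{"translation":[2,0,0],"angular":[0,0,0],"hand":0},{"translation":[2,0,0],"angular":[0,0,0],"hand":0},{"translation":[2,0,0],"angular":[0,0,0],"hand":0},{"translation":[2,0,0],"angular":[0,0,0],"hand":0},{"translation":[0,0,0],"angular":[0,0,0],"hand":0},{"translation":[0,0,0],"angular":[0,0,0],"hand":0}]'
python3 - <<'E'
from h import *
im=shot('wrist','w25.png')[:,:,::-1].copy(); 
cv2.imwrite('pics/w25c.png',cv2.resize(im[20:220,170:450],None,fx=2.8,fy=2.8,interpolation=cv2.INTER_CUBIC))
g=im.max(2); m=(g<60).astype(np.uint8); m[220:]=0
n,l,s,c=cv2.connectedComponentsWithStats(m)
for i in range(1,n):
    if s[i][4]>300: print(s[i],c[i],atz('wrist',(c[i][1],c[i][0]),.125))
print(r.read_state()['ft_force'],r.read_state()['ee_pos'])
E
```

```text
time: 67.45
ee_pos: [0.5624, -0.2459, 0.1266]
eef_rot: [0.08, 0.702, -0.082, 0.703]
ft_force: [5.2, -8.0, 1.1]
width: 0.0139
time: 68.85
ee_pos: [0.6424, -0.2438, 0.2466]
eef_rot: [0.08, 0.702, -0.081, 0.703]
ft_force: [-0.5, -0.5, -0.3]
width: 0.0435
[496  59  15  74 953] [503.26967471  92.52360965] [ 0.56832011 -0.0862354   0.125     ]
[ 282   89   20   69 1265] [290.99762846 122.12490119] [ 0.56131048 -0.24579325  0.125     ]
[-0.70013507  0.29522225 -0.47518903] [ 0.64203619 -0.24405133  0.24683394]
```

View pics/w25c.png

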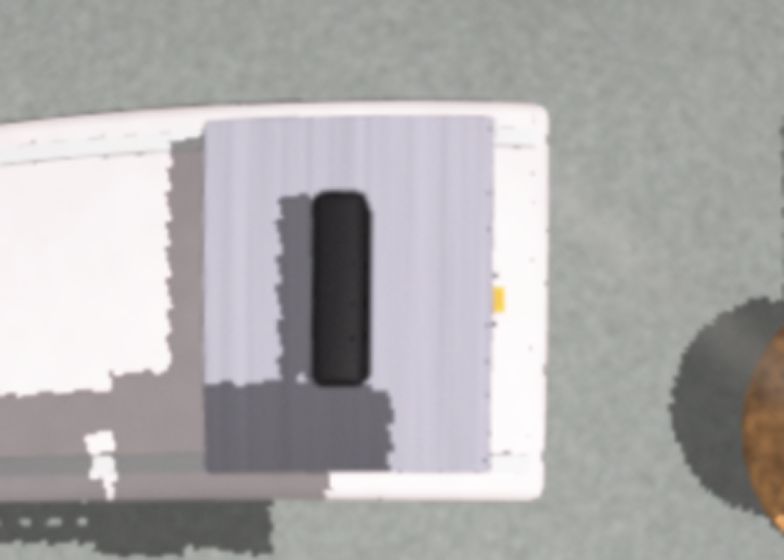

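The fin now sits over the knob axis (measured 0.5613, −0.2458; knob 0.5617, −0.2458), so the lock is home. Raise the arm clear and take the final pictures.

```bash
python3 -m pendant '[{"translation":[-2,-2,2],"angular":[0,0,0],"hand":0},{"translation":[-3,-2,2],"angular":[0,0,0],"hand":0},{"translation":[-3,-2,1],"angular":[0,0,0],"hand":0},{"translation":[-3,-2,0],"angular":[0,0,0],"hand":0},{"translation":[-3,-2,0],"angular":[0,0,0],"hand":0},{"translation":[-3,-2,0],"angular":[0,0,0],"hand":0},{"translation":[0,0,0],"angular":[0,0,0],"hand":0},{"translation":[0,0,0],"angular":[0,0,0],"hand":0}]'
python3 - <<'E'
from h import *
shot('scene','s20.png'); shot('top','top20.png'); im=cv2.imread('pics/top20.png')
cv2.imwrite('pics/top20c.png',cv2.resize(im[120:300,95:235],None,fx=4,fy=3.3,interpolation=cv2.INTER_CUBIC))
E
```

```text
time: 69.7
ee_pos: [0.4713, -0.3642, 0.2972]
eef_rot: [0.081, 0.702, -0.081, 0.703]
ft_force: [1.0, 0.3, -0.2]
width: 0.0434
```

View pics/s20.png

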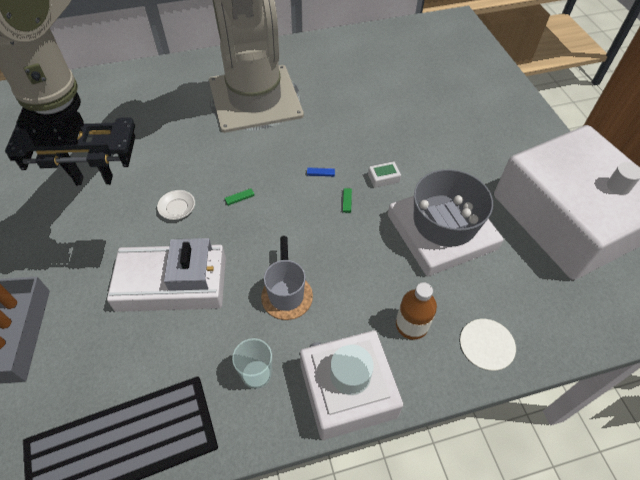

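View pics/top20.png

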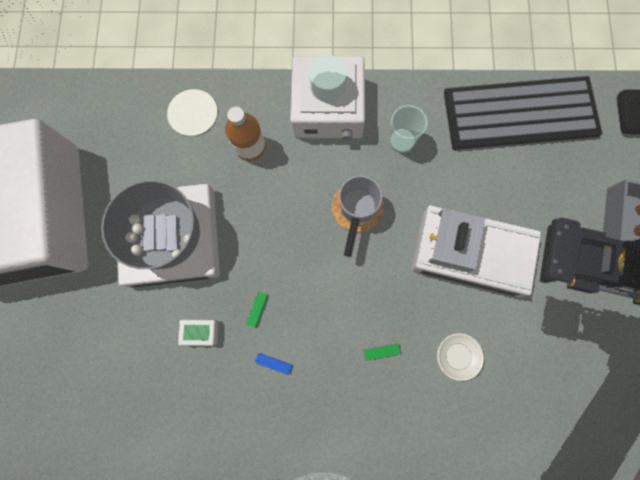

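View pics/top20c.png

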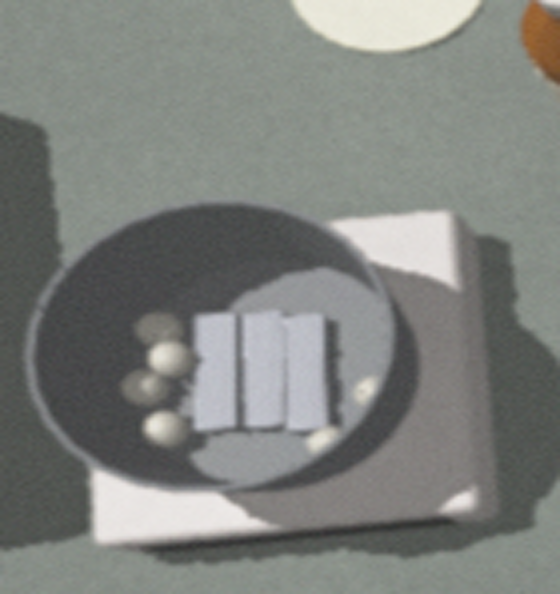

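```bash
python3 -c "
from bench import r
print(r.close_job(), r.read_state()['time'])"
```

```text
the job is handed in; nothing more can be done
the job is handed in; nothing more can be done
```

I handed the job in at about 70 s of the 208 s allowed, with the whole sequence done in the order asked. No verdict was reported.

**Done, in order:**
- **Bars:** I put all three grey bars in the bowl. No fourth was found, and I left the green and blue look-alikes alone.
- **Balls:** I poured the six balls over the bars and stood the empty cup on the coaster.
- **Knob and lock:** I turned the knob onto the mark, then slid the lock over the knob until it stopped hard.

**Last checks:**
- **Bowl and cup:** the final top view shows three bars and six balls in the bowl. The cup is upright and empty, within a few mm of the coaster's centre.
- **Bystanders:** the bottle, beaker and dish look unmoved.
- **Knob:** after I released it, the pointer was on the mark to within about half a degree. The closed hood now hides it, so I could not check it again.
- **Lock:** it stopped hard at 19 N with its fin over the knob axis. I measured about 105 mm of travel, not the 110 mm I expected; I take this to mean it started slightly open, because it stopped exactly over the knob.

**What went wrong on the way:**
- **Third bar:** the first grasp closed on top of the bar; a second try picked it up.
- **Rehearsed pour:** an empty-gripper rehearsal ran the arm up against its own joint stops, so I changed the pour direction. The cup wasn't being held then.

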